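# Load the slide shaker and reverse its retaining bar

## Robot

A 6-joint arm with a two-finger parallel gripper is mounted at the origin on the work surface. World frame = base frame: x ahead of the robot, y to its left, z up, the work surface at z = 0. Lengths are in m, angles in rad, forces in N, time in s.
With the tool pointing down it reaches from about 0.225 to 0.875 m from the base axis. Payload 3.4 kg.
Tool frame: the origin (TCP) lies between the finger pads; the fingertips stand 11 mm ahead of it and the grasp point (between the pads) lies 8 mm behind it (tips_ahead is the distance from the TCP to the fingertips, in m); z points along the fingers, x is the direction in which the jaws open and shut, and the axes are right-handed (so a half turn about z gives the same grasp; the last joint's range is limited). The gripper opens to 85 mm and grips with 20 to 120 N. Pads are 22 mm wide; open, the fingers measure 114 mm over their backs; the gripper's body (76 mm by 85 mm) begins 54 mm behind the grasp point. The pads swing forward as they close: fully open they stand 13 mm farther back than shut.
Start: joints at [-1.355, 0.276, 1.505, -0, 1.361, -0.121], TCP at [0.19, -0.543, 0.242] pointing down, gripper open.
Joint ranges: [-2.89, 2.89], [-0.75, 2.08], [0.22, 2.7], [-1.18, 4.32], [0.11, 2.71], [-2.7, 2.7]. Speed limits (rad/s): [2.57, 2.57, 3.14, 3.14, 3.14, 3.14].

## Interface

Orientations are given as a unit quaternion [w, x, y, z].
In Python, from rig import get_state, get_image, sign_off, masks_of, tips_ahead gives the robot as it stands.
- The arm moves only by the tool play_rows, never from a script. Its argument "series" is a list of rows, each an object of numbers: "fingers": the closure, from -1 (fully open) to 1 (shut); "dx", "dy", "dz": the shift along the world's x, y, z in mm; "turn": the turn about the world's z in rad. A call has 1 to 20 rows; each row shifts and turns the pose as measured when the row begins; what a row does not reach is not made up. A row lasts 1/12 s, in which the tool goes at most 41.7 mm and 7.16 degrees, less where a joint would pass 70% of its speed; a pose out of reach is approached as far as the arm can. A call with a gripper value outside its range is refused whole. The fingers move at their own pace and stop on an object; "squeeze" is the grip in N (left out, the last holds). Time passes only in rows, so rows that do not move let the fingers close. It gives the time, the measured TCP pose, the force and the opening at its end, in the units of the state.
- get_state(): the state, without advancing time (a new reading comes with each control period).
- get_image(name): name is "scene" or "top" or "wrist"; returns a dict with "pixels" (420x560x3 uint8, red, green, blue), "vfov" (degrees; the focal length in pixels is half the picture's height over the tangent of half this angle, whatever the lens; pixels are square), "cx", "cy" (the principal point, pixels), "rvec" (rotation vector, rad) and "tvec" (3), from world to camera coordinates, as OpenCV has them; the wrist camera has in their place "hand_eye" (4x4, takes a point from camera to tool coordinates, whose origin is the TCP and whose axes are the tool frame's). Camera axes: x right, y down, z forward; pixel columns grow to the right and rows downward; lengths in m; the calibration is good to about 2 mm. The wrist camera is an equidistant fisheye: a pixel r from the principal point sees the ray r / f radians off the axis. A picture is of the moment at which its call begins: read the wrist's pose just before it. There is no depth.
- sign_off(): hands the job in, once; it reports no verdict.
Trained networks look in a picture, given as the dict that the camera call returned (one of the last four; its "shot" number tells which), for a name from the list of things; names that differ only in an ending like _2 or _b are one class to them, and where a whole thing is asked for, a point or a joint stands for the part that bears it (a point fixed in the world has none). Each returns a list of dicts, best first, with "p" (0 to 1); they miss things now and then, are a little off and sometimes report something else, mostly with a low value. They report only what shows in the picture. A call takes as long as a camera call. They do not tell look-alikes from the thing itself.
- masks_of(picture, label): "region" (420x560 bool, what is visible of it) and "xy" ([column, row] in pixels, amid what is visible of it).
The state is a dict: "clock": time; "qpos": joint angles; "qd": joint speeds; "effort": joint torques, N m; "position": TCP position; "ee_rot": TCP orientation; "contact_force": force on the tool from outside, world axes, zero at the start; "moment": the same for the moment, N m; "width": finger opening in m.
Only numpy, scipy, OpenCV 4.12 (cv2) and the standard library are available. Lean on these libraries where they do the work, as an engineer would, in place of code of your own. Each camera call takes 0.05 s, during which the arm holds its last target. There are 200 camera calls.

## Task

Set the shaker up for chamber slides: free the clamp knob at the right of the shaker's front, lift the aluminium retaining bar off its pivot pin and set it aside, and slide every chamber slide from the bench, lid up and level, fully home into a lane of its own, its leading end under the fixed bar. Then refit the retaining bar turned end for end, with the eye that was at the clamp now on the pivot pin, down on its seats, and its lip reaching over the slides, and turn the clamp knob back over it until fully locked. Last, press the white start button on the shaker's front ledge; all along keep the slides level and do not disturb the orange tube rack or the reagent bottle.

Things in the scene. Friction and masses are not known exactly. Their poses are not given: they have to be found in the camera images.
- shaker: low white orbital shaker, 230 x 280 mm, fixed to the bench, placed and turned (up to 0.25 rad) anew each time. Origin: centre of its underside. Its x axis points from its open front (control panel, robot's side) to its back, y to its left. Grey platform 240 x 300 mm, 72 mm above the bench: retaining bar across the front at x -60 mm, behind it three lanes running front to back
- fixed_bar (a point): middle of the underside of the fixed steel hold-down bar across the back ends of the lanes, 18 mm above the platform. It is 196 mm wide (y), 33 mm deep (x) and 12 mm thick; its front edge is 16.5 mm in front of this point, and a back stop closes the lanes 9.5 mm behind this point
- pin_seat (a point): the upright steel pivot pin at the left of the platform's front: the point on its axis where the retaining bar's underside rests (on a collar 2 mm above the platform). Pin 8 mm thick, its tapered tip 27 mm above this point
- cradle_seat (a point): the open-topped steel cradle at the right of the platform's front, 200 mm from the pin along the shaker's -y: the point where the bar's underside rests, 2 mm above the platform. Two cheeks 27 mm apart (front and back of the bar's end), flared at the top, reach 13 mm above this point
- clamp (a joint): quarter-turn clamp knob right of the cradle, axis upright. 0 = locked: its steel tab points to the shaker's left (+y), over the bar's end and 1.5 mm above it, so that the bar cannot be lifted. Grows counter-clockwise seen from above, swinging the tab to the front; 1.4 rad (end stop) = free. Starts at 0 to 0.2, turns with about 0.05 N m and stays where it is left
- clamp_grip (a point): middle of the clamp knob's black handle, on its axis (40 mm beyond the cradle along the shaker's -y), 41.5 mm above the platform. The handle is 44 mm long (along the tab), 12 mm thick and 24 mm high; the tab's top lies 15 mm below this point. This point's y axis runs along the handle, towards the tab's tip
- start (a joint): white round push button (22 mm wide) on top of the grey control ledge that runs along the shaker's front; travel in m, 0 = up, grows as it is pressed down, 0.006 = fully down (takes 4 N, springs back)
- start_top (a point): middle of the start button's top face, 132 mm in front of the shaker's origin and 70 mm to its left
- bar_grip (a point): middle of the grip rib (12 mm thick, 34 mm along the bar, 26 mm high) on top of the aluminium retaining bar; the bar's underside is 31 mm below it, its top face 13 mm below. Bar 222 mm long, 16 mm thick (ends 22 mm), 18 mm high, 160 g. y axis: along the bar from eye b to eye a. A flat lip (18 mm wide, 150 mm long, 4 mm thick, flush with the top) runs along its -x side only
- bar_eye_a (a point): centre of the round through hole (11 mm wide) at one end of the bar, at the bar's underside, 100 mm along +y from the middle. At the start this eye is on the pivot pin and the lip points to the shaker's front, away from the slides
- bar_eye_b (a point): centre of the equal hole at the other end, at the bar's underside, 100 mm along -y from the middle. At the start it lies in the cradle
- lane1 (a point): the left lane: the point on the platform under the middle of a slide fully home in it (end against the back stop 38 mm beyond, fixed bar over it from 12 mm beyond this point). Lanes are 52 mm apart along the shaker's y and run along its x; each is 31 mm wide between rails 3.5 mm high and 3 mm thick, whose flared mouths begin 38 mm in front of this point
- lane2 (a point): the middle lane: the point on the platform under the middle of a slide fully home in it (end against the back stop 38 mm beyond, fixed bar over it from 12 mm beyond this point). Lanes are 52 mm apart along the shaker's y and run along its x; each is 31 mm wide between rails 3.5 mm high and 3 mm thick, whose flared mouths begin 38 mm in front of this point
- lane3 (a point): the right lane: the point on the platform under the middle of a slide fully home in it (end against the back stop 38 mm beyond, fixed bar over it from 12 mm beyond this point). Lanes are 52 mm apart along the shaker's y and run along its x; each is 31 mm wide between rails 3.5 mm high and 3 mm thick, whose flared mouths begin 38 mm in front of this point
- slide1_mid (a point): centre of a chamber slide with its white lid on, 76 mm long (this point's x axis), 26 mm wide, 14 mm high, 35 g, same at both ends; lies flat on the bench, lid up, left of the shaker, where a small glass vial (22 mm wide, 43 mm high) also stands. May be absent
- slide2_mid (a point): centre of a chamber slide with its white lid on, 76 mm long (this point's x axis), 26 mm wide, 14 mm high, 35 g, same at both ends; lies flat on the bench, lid up, left of the shaker, where a small glass vial (22 mm wide, 43 mm high) also stands. May be absent
- slide3_mid (a point): centre of a chamber slide with its white lid on, 76 mm long (this point's x axis), 26 mm wide, 14 mm high, 35 g, same at both ends; lies flat on the bench, lid up, left of the shaker, where a small glass vial (22 mm wide, 43 mm high) also stands. May be absent
- slide4_mid (a point): centre of a chamber slide with its white lid on, 76 mm long (this point's x axis), 26 mm wide, 14 mm high, 35 g, same at both ends; lies flat on the bench, lid up, left of the shaker, where a small glass vial (22 mm wide, 43 mm high) also stands. May be absent
- tuberack: orange low tube rack (bystander), 122 x 80 x 24 mm, origin under its centre; right of the shaker's back. The bench beside the shaker's right front is clear
- reagent: amber reagent bottle (bystander), 60 mm wide, 130 mm high, origin under its centre; at the left behind the slides
Things that resemble listed ones, but are neither listed nor needed, are in the scene too. What is shaped like the part that bears slide1_mid but purple is not meant.

How it is judged:
By the outcome, as a careful person would: the job done as asked, in the order asked, and still so for the second after the job is handed in, with the robot touching nothing.
Of slide1, slide2, slide3, slide4 only 2 to 3 are there at a start; the rules pass over those that are not, and their reading is None.
At some moment in a run one of slide1, slide2, slide3, slide4, bar may be knocked a few centimetres aside while the robot is not near it.
It also fails if it takes over 210 s, if anything falls off the work surface, if the arm or the gripper's body presses on something with over 40 N, if the wrist force passes 120 N, or if a joint passes its speed limit or range.

## Working session

There is one attempt and no reset: what is moved stays moved. The work goes in short steps, Python scripts to look and compute and a tool call to move; the robot and the scene stay as the last step left them, time stands still between calls to the robot, and variables do not carry over. Pictures are saved under pics/ and viewed, about 12 in all and at most 16, crops included, and the job is handed in when it is done.

Besides the shell and the picture viewer there is one more tool, called after "Call:" as name([rows], argument=value, ...), one row to a line, values as JSON. play_rows: Moves the arm, as the interface text tells. Its arguments: {"type":"object","properties":{"series":{"type":"array"},"squeeze":{"type":"number"}},"required":["series"]}

```bash
ls; mkdir -p pics; cat > h.py <<'E'
import numpy as np, cv2
from rig import *
from scipy.spatial.transform import Rotation as R
def save(im,n,crop=None,scale=1):
    p=im["pixels"][:,:,::-1].copy()
    if crop: a,b,c,d=crop; p=p[b:d,a:c]
    if scale!=1: p=cv2.resize(p,None,fx=scale,fy=scale,interpolation=cv2.INTER_CUBIC)
    cv2.imwrite("pics/"+n+".png",p)
def foc(im): return im["pixels"].shape[0]/2/np.tan(np.radians(im["vfov"])/2)
def ray(im,uv,st=None):
    f=foc(im); x=(uv[0]-im["cx"]); y=(uv[1]-im["cy"])
    if "hand_eye" in im:
        r=np.hypot(x,y); th=r/f
        d=np.array([x/r*np.sin(th),y/r*np.sin(th),np.cos(th)]) if r>0 else np.array([0,0,1.])
        q=st["ee_rot"]; Rt=R.from_quat([q[1],q[2],q[3],q[0]]).as_matrix()
        H=np.array(im["hand_eye"]); 
        return Rt@H[:3,3]+np.array(st["position"]), Rt@H[:3,:3]@d
    M=cv2.Rodrigues(np.array(im["rvec"],float))[0]; t=np.array(im["tvec"],float).ravel()
    return -M.T@t, M.T@np.array([x/f,y/f,1.])
def at_z(im,uv,z,st=None):
    o,d=ray(im,uv,st); return o+d*(z-o[2])/d[2]
def proj(im,P,st=None):
    P=np.atleast_2d(P).astype(float); f=foc(im)
    if "hand_eye" in im:
        q=st["ee_rot"]; Rt=R.from_quat([q[1],q[2],q[3],q[0]]).as_matrix(); H=np.array(im["hand_eye"])
        c=((P-np.array(st["position"]))@Rt-H[:3,3])@H[:3,:3]
        th=np.arctan2(np.hypot(c[:,0],c[:,1]),c[:,2]); ph=np.arctan2(c[:,1],c[:,0])
        return np.c_[im["cx"]+f*th*np.cos(ph),im["cy"]+f*th*np.sin(ph)]
    M=cv2.Rodrigues(np.array(im["rvec"],float))[0]; t=np.array(im["tvec"],float).ravel()
    c=P@M.T+t
    return np.c_[im["cx"]+f*c[:,0]/c[:,2],im["cy"]+f*c[:,1]/c[:,2]]
E
python3 - <<'E'
from h import *
print(get_state(), tips_ahead() if callable(tips_ahead) else tips_ahead)
for n in ["scene","top"]:
    im=get_image(n); save(im,n+"0"); print(n,im["vfov"],im["cx"],im["cy"],ray(im,(280,210)))
    for l in ["shaker","bar_grip","slide1_mid","clamp_grip","start_top","tuberack","reagent"]:
        for m in masks_of(im,l):
            print(l,round(m["p"],2),np.round(m["xy"]),m["region"].sum())
E
```

```text
pics
{'clock': 0.0, 'qpos': array([-1.35502483e+00,  2.76589661e-01,  1.50614241e+00,  1.19779362e-05,
        1.36068450e+00, -1.20994843e-01]), 'qd': array([-0.00098919, -0.00043173,  0.00048635,  0.00027017, -0.00041437,
       -0.00191494]), 'effort': array([-1.12559997e-04, -4.16774189e+01, -2.45805466e+01, -1.44037535e-04,
        1.10448452e-02,  2.50443549e-06]), 'position': array([ 0.18989327, -0.54220081,  0.24143903]), 'ee_rot': array([-6.17912685e-04,  8.15608155e-01, -5.78603928e-01, -6.70734147e-04]), 'contact_force': array([-1.40954011, -0.79568112, -0.39694402]), 'moment': array([-0.04091007, -0.01773485, -0.01257911]), 'width': 0.08535897117347153} 0.011
scene 54.5823953434536 268.7583977615479 206.93864344199605 (array([ 1.1819657 , -0.32166542,  0.89695982]), array([-0.55388771,  0.34554444, -0.75804144]))
shaker 0.57 [240. 255.] 9767
bar_grip 0.93 [244. 219.] 1153
slide1_mid 0.71 [416. 209.] 206
slide1_mid 0.67 [311. 204.] 167
slide1_mid 0.5 [372. 178.] 157
tuberack 0.71 [127. 325.] 2104
reagent 0.9 [383. 200.] 703
top 55.87803522994112 274.11885376756834 213.8567562848668 (array([0.4781956 , 0.0015103 , 1.06391155]), array([ 0.09919756,  0.01701741, -0.99508076]))
shaker 0.69 [321. 192.] 11356
shaker 0.66 [308. 213.] 1045
shaker 0.42 [156. 167.] 624
bar_grip 0.86 [310. 213.] 1103
bar_grip 0.71 [184. 218.] 267
slide1_mid 0.88 [128. 163.] 296
slide1_mid 0.84 [224. 218.] 324
slide1_mid 0.81 [136. 214.] 299
slide1_mid 0.38 [324. 192.] 11282
slide1_mid 0.16 [306. 212.] 1098
clamp_grip 0.56 [361. 222.] 157
start_top 0.4 [280. 231.] 59
tuberack 0.7 [363. 225.] 156
tuberack 0.64 [434. 176.] 1562
reagent 0.97 [156. 168.] 660
reagent 0.47 [319. 192.] 11510
```

```bash
python3 - <<'E'
import cv2
p=cv2.imread("pics/top0.png")[110:300,90:490]; cv2.imwrite("pics/top0c.png",cv2.resize(p,None,fx=2,fy=2,interpolation=2))
E
```

```text
(no output)
```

View pics/top0c.png

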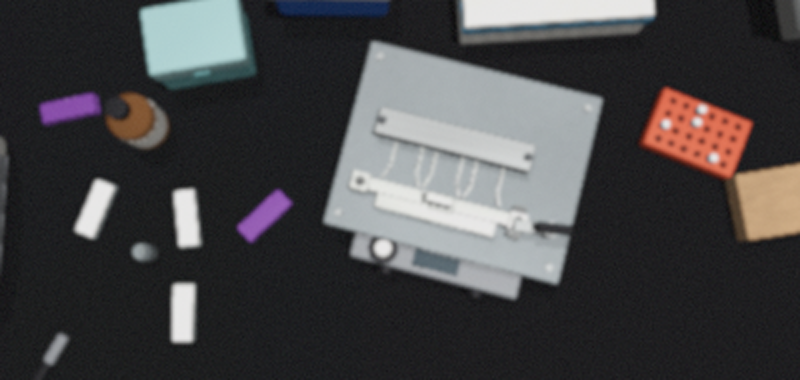

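View pics/scene0.png

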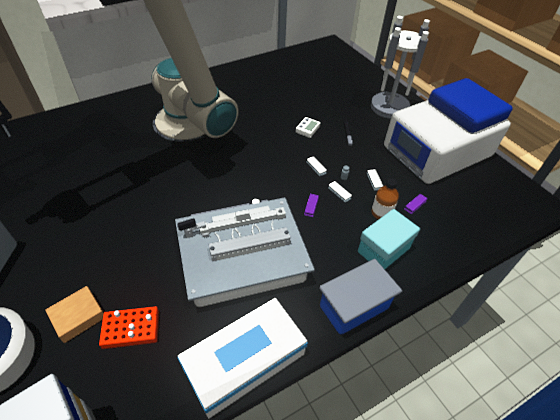

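The top view shows three white slides: top pixels (137,214), (183,218) and (181,266). The purple look-alikes, at (125,164) and (222,217), are not to be used. The vial is at (162,236). On the shaker, the knob is at about (365,224), the start button at (281,234) and the bar's rib at (309,211). Next I'll fit the shaker pose.

```bash
cat >> h.py <<'E'
def S(pose,p):  # shaker -> world ; pose x,y,th
    x,y,t=pose; c,s=np.cos(t),np.sin(t); p=np.atleast_2d(p)
    return np.c_[x+c*p[:,0]-s*p[:,1], y+s*p[:,0]+c*p[:,1], p[:,2]]
def white_rects(im,z,st=None,box=None,area=(80,2000),thr=170):
    p=im["pixels"].astype(int); m=((p.min(2)>thr)&((p.max(2)-p.min(2))<40)).astype(np.uint8)
    out=[]
    for c in cv2.findContours(m,0,1)[0]:
        a=cv2.contourArea(c)
        if not area[0]<a<area[1]: continue
        (u,v),_,_=cv2.minAreaRect(c)
        if box and not(box[0]<u<box[2] and box[1]<v<box[3]): continue
        W=np.array([at_z(im,q,z,st)[:2] for q in c[:,0,:]])*1000
        (x,y),(w,h),ang=cv2.minAreaRect(W.astype(np.float32))
        if w<h: w,h=h,w; ang+=90
        out.append((np.round([u,v]),round(x,1),round(y,1),round(w,1),round(h,1),round((ang+90)%180-90,1)))
    return out
E
python3 - <<'E'
from h import *
from scipy.optimize import least_squares
im=get_image("top")
cr=np.array([[372,42],[602,98],[558,284],[323,222]])/2+[90,110]
P=np.array([[.12,.15,.072],[.12,-.15,.072],[-.12,-.15,.072],[-.12,.15,.072]])
f=lambda q:(proj(im,S(q,P))-cr).ravel()
for th0 in(0.,):
    r=least_squares(f,[.5,-.1,th0]); print(r.x,np.round(r.fun,1))
q=r.x
for n,p in dict(pin=[-.06,.1,.09],cradle=[-.06,-.1,.09],knob=[-.06,-.14,.1135],start=[-.132,.07,.06],rib=[-.06,0,.105]).items():
    w=S(q,[p]); print(n,np.round(w,3),np.round(proj(im,w)))
for r in white_rects(im,.014,box=(90,150,245,300)): print(r)
E
```

```text
[ 0.62955222 -0.08502619 -0.23100229] [ 0.  -0.1 -0.1  0.3 -0.4 -0.4  0.4  0.2]
pin [[0.594 0.026 0.09 ]] [[277. 202.]]
cradle [[ 0.548 -0.169  0.09 ]] [[356. 223.]]
knob [[ 0.539 -0.208  0.114]] [[374. 226.]]
start [[0.517 0.013 0.06 ]] [[282. 234.]]
rib [[ 0.571 -0.071  0.105]] [[317. 212.]]
(array([181., 266.]), 428.0, 278.3, 74.0, 26.7, 2.6)
(array([183., 219.]), 554.2, 279.4, 74.8, 27.4, 8.3)
(array([137., 214.]), 564.2, 404.2, 75.4, 27.6, -19.9)
```

Call:
play_rows([
  {"dx": 21, "dy": 26, "dz": 5, "turn": 0.056, "fingers": -1},
  {"dx": 21, "dy": 26, "dz": 5, "turn": 0.056, "fingers": -1},
  {"dx": 21, "dy": 26, "dz": 5, "turn": 0.056, "fingers": -1},
  {"dx": 21, "dy": 26, "dz": 5, "turn": 0.056, "fingers": -1},
  {"dx": 21, "dy": 26, "dz": 5, "turn": 0.056, "fingers": -1},
  {"dx": 21, "dy": 26, "dz": 5, "turn": 0.056, "fingers": -1},
  {"dx": 21, "dy": 26, "dz": 5, "turn": 0.056, "fingers": -1},
  {"dx": 21, "dy": 26, "dz": 5, "turn": 0.056, "fingers": -1},
  {"dx": 21, "dy": 26, "dz": 5, "turn": 0.056, "fingers": -1},
  {"dx": 21, "dy": 26, "dz": 5, "turn": 0.056, "fingers": -1},
  {"dx": 21, "dy": 26, "dz": 5, "turn": 0.056, "fingers": -1},
  {"dx": 21, "dy": 26, "dz": 5, "turn": 0.056, "fingers": -1},
  {"dx": 21, "dy": 26, "dz": 5, "turn": 0.056, "fingers": -1},
  {"dx": 21, "dy": 26, "dz": 5, "turn": 0.056, "fingers": -1},
  {"dx": 21, "dy": 26, "dz": 5, "turn": 0.056, "fingers": -1},
  {"dx": 21, "dy": 26, "dz": 5, "turn": 0.056, "fingers": -1},
  {"dx": 21, "dy": 26, "dz": 5, "turn": 0.056, "fingers": -1},
  {"dx": 0, "dy": 0, "dz": 0, "turn": 0.056, "fingers": -1},
])

```text
clock: 2.35
position: [0.5584, -0.0792, 0.332]
ee_rot: [0.0, 0.996, -0.092, 0.005]
contact_force: [0.4, -0.5, 0.5]
width: 0.0858
```

```bash
cat >> h.py <<'E'
def stt():
    s=get_state(); q=s["ee_rot"]; M=R.from_quat([q[1],q[2],q[3],q[0]]).as_matrix()
    print("t",round(s["clock"],2),"pos",np.round(np.array(s["position"])*1000,1),"phi",round(np.arctan2(M[1,0],M[0,0]),3),"tilt",round(np.degrees(np.arccos(-M[2,2])),2),"q6",round(s["qpos"][5],2),"w",round(s["width"]*1000,1),"F",np.round(s["contact_force"],1)); return s
E
python3 - <<'E'
from h import *
s=stt(); im=get_image("wrist"); save(im,"w1",scale=1.4); print(im["vfov"],im["cx"],im["cy"],np.round(im["hand_eye"],3))
for l in ["bar_grip","clamp_grip","start_top","fixed_bar"]:
    for m in masks_of(im,l): print(l,round(m["p"],2),np.round(m["xy"]),m["region"].sum())
E
```

```text
t 2.35 pos [558.4 -79.2 332. ] phi -0.184 tilt 0.6 q6 -0.08 w 85.8 F [ 0.4 -0.5  0.5]
65.70646984690485 276.47817836029117 212.5435404453991 [[ 1.    -0.002  0.002 -0.   ]
 [ 0.002  0.949  0.316 -0.082]
 [-0.003 -0.316  0.949 -0.132]
 [ 0.     0.     0.     1.   ]]
bar_grip 0.85 [278. 149.] 4642
bar_grip 0.21 [327. 162.] 41030
start_top 0.75 [229. 107.] 250
fixed_bar 0.65 [328. 160.] 41073
```

View pics/w1.png

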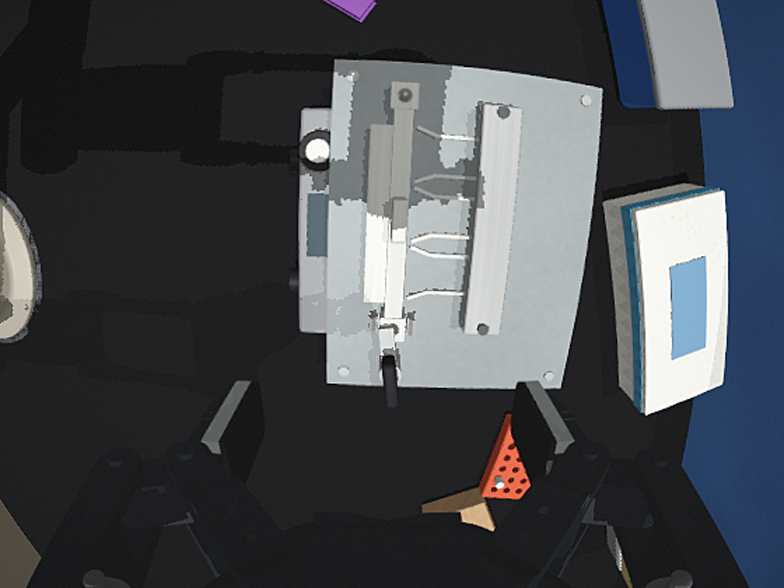

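The wrist picture (view pixels are image × 1.4) shows the pin tip at (405,95), knob handle (390,380), start button (317,150), fixed bar ends (503,112)/(483,328) and three lanes between rails at x≈445. I'll measure these in the shaker frame.

```bash
python3 - <<'E'
from h import *
from scipy.optimize import least_squares
s=get_state(); im=get_image("wrist"); tp=get_image("top")
c1=np.array([[602,88],[560,388],[327,383],[336,60]])/1.4
c0=np.array([[372,42],[602,98],[558,284],[323,222]])/2+[90,110]
P=np.array([[.12,.15,.072],[.12,-.15,.072],[-.12,-.15,.072],[-.12,.15,.072]])
for nm,f in dict(w=lambda q:(proj(im,S(q,P),s)-c1).ravel(), both=lambda q:np.r_[(proj(im,S(q,P),s)-c1).ravel(),(proj(tp,S(q,P))-c0).ravel()]).items():
    r=least_squares(f,[.63,-.085,-.23],loss="soft_l1"); q=r.x; print(nm,q.round(4),np.round(r.fun,1))
    c,sn=np.cos(q[2]),np.sin(q[2])
    def sh(uv,z):
        w=at_z(im,np.array(uv)/1.4,z,s); d=w[:2]-q[:2]; return np.round([c*d[0]+sn*d[1],-sn*d[0]+c*d[1]],4),w.round(4)
    for n,uv,z in [("pin",(405,95),.101),("knobtop",(391,375),.1255),("start",(317,150),.06),("fbL",(503,112),.102),("fbR",(483,328),.102),("fb_frontR",(463,332),.102),("fb_frontL",(481,103),.102),
      ("rail1L",(445,135),.0755),("rail1R",(445,178),.0755),("rail2L",(445,194),.0755),("rail2R",(445,238),.0755),("rail3L",(445,252),.0755),("rail3R",(445,294),.0755),("eyeb",(389,329),.092),("rib",(398,220),.118)]:
        print(n,*sh(uv,z))
E
```

```text
w [ 0.6244 -0.0927 -0.2442] [ 0.7  0.4  0.1  0.   0.2 -0.1 -1.1 -0.3]
pin [-0.0605  0.1174] [0.594  0.0359 0.101 ]
knobtop [-0.0602 -0.109 ] [ 0.5396 -0.1838  0.1255]
start [-0.1332  0.0707] [0.5122 0.0082 0.06  ]
fbL [0.0178 0.1106] [0.6684 0.0104 0.102 ]
fbR [ 0.0187 -0.0727] [ 0.625  -0.1677  0.102 ]
fb_frontR [ 0.0013 -0.0771] [ 0.607  -0.1678  0.102 ]
fb_frontL [-0.0005  0.1159] [0.6519 0.02   0.102 ]
rail1L [-0.0241  0.0886] [ 0.6224 -0.0009  0.0755]
rail1R [-0.0218  0.0518] [ 0.6158 -0.0371  0.0755]
rail2L [-0.0208  0.038 ] [ 0.6134 -0.0507  0.0755]
rail2R [-0.0179 -0.0004] [ 0.6069 -0.0887  0.0755]
rail3L [-0.0169 -0.0129] [ 0.6048 -0.1011  0.0755]
rail3R [-0.0136 -0.0516] [ 0.5987 -0.1395  0.0755]
eyeb [-0.0629 -0.0811] [ 0.5437 -0.1561  0.092 ]
rib [-0.0614  0.0197] [ 0.5695 -0.0587  0.118 ]
both [ 0.6253 -0.0916 -0.2449] [ 1.3 -0.4  0.6 -0.7  0.7 -0.9 -0.4 -1.4  3.4  0.9  3.   2.9  1.5  2.
  2.5  1. ]
pin [-0.0613  0.1161] [0.594  0.0359 0.101 ]
knobtop [-0.0609 -0.1103] [ 0.5396 -0.1838  0.1255]
start [-0.134   0.0694] [0.5122 0.0082 0.06  ]
fbL [0.0171 0.1094] [0.6684 0.0104 0.102 ]
fbR [ 0.0181 -0.0739] [ 0.625  -0.1677  0.102 ]
fb_frontR [ 0.0006 -0.0783] [ 0.607  -0.1678  0.102 ]
fb_frontL [-0.0013  0.1147] [0.6519 0.02   0.102 ]
rail1L [-0.0249  0.0873] [ 0.6224 -0.0009  0.0755]
rail1R [-0.0225  0.0505] [ 0.6158 -0.0371  0.0755]
rail2L [-0.0215  0.0367] [ 0.6134 -0.0507  0.0755]
rail2R [-0.0186 -0.0017] [ 0.6069 -0.0887  0.0755]
rail3L [-0.0176 -0.0142] [ 0.6048 -0.1011  0.0755]
rail3R [-0.0143 -0.0529] [ 0.5987 -0.1395  0.0755]
eyeb [-0.0636 -0.0824] [ 0.5437 -0.1561  0.092 ]
rib [-0.0621  0.0184] [ 0.5695 -0.0587  0.118 ]
```

Call:
play_rows([
  {"dx": -5, "dy": -25, "dz": -22, "turn": -0.02},
  {"dx": -5, "dy": -25, "dz": -22, "turn": -0.02},
  {"dx": -5, "dy": -25, "dz": -22, "turn": -0.02},
  {"dx": -5, "dy": -25, "dz": -22},
  {"dx": -2, "dy": -10, "dz": -12},
  {"dx": 0},
  {"dx": 0},
])

```text
invalid input at $.series[0]: expected keys fingers, dx, dy, dz, turn
```

```bash
python3 - <<'E'
from h import *
s=stt(); im=get_image("wrist"); save(im,"w2",scale=1.4)
q=[.6244,-.0927,-.2442]
for n,p in dict(knob=[-.06,-.122,.1255],pin=[-.06,.118,.101],start=[-.132,.07,.06],cFR=[-.12,-.15,.072],cBR=[.12,-.15,.072],fbR=[0,-.08,.102]).items(): print(n,(proj(im,S(q,[p]),s)*1.4).round())
E
```

```text
t 2.7 pos [554.  -84.8 331.2] phi -0.194 tilt 0.43 q6 -0.08 w 85.4 F [ 0.3 -1.   0.5]
knob [[390. 388.]]
pin [[405.  94.]]
start [[318. 151.]]
cFR [[327. 383.]]
cBR [[560. 388.]]
fbR [[461. 335.]]
```

View pics/w2.png

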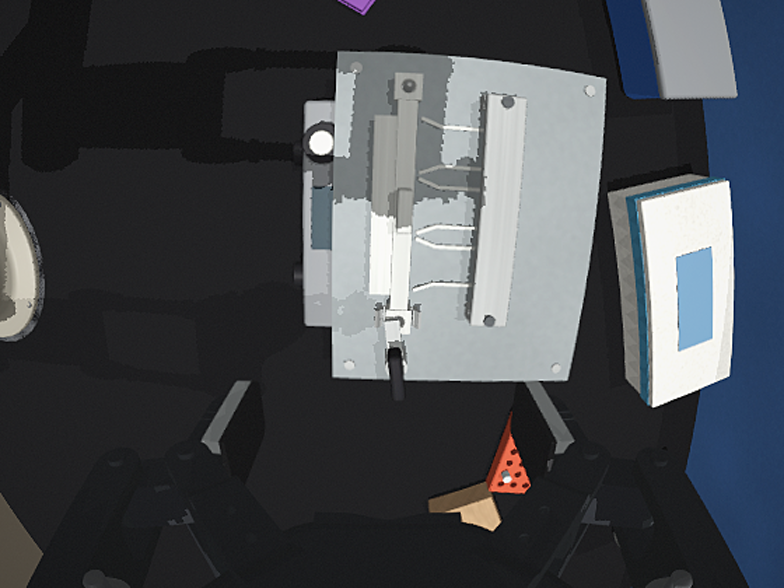

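That move was refused (each row needs every key), and the earlier picture was taken while the arm was still settling. In this one the corners are FL(338,52), BL(606,78), BR(567,381) and FR(332,379), with the pin at (409,86) and start at (321,142). I'll refit with these.

```bash
python3 - <<'E'
from h import *
from scipy.optimize import least_squares
s=stt(); im=get_image("wrist"); s2=stt(); save(im,"w2b")
c1=np.array([[606,78],[567,381],[332,379],[338,52],[409,86],[321,142]])/1.4
P=np.array([[.12,.15,.072],[.12,-.15,.072],[-.12,-.15,.072],[-.12,.15,.072],[-.06,.118,.101],[-.132,.07,.06]])
r=least_squares(lambda q:(proj(im,S(q,P),s)-c1).ravel(),[.63,-.085,-.23],loss="soft_l1"); q=r.x; print(q.round(4),np.round(r.fun,1))
for n,p in dict(knob=[-.06,-.122,.1],rib=[-.06,.018,.1],pin=[-.06,.118,.1],start=[-.132,.07,.06],l1=[-.012,.07,.07],l2=[-.012,.018,.07],l3=[-.012,-.034,.07]).items(): print(n,S(q,[p]).round(4))
E
```

```text
t 2.75 pos [554.  -84.8 331.3] phi -0.194 tilt 0.43 q6 -0.08 w 85.7 F [ 0.3 -0.4  0.4]
t 2.8 pos [554.1 -84.8 331.4] phi -0.194 tilt 0.44 q6 -0.08 w 85.3 F [-0.5  0.1  0.3]
[ 0.6301 -0.086  -0.2341] [-0.6  0.9 -0.5 -0.6  0.4 -1.3 -0.4  0.1  0.2 -0.4  0.7  1. ]
knob [[ 0.5434 -0.1907  0.1   ]]
rib [[ 0.5759 -0.0546  0.1   ]]
pin [[0.5991 0.0427 0.1   ]]
start [[0.5179 0.0127 0.06  ]]
l1 [[ 0.6346 -0.0151  0.07  ]]
l2 [[ 0.6226 -0.0657  0.07  ]]
l3 [[ 0.6105 -0.1163  0.07  ]]
```

Call:
play_rows([
  {"fingers": -1, "dx": -5, "dy": -25, "dz": -22, "turn": -0.02},
  {"fingers": -1, "dx": -5, "dy": -25, "dz": -22, "turn": -0.02},
  {"fingers": -1, "dx": -5, "dy": -25, "dz": -22, "turn": 0},
  {"fingers": -1, "dx": -2, "dy": -20, "dz": -22, "turn": 0},
  {"fingers": -1, "dx": 0, "dy": -10, "dz": -12, "turn": 0},
  {"fingers": -1, "dx": 0, "dy": 0, "dz": 0, "turn": 0},
  {"fingers": -1, "dx": 0, "dy": 0, "dz": 0, "turn": 0},
  {"fingers": -1, "dx": 0, "dy": 0, "dz": 0, "turn": 0},
])

```text
clock: 3.47
position: [0.5339, -0.197, 0.2305]
ee_rot: [0.002, 0.992, -0.122, 0.007]
contact_force: [0.3, -0.6, -0.6]
width: 0.0854
```

```bash
python3 - <<'E'
from h import *
s=stt(); im=get_image("wrist"); stt(); save(im,"w3",scale=1.4)
E
```

```text
t 3.47 pos [ 533.9 -197.   230.5] phi -0.245 tilt 0.79 q6 -0.23 w 85.4 F [ 0.3 -0.6 -0.6]
t 3.52 pos [ 534.3 -196.9  231. ] phi -0.244 tilt 0.85 q6 -0.23 w 85.3 F [0.  0.8 0.5]
```

View pics/w3.png

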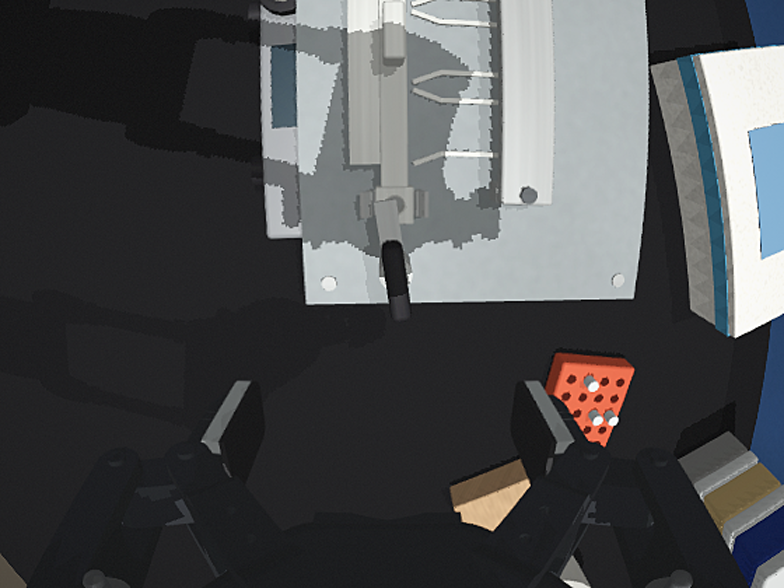

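Call:
play_rows([
  {"fingers": -0.1, "dx": 3, "dy": 2, "dz": -20, "turn": 0.04},
  {"fingers": -0.1, "dx": 3, "dy": 2, "dz": -20, "turn": 0.04},
  {"fingers": -0.1, "dx": 3, "dy": 2, "dz": -20, "turn": 0.03},
  {"fingers": -0.1, "dx": 0, "dy": 0, "dz": 0, "turn": 0},
  {"fingers": -0.1, "dx": 0, "dy": 0, "dz": 0, "turn": 0},
])

```text
clock: 3.93
position: [0.5484, -0.1885, 0.1777]
ee_rot: [0.004, 0.998, -0.063, 0.015]
contact_force: [-0.2, -0.6, 0.4]
width: 0.0474
```

```bash
python3 - <<'E'
from h import *
s=stt(); im=get_image("wrist"); save(im,"w4",scale=1.4)
q=[.6300,-.0857,-.2335]; kn=S(q,[[-.06,-.122,.1255]])[0]; print(kn, np.array(s["position"])*1000)
print((proj(im,kn,s)*1.4).round())
a=q[2]+np.pi/2
for da in (0,.1,.2):
    e=[kn+.022*sg*np.array([np.cos(a+da),np.sin(a+da),0]) for sg in(1,-1)]; print(da,(proj(im,e,s)*1.4).round().tolist())
E
```

```text
t 3.93 pos [ 548.4 -188.5  177.7] phi -0.126 tilt 1.76 q6 -0.33 w 47.4 F [-0.2 -0.6  0.4]
[ 0.54339941 -0.19050619  0.1255    ] [ 548.37213111 -188.50915489  177.72702775]
[[372. 346.]]
0 [[377.0, 299.0], [368.0, 389.0]]
0.1 [[372.0, 299.0], [373.0, 389.0]]
0.2 [[367.0, 299.0], [377.0, 388.0]]
```

View pics/w4.png

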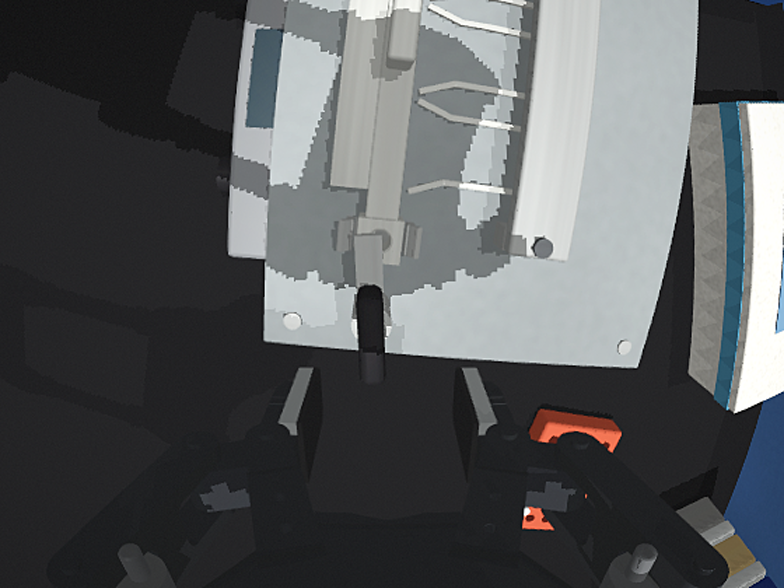

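The handle sits at (371,342), matching the prediction at about 0.1 rad open. I'll descend and grip.

Call:
play_rows([
  {"fingers": -0.1, "dx": -2, "dy": -1, "dz": -14, "turn": 0},
  {"fingers": -0.1, "dx": -2, "dy": 0, "dz": -14, "turn": 0},
  {"fingers": -0.1, "dx": -1, "dy": 0, "dz": -14, "turn": 0},
  {"fingers": -0.1, "dx": 0, "dy": 0, "dz": -8, "turn": 0},
  {"fingers": -0.1, "dx": 0, "dy": 0, "dz": -4, "turn": 0},
  {"fingers": -0.1, "dx": 0, "dy": 0, "dz": 0, "turn": 0},
  {"fingers": -0.1, "dx": 0, "dy": 0, "dz": 0, "turn": 0},
])

```text
clock: 4.57
position: [0.5496, -0.1907, 0.1339]
ee_rot: [0.007, 0.998, -0.063, 0.024]
contact_force: [-0.4, 0.2, -0.5]
width: 0.0469
```

```bash
cat >> h.py <<'E'
def tiltv():
    q=get_state()["ee_rot"]; print("toolz",np.round(R.from_quat([q[1],q[2],q[3],q[0]]).as_matrix()[:,2],4))
E
python3 -c "
from h import *
stt();tiltv()"
```

```text
t 4.57 pos [ 549.6 -190.7  133.9] phi -0.127 tilt 2.9 q6 -0.33 w 46.9 F [-0.4  0.2 -0.5]
toolz [ 0.0474 -0.0178 -0.9987]
```

Call:
play_rows([
  {"fingers": -0.1, "dx": 0, "dy": 0, "dz": 0, "turn": 0},
  {"fingers": -0.1, "dx": 0, "dy": 0, "dz": 0, "turn": 0},
  {"fingers": -0.1, "dx": 0, "dy": 0, "dz": 0, "turn": 0},
  {"fingers": -0.1, "dx": 0, "dy": 0, "dz": 0, "turn": 0},
])

```text
clock: 4.9
position: [0.5514, -0.1916, 0.1369]
ee_rot: [0.008, 0.998, -0.063, 0.027]
contact_force: [-0.1, -0.4, -0.0]
width: 0.0463
```

```bash
python3 -c "
from h import *
stt();tiltv()"
```

```text
t 4.9 pos [ 551.4 -191.6  136.9] phi -0.127 tilt 3.21 q6 -0.33 w 46.3 F [-0.1 -0.4 -0. ]
toolz [ 0.0522 -0.0201 -0.9984]
```

Call:
play_rows([
  {"fingers": -0.1, "dx": -3, "dy": 0, "dz": -3, "turn": 0},
  {"fingers": -0.1, "dx": -3, "dy": 0, "dz": -3, "turn": 0},
  {"fingers": -0.1, "dx": 0, "dy": 0, "dz": -3, "turn": 0},
  {"fingers": -0.1, "dx": 0, "dy": 0, "dz": -3, "turn": 0},
])

```text
clock: 5.23
position: [0.5453, -0.1918, 0.125]
ee_rot: [0.009, 0.998, -0.063, 0.028]
contact_force: [0.0, -0.1, 0.4]
width: 0.047
```

```bash
python3 -c "
from h import *
stt();tiltv()"
```

```text
t 5.23 pos [ 545.3 -191.8  125. ] phi -0.127 tilt 3.33 q6 -0.34 w 47.0 F [ 0.  -0.1  0.4]
toolz [ 0.0541 -0.0211 -0.9983]
```

Call:
play_rows([
  {"fingers": -0.1, "dx": 0, "dy": 0, "dz": 30, "turn": 0},
  {"fingers": -0.1, "dx": 0, "dy": 0, "dz": 30, "turn": 0},
  {"fingers": -0.1, "dx": 0, "dy": 0, "dz": 30, "turn": 0},
])

```text
clock: 5.48
position: [0.5385, -0.1888, 0.2072]
ee_rot: [0.004, 0.998, -0.064, 0.017]
contact_force: [-0.0, -0.5, -0.3]
width: 0.047
```

```bash
python3 -c "
from h import *
stt();tiltv()"
```

```text
t 5.48 pos [ 538.5 -188.8  207.2] phi -0.127 tilt 2.03 q6 -0.34 w 47.0 F [-0.  -0.5 -0.3]
toolz [ 0.0337 -0.011  -0.9994]
```

Call:
play_rows([
  {"fingers": -0.1, "dx": 0, "dy": 0, "dz": 0, "turn": 0},
  {"fingers": -0.1, "dx": 0, "dy": 0, "dz": 0, "turn": 0},
  {"fingers": -0.1, "dx": 0, "dy": 0, "dz": 0, "turn": 0},
])

```text
clock: 5.73
position: [0.5419, -0.1905, 0.2135]
ee_rot: [0.007, 0.998, -0.064, 0.023]
contact_force: [0.3, -0.3, -0.3]
width: 0.0474
```

```bash
python3 -c "
from h import *
stt();tiltv()"
```

```text
t 5.73 pos [ 541.9 -190.5  213.5] phi -0.127 tilt 2.78 q6 -0.34 w 47.4 F [ 0.3 -0.3 -0.3]
toolz [ 0.0456 -0.0168 -0.9988]
```

Call:
play_rows([
  {"fingers": -0.1, "dx": 0, "dy": 0, "dz": -5, "turn": 0},
  {"fingers": -0.1, "dx": 0, "dy": 0, "dz": -5, "turn": 0},
  {"fingers": -0.1, "dx": 0, "dy": 0, "dz": -5, "turn": 0},
  {"fingers": -0.1, "dx": 0, "dy": 0, "dz": -5, "turn": 0},
  {"fingers": -0.1, "dx": 0, "dy": 0, "dz": -5, "turn": 0},
  {"fingers": -0.1, "dx": 0, "dy": 0, "dz": -5, "turn": 0},
  {"fingers": -0.1, "dx": 0, "dy": 0, "dz": -5, "turn": 0},
  {"fingers": -0.1, "dx": 0, "dy": 0, "dz": -5, "turn": 0},
])

```text
clock: 6.4
position: [0.539, -0.1891, 0.1635]
ee_rot: [0.005, 0.998, -0.064, 0.018]
contact_force: [-0.4, 0.5, 0.2]
width: 0.047
```

```bash
python3 -c "
from h import *
stt();tiltv()"
```

```text
t 6.4 pos [ 539.  -189.1  163.5] phi -0.128 tilt 2.17 q6 -0.34 w 47.0 F [-0.4  0.5  0.2]
toolz [ 0.036  -0.012  -0.9993]
```

Call:
play_rows([
  {"fingers": -0.1, "dx": 0, "dy": 0, "dz": 0, "turn": 0},
  {"fingers": -0.1, "dx": 0, "dy": 0, "dz": 0, "turn": 0},
  {"fingers": -0.1, "dx": 0, "dy": 0, "dz": 0, "turn": 0},
])

```text
clock: 6.65
position: [0.5382, -0.1887, 0.1615]
ee_rot: [0.004, 0.998, -0.064, 0.017]
contact_force: [0.2, -0.5, 0.3]
width: 0.0468
```

```bash
python3 -c "
from h import *
stt();tiltv()"
```

```text
t 6.65 pos [ 538.2 -188.7  161.5] phi -0.128 tilt 1.99 q6 -0.34 w 46.8 F [ 0.2 -0.5  0.3]
toolz [ 0.033  -0.0105 -0.9994]
```

Call:
play_rows([
  {"fingers": -0.1, "dx": 0, "dy": 0, "dz": 0, "turn": 0},
  {"fingers": -0.1, "dx": 0, "dy": 0, "dz": 0, "turn": 0},
  {"fingers": -0.1, "dx": 0, "dy": 0, "dz": 0, "turn": 0},
])

```text
clock: 6.9
position: [0.5388, -0.189, 0.1624]
ee_rot: [0.005, 0.998, -0.064, 0.018]
contact_force: [0.8, -0.1, 0.3]
width: 0.0471
```

```bash
python3 -c "
from h import *
stt();tiltv()"
```

```text
t 6.9 pos [ 538.8 -189.   162.4] phi -0.128 tilt 2.1 q6 -0.34 w 47.1 F [ 0.8 -0.1  0.3]
toolz [ 0.0349 -0.0115 -0.9993]
```

Call:
play_rows([
  {"fingers": -0.1, "dx": 0, "dy": 0, "dz": 15, "turn": 0},
  {"fingers": -0.1, "dx": 0, "dy": 0, "dz": 10, "turn": 0},
  {"fingers": -0.1, "dx": 0, "dy": 0, "dz": 5, "turn": 0},
  {"fingers": -0.1, "dx": 0, "dy": 0, "dz": 2, "turn": 0},
  {"fingers": -0.1, "dx": 0, "dy": 0, "dz": 0, "turn": 0},
  {"fingers": -0.1, "dx": 0, "dy": 0, "dz": 0, "turn": 0},
])

```text
clock: 7.4
position: [0.5391, -0.1892, 0.197]
ee_rot: [0.005, 0.998, -0.064, 0.019]
contact_force: [0.5, 0.8, 0.2]
width: 0.0469
```

```bash
python3 -c "
from h import *
stt();tiltv()"
```

```text
t 7.4 pos [ 539.1 -189.2  197. ] phi -0.128 tilt 2.22 q6 -0.34 w 46.9 F [0.5 0.8 0.2]
toolz [ 0.0368 -0.0124 -0.9992]
```

Call:
play_rows([
  {"fingers": -0.1, "dx": 0, "dy": 0, "dz": 41, "turn": 0},
  {"fingers": -0.1, "dx": 0, "dy": 0, "dz": 41, "turn": 0},
  {"fingers": -0.1, "dx": 0, "dy": 0, "dz": 41, "turn": 0},
  {"fingers": -0.1, "dx": 0, "dy": 0, "dz": 0, "turn": 0},
  {"fingers": -0.1, "dx": 0, "dy": 0, "dz": 0, "turn": 0},
  {"fingers": -0.1, "dx": 0, "dy": 0, "dz": 0, "turn": 0},
  {"fingers": -0.1, "dx": 0, "dy": 0, "dz": 0, "turn": 0},
])

```text
clock: 7.98
position: [0.5348, -0.1871, 0.3193]
ee_rot: [0.003, 0.998, -0.064, 0.013]
contact_force: [-0.1, -0.6, -0.5]
width: 0.047
```

```bash
python3 -c "
from h import *
stt();tiltv()"
```

```text
t 7.98 pos [ 534.8 -187.1  319.3] phi -0.128 tilt 1.56 q6 -0.34 w 47.0 F [-0.1 -0.6 -0.5]
toolz [ 0.0263 -0.0072 -0.9996]
```

Call:
play_rows([
  {"fingers": -0.1, "dx": 0, "dy": 0, "dz": -5, "turn": 0},
  {"fingers": -0.1, "dx": 0, "dy": 0, "dz": -10, "turn": 0},
  {"fingers": -0.1, "dx": 0, "dy": 0, "dz": -10, "turn": 0},
  {"fingers": -0.1, "dx": 0, "dy": 0, "dz": -10, "turn": 0},
  {"fingers": -0.1, "dx": 0, "dy": 0, "dz": -10, "turn": 0},
  {"fingers": -0.1, "dx": 0, "dy": 0, "dz": -10, "turn": 0},
  {"fingers": -0.1, "dx": 0, "dy": 0, "dz": -10, "turn": 0},
  {"fingers": -0.1, "dx": 0, "dy": 0, "dz": -10, "turn": 0},
  {"fingers": -0.1, "dx": 0, "dy": 0, "dz": -6, "turn": 0},
  {"fingers": -0.1, "dx": 0, "dy": 0, "dz": -3, "turn": 0},
  {"fingers": -0.1, "dx": 0, "dy": 0, "dz": -1, "turn": 0},
  {"fingers": -0.1, "dx": 0, "dy": 0, "dz": 0, "turn": 0},
])

```text
clock: 8.98
position: [0.5266, -0.1831, 0.2099]
ee_rot: [-0.003, 0.998, -0.064, -0.0]
contact_force: [1.1, -0.4, -0.1]
width: 0.047
```

```bash
python3 -c "
from h import *
stt();tiltv()"
```

```text
t 8.98 pos [ 526.6 -183.1  209.9] phi -0.128 tilt 0.36 q6 -0.34 w 47.0 F [ 1.1 -0.4 -0.1]
toolz [-6.0e-04  6.2e-03 -1.0e+00]
```

Call:
play_rows([
  {"fingers": -0.1, "dx": 3, "dy": -1, "dz": -4, "turn": 0},
  {"fingers": -0.1, "dx": 3, "dy": -1, "dz": -6, "turn": 0},
  {"fingers": -0.1, "dx": 3, "dy": -1, "dz": -8, "turn": 0},
  {"fingers": -0.1, "dx": 3, "dy": -1, "dz": -8, "turn": 0},
  {"fingers": -0.1, "dx": 2, "dy": -1, "dz": -8, "turn": 0},
  {"fingers": -0.1, "dx": 2, "dy": -1, "dz": -8, "turn": 0},
  {"fingers": -0.1, "dx": 2, "dy": -1, "dz": -8, "turn": 0},
  {"fingers": -0.1, "dx": 0, "dy": 0, "dz": -5, "turn": 0},
  {"fingers": -0.1, "dx": 0, "dy": 0, "dz": 0, "turn": 0},
])

```text
clock: 9.73
position: [0.5478, -0.1915, 0.1499]
ee_rot: [-0.002, 0.998, -0.064, 0.001]
contact_force: [-0.5, -0.1, -0.1]
width: 0.0469
```

```bash
python3 -c "
from h import *
stt();tiltv()"
```

```text
t 9.73 pos [ 547.8 -191.5  149.9] phi -0.128 tilt 0.3 q6 -0.33 w 46.9 F [-0.5 -0.1 -0.1]
toolz [ 0.0023  0.0048 -1.    ]
```

Call:
play_rows([
  {"fingers": -0.1, "dx": -1, "dy": 0, "dz": -4, "turn": 0},
  {"fingers": -0.1, "dx": -1, "dy": 0, "dz": -6, "turn": 0},
  {"fingers": -0.1, "dx": -1, "dy": 0, "dz": -6, "turn": 0},
  {"fingers": -0.1, "dx": 0, "dy": 0, "dz": -6, "turn": 0},
  {"fingers": -0.1, "dx": 0, "dy": 0, "dz": -4, "turn": 0},
  {"fingers": -0.1, "dx": 0, "dy": 0, "dz": -2, "turn": 0},
  {"fingers": -0.1, "dx": 0, "dy": 0, "dz": 0, "turn": 0},
])

```text
clock: 10.32
position: [0.544, -0.1913, 0.1191]
ee_rot: [-0.002, 0.998, -0.064, 0.001]
contact_force: [-0.9, 0.3, -0.0]
width: 0.0473
```

Call:
play_rows([
  {"fingers": 1, "dx": 0, "dy": 0, "dz": 0, "turn": 0},
  {"fingers": 1, "dx": 0, "dy": 0, "dz": 0, "turn": 0},
  {"fingers": 1, "dx": 0, "dy": 0, "dz": 0, "turn": 0},
  {"fingers": 1, "dx": 0, "dy": 0, "dz": 0, "turn": 0},
  {"fingers": 1, "dx": 0, "dy": 0, "dz": 0, "turn": 0},
  {"fingers": 1, "dx": 0, "dy": 0, "dz": 0, "turn": 0},
], squeeze=30)

```text
clock: 10.82
position: [0.5423, -0.191, 0.1194]
ee_rot: [-0.003, 0.998, -0.064, -0.001]
contact_force: [-1.0, 0.1, -0.4]
width: 0.011
```

```bash
python3 -c "
from h import *
stt();tiltv()"
```

```text
t 10.82 pos [ 542.3 -191.   119.4] phi -0.127 tilt 0.31 q6 -0.34 w 11.0 F [-1.   0.1 -0.4]
toolz [-0.0013  0.0052 -1.    ]
```

Call:
play_rows([
  {"fingers": 1, "dx": 0, "dy": 0, "dz": 0, "turn": 0.05},
  {"fingers": 1, "dx": 0, "dy": 0, "dz": 0, "turn": 0.1},
  {"fingers": 1, "dx": 0, "dy": 0, "dz": 0, "turn": 0.1},
  {"fingers": 1, "dx": 0, "dy": 0, "dz": 0, "turn": 0.1},
  {"fingers": 1, "dx": 0, "dy": 0, "dz": 0, "turn": 0.1},
  {"fingers": 1, "dx": 0, "dy": 0, "dz": 0, "turn": 0.1},
  {"fingers": 1, "dx": 0, "dy": 0, "dz": 0, "turn": 0.1},
])

```text
clock: 11.4
position: [0.5429, -0.1909, 0.1194]
ee_rot: [-0.003, 0.962, 0.271, -0.001]
contact_force: [0.4, -0.5, 0.1]
width: 0.0114
```

```bash
python3 -c "
from h import *
stt();tiltv()"
```

```text
t 11.4 pos [ 542.9 -190.9  119.4] phi 0.55 tilt 0.31 q6 -1.01 w 11.4 F [ 0.4 -0.5  0.1]
toolz [-0.0032  0.0044 -1.    ]
```

Call:
play_rows([
  {"fingers": 1, "dx": 0, "dy": 0, "dz": 0, "turn": 0.1},
  {"fingers": 1, "dx": 0, "dy": 0, "dz": 0, "turn": 0.1},
  {"fingers": 1, "dx": 0, "dy": 0, "dz": 0, "turn": 0.1},
  {"fingers": 1, "dx": 0, "dy": 0, "dz": 0, "turn": 0.1},
  {"fingers": 1, "dx": 0, "dy": 0, "dz": 0, "turn": 0.1},
  {"fingers": 1, "dx": 0, "dy": 0, "dz": 0, "turn": 0.05},
  {"fingers": 1, "dx": 0, "dy": 0, "dz": 0, "turn": 0.04},
  {"fingers": 1, "dx": 0, "dy": 0, "dz": 0, "turn": 0.03},
])

```text
clock: 12.07
position: [0.5432, -0.1904, 0.1194]
ee_rot: [-0.003, 0.825, 0.565, -0.001]
contact_force: [-0.7, -0.2, -0.1]
width: 0.0115
```

```bash
python3 -c "
from h import *
s=stt();tiltv();print(s['moment'])"
```

```text
t 12.07 pos [ 543.2 -190.4  119.4] phi 1.201 tilt 0.35 q6 -1.66 w 11.5 F [-0.7 -0.2 -0.1]
toolz [-0.0051  0.0032 -1.    ]
[-0.03702731  0.14237985 -0.68539339]
```

Call:
play_rows([
  {"fingers": -0.1, "dx": 0, "dy": 0, "dz": 0, "turn": 0},
  {"fingers": -0.1, "dx": 0, "dy": 0, "dz": 0, "turn": 0},
  {"fingers": -0.1, "dx": 0, "dy": 0, "dz": 0, "turn": 0},
  {"fingers": -0.1, "dx": 0, "dy": 0, "dz": 10, "turn": 0},
  {"fingers": -0.1, "dx": 0, "dy": 0, "dz": 15, "turn": 0},
  {"fingers": -0.1, "dx": 0, "dy": 0, "dz": 15, "turn": 0},
  {"fingers": -0.1, "dx": 0, "dy": 0, "dz": 15, "turn": 0},
  {"fingers": -0.1, "dx": 0, "dy": 0, "dz": 10, "turn": 0},
  {"fingers": -0.1, "dx": 0, "dy": 0, "dz": 5, "turn": 0},
])

```text
clock: 12.82
position: [0.5438, -0.1903, 0.195]
ee_rot: [-0.002, 0.826, 0.564, -0.001]
contact_force: [0.4, 0.3, -0.2]
width: 0.0469
```

Call:
play_rows([
  {"fingers": -0.1, "dx": 1, "dy": 5, "dz": 0, "turn": -0.05},
  {"fingers": -0.1, "dx": 2, "dy": 9, "dz": 0, "turn": -0.1},
  {"fingers": -0.1, "dx": 2, "dy": 10, "dz": 0, "turn": -0.1},
  {"fingers": -0.1, "dx": 2, "dy": 10, "dz": 0, "turn": -0.1},
  {"fingers": -0.1, "dx": 2, "dy": 10, "dz": 0, "turn": -0.1},
  {"fingers": -0.1, "dx": 2, "dy": 10, "dz": 0, "turn": -0.1},
  {"fingers": -0.1, "dx": 2, "dy": 10, "dz": 0, "turn": -0.1},
  {"fingers": -0.1, "dx": 2, "dy": 10, "dz": 0, "turn": -0.1},
  {"fingers": -0.1, "dx": 2, "dy": 10, "dz": 0, "turn": -0.1},
  {"fingers": -0.1, "dx": 2, "dy": 10, "dz": 0, "turn": -0.1},
  {"fingers": -0.1, "dx": 2, "dy": 10, "dz": 0, "turn": -0.1},
  {"fingers": -0.1, "dx": 3, "dy": 10, "dz": 0, "turn": -0.1},
  {"fingers": -0.1, "dx": 3, "dy": 10, "dz": 0, "turn": -0.1},
  {"fingers": -0.1, "dx": 2, "dy": 5, "dz": 0, "turn": -0.1},
  {"fingers": -0.1, "dx": 0, "dy": 3, "dz": 0, "turn": -0.05},
  {"fingers": -0.1, "dx": 0, "dy": 0, "dz": 0, "turn": 0},
])

```text
clock: 14.15
position: [0.5758, -0.0528, 0.2048]
ee_rot: [0.002, 0.99, -0.139, 0.002]
contact_force: [-0.3, -0.3, 0.2]
width: 0.047
```

```bash
python3 - <<'E'
from h import *
s=stt();tiltv();im=get_image("wrist"); save(im,"w5",scale=1.4)
q=[.6300,-.0857,-.2335]
pts=dict(knob=[-.06,-.122,.1255],ribL=[-.06,.035,.118],ribR=[-.06,.001,.118],pin=[-.06,.118,.101],l1=[-.012,.07,.072],l2=[-.012,.018,.072],fb=[0,.018,.102],start=[-.132,.07,.06],cFL=[-.12,.15,.072])
for n,p in pts.items(): print(n,(proj(im,S(q,[p]),s)[0]*1.4).round())
E
```

```text
t 14.15 pos [575.8 -52.8 204.8] phi -0.278 tilt 0.35 q6 0.07 w 47.0 F [-0.3 -0.3  0.2]
toolz [ 0.003  -0.0053 -1.    ]
knob [397. 520.]
ribL [385. 284.]
ribR [388. 346.]
pin [377. 118.]
l1 [464. 201.]
l2 [464. 285.]
fb [494. 300.]
start [267. 209.]
cFL [272.  77.]
```

View pics/w5.png

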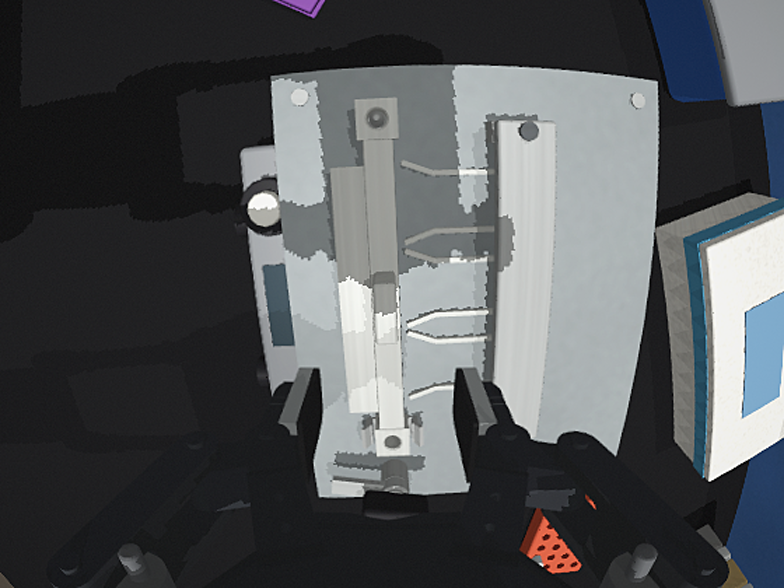

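The overlay agrees: pin (377,118), rib (385,315), lane centres and fixed-bar edge all land where predicted, and the knob's tab is swung to the front at (350,487). Now to grip the bar's rib.

Call:
play_rows([
  {"fingers": -0.1, "dx": 0, "dy": 0, "dz": -4, "turn": 0.02},
  {"fingers": -0.1, "dx": 0, "dy": -1, "dz": -8, "turn": 0.02},
  {"fingers": -0.1, "dx": 0, "dy": -1, "dz": -8, "turn": 0},
  {"fingers": -0.1, "dx": 0, "dy": 0, "dz": -8, "turn": 0},
  {"fingers": -0.1, "dx": 0, "dy": 0, "dz": -8, "turn": 0},
  {"fingers": -0.1, "dx": 0, "dy": 0, "dz": -8, "turn": 0},
  {"fingers": -0.1, "dx": 0, "dy": 0, "dz": -8, "turn": 0},
  {"fingers": -0.1, "dx": 0, "dy": 0, "dz": -6, "turn": 0},
  {"fingers": -0.1, "dx": 0, "dy": 0, "dz": -4, "turn": 0},
  {"fingers": -0.1, "dx": 0, "dy": 0, "dz": -2, "turn": 0},
  {"fingers": -0.1, "dx": 0, "dy": 0, "dz": 0, "turn": 0},
])

```text
clock: 15.12
position: [0.5739, -0.057, 0.1321]
ee_rot: [0.003, 0.993, -0.114, -0.0]
contact_force: [-0.7, 0.6, 0.5]
width: 0.0468
```

```bash
python3 -c "
from h import *
s=stt();tiltv()"
```

```text
t 15.12 pos [573.9 -57.  132.1] phi -0.23 tilt 0.31 q6 0.02 w 46.8 F [-0.7  0.6  0.5]
toolz [-7.0e-04 -5.3e-03 -1.0e+00]
```

Call:
play_rows([
  {"fingers": -0.1, "dx": 1, "dy": 1, "dz": -4, "turn": 0},
  {"fingers": -0.1, "dx": 1, "dy": 1, "dz": -5, "turn": 0},
  {"fingers": -0.1, "dx": 0, "dy": 0, "dz": -5, "turn": 0},
  {"fingers": -0.1, "dx": 0, "dy": 0, "dz": -4, "turn": 0},
  {"fingers": -0.1, "dx": 0, "dy": 0, "dz": -3, "turn": 0},
  {"fingers": -0.1, "dx": 0, "dy": 0, "dz": -1, "turn": 0},
  {"fingers": -0.1, "dx": 0, "dy": 0, "dz": 0, "turn": 0},
])

```text
clock: 15.7
position: [0.5772, -0.0546, 0.1089]
ee_rot: [0.003, 0.993, -0.114, 0.001]
contact_force: [0.0, 0.3, 0.7]
width: 0.0468
```

Call:
play_rows([
  {"fingers": 1, "dx": 0, "dy": 0, "dz": 0, "turn": 0},
  {"fingers": 1, "dx": 0, "dy": 0, "dz": 0, "turn": 0},
  {"fingers": 1, "dx": 0, "dy": 0, "dz": 0, "turn": 0},
  {"fingers": 1, "dx": 0, "dy": 0, "dz": 0, "turn": 0},
  {"fingers": 1, "dx": 0, "dy": 0, "dz": 0, "turn": 0},
  {"fingers": 1, "dx": 0, "dy": 0, "dz": 0, "turn": 0},
  {"fingers": 1, "dx": 0, "dy": 0, "dz": 0, "turn": 0},
], squeeze=60)

```text
clock: 16.28
position: [0.5766, -0.0546, 0.1087]
ee_rot: [0.003, 0.993, -0.114, 0.001]
contact_force: [0.4, -0.3, -1.2]
width: 0.0106
```

```bash
python3 -c "
from h import *
s=stt();tiltv()"
```

```text
t 16.28 pos [576.6 -54.6 108.7] phi -0.229 tilt 0.32 q6 0.02 w 10.6 F [ 0.4 -0.3 -1.2]
toolz [ 9.0e-04 -5.6e-03 -1.0e+00]
```

Call:
play_rows([
  {"fingers": 1, "dx": 0, "dy": 0, "dz": 3, "turn": 0},
  {"fingers": 1, "dx": 0, "dy": 0, "dz": 6, "turn": 0},
  {"fingers": 1, "dx": 0, "dy": 0, "dz": 8, "turn": 0},
  {"fingers": 1, "dx": 0, "dy": 0, "dz": 10, "turn": 0},
  {"fingers": 1, "dx": 0, "dy": 0, "dz": 10, "turn": 0},
  {"fingers": 1, "dx": 0, "dy": 0, "dz": 10, "turn": 0},
  {"fingers": 1, "dx": 0, "dy": 0, "dz": 10, "turn": 0},
  {"fingers": 1, "dx": 0, "dy": 0, "dz": 10, "turn": 0},
  {"fingers": 1, "dx": 0, "dy": 0, "dz": 10, "turn": 0},
  {"fingers": 1, "dx": 0, "dy": 0, "dz": 5, "turn": 0},
  {"fingers": 1, "dx": 0, "dy": 0, "dz": 0, "turn": 0},
])

```text
clock: 17.2
position: [0.5779, -0.0549, 0.2036]
ee_rot: [0.003, 0.993, -0.114, 0.005]
contact_force: [0.3, -0.2, -0.9]
width: 0.0106
```

```bash
python3 -c "
from h import *
s=stt();tiltv()"
```

```text
t 17.2 pos [577.9 -54.9 203.6] phi -0.229 tilt 0.64 q6 0.02 w 10.6 F [ 0.3 -0.2 -0.9]
toolz [ 0.0085 -0.0073 -0.9999]
```

Call:
play_rows([
  {"fingers": 1, "dx": -5, "dy": -9, "dz": 0, "turn": 0.05},
  {"fingers": 1, "dx": -9, "dy": -15, "dz": 0, "turn": 0.1},
  {"fingers": 1, "dx": -9, "dy": -16, "dz": 0, "turn": 0.1},
  {"fingers": 1, "dx": -9, "dy": -16, "dz": 0, "turn": 0.1},
  {"fingers": 1, "dx": -9, "dy": -16, "dz": 0, "turn": 0.1},
  {"fingers": 1, "dx": -9, "dy": -16, "dz": 0, "turn": 0.1},
  {"fingers": 1, "dx": -9, "dy": -16, "dz": 0, "turn": 0.1},
  {"fingers": 1, "dx": -9, "dy": -16, "dz": 0, "turn": 0.1},
  {"fingers": 1, "dx": -9, "dy": -16, "dz": 0, "turn": 0.1},
  {"fingers": 1, "dx": -9, "dy": -16, "dz": 0, "turn": 0.1},
  {"fingers": 1, "dx": -9, "dy": -16, "dz": 0, "turn": 0.1},
  {"fingers": 1, "dx": -9, "dy": -16, "dz": 0, "turn": 0.1},
  {"fingers": 1, "dx": -9, "dy": -16, "dz": 0, "turn": 0.1},
  {"fingers": 1, "dx": -9, "dy": -16, "dz": 0, "turn": 0.1},
  {"fingers": 1, "dx": -9, "dy": -16, "dz": 0, "turn": 0.1},
  {"fingers": 1, "dx": -9, "dy": -16, "dz": 0, "turn": 0.1},
  {"fingers": 1, "dx": -6, "dy": -10, "dz": 0, "turn": 0.05},
  {"fingers": 1, "dx": -3, "dy": -5, "dz": 0, "turn": 0},
  {"fingers": 1, "dx": 0, "dy": 0, "dz": 0, "turn": 0},
])

```text
clock: 18.78
position: [0.4185, -0.3267, 0.204]
ee_rot: [-0.005, 0.747, 0.665, 0.004]
contact_force: [0.2, 0.2, -1.6]
width: 0.0105
```

```bash
python3 - <<'E'
from h import *
s=stt();tiltv(); im=get_image("top"); save(im,"t6",(90,110,490,310),2)
for r in white_rects(im,.014,box=(90,150,245,300)): print(r)
E
```

```text
t 18.78 pos [ 418.5 -326.7  204. ] phi 1.455 tilt 0.72 q6 -2.26 w 10.5 F [ 0.2  0.2 -1.6]
toolz [-5.000e-04  1.260e-02 -9.999e-01]
(array([181., 266.]), 428.0, 278.3, 74.0, 26.7, 2.6)
(array([183., 219.]), 554.2, 279.4, 74.8, 27.4, 8.3)
(array([137., 214.]), 564.2, 404.2, 75.4, 27.6, -19.9)
```

View pics/t6.png

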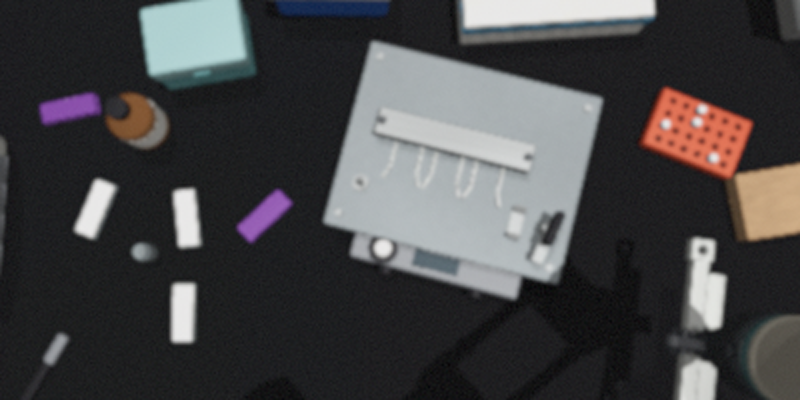

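The bar is held clear over the bench at the right front. The knob is free with its tab to the front, and the slides haven't moved. Lowering the bar.

Call:
play_rows([
  {"fingers": 1, "dx": 0, "dy": 0, "dz": -5, "turn": 0},
  {"fingers": 1, "dx": 0, "dy": 0, "dz": -10, "turn": 0},
  {"fingers": 1, "dx": 0, "dy": 0, "dz": -10, "turn": 0},
  {"fingers": 1, "dx": 0, "dy": 0, "dz": -10, "turn": 0},
  {"fingers": 1, "dx": 0, "dy": 0, "dz": -10, "turn": 0},
  {"fingers": 1, "dx": 0, "dy": 0, "dz": -10, "turn": 0},
  {"fingers": 1, "dx": 0, "dy": 0, "dz": -10, "turn": 0},
  {"fingers": 1, "dx": 0, "dy": 0, "dz": -10, "turn": 0},
  {"fingers": 1, "dx": 0, "dy": 0, "dz": -10, "turn": 0},
  {"fingers": 1, "dx": 0, "dy": 0, "dz": -10, "turn": 0},
  {"fingers": 1, "dx": 0, "dy": 0, "dz": -8, "turn": 0},
  {"fingers": 1, "dx": 0, "dy": 0, "dz": -5, "turn": 0},
  {"fingers": 1, "dx": 0, "dy": 0, "dz": -2, "turn": 0},
  {"fingers": 1, "dx": 0, "dy": 0, "dz": 0, "turn": 0},
])

```text
clock: 20.0
position: [0.4196, -0.3132, 0.0778]
ee_rot: [-0.011, 0.745, 0.667, 0.006]
contact_force: [-0.4, 0.4, -1.0]
width: 0.0106
```

```bash
python3 -c "
from h import *
s=stt();tiltv()"
```

```text
t 20.0 pos [ 419.6 -313.2   77.8] phi 1.46 tilt 1.48 q6 -2.25 w 10.6 F [-0.4  0.4 -1. ]
toolz [-0.0066  0.0249 -0.9997]
```

Call:
play_rows([
  {"fingers": 1, "dx": 0, "dy": 0, "dz": -4, "turn": 0},
  {"fingers": 1, "dx": 0, "dy": 0, "dz": -7, "turn": 0},
  {"fingers": 1, "dx": 0, "dy": 0, "dz": -7, "turn": 0},
  {"fingers": 1, "dx": 0, "dy": 0, "dz": -7, "turn": 0},
  {"fingers": 1, "dx": 0, "dy": 0, "dz": -5, "turn": 0},
  {"fingers": 1, "dx": 0, "dy": 0, "dz": -3, "turn": 0},
  {"fingers": 1, "dx": 0, "dy": 0, "dz": -1, "turn": 0},
])

```text
clock: 20.58
position: [0.4207, -0.3142, 0.0417]
ee_rot: [-0.009, 0.745, 0.667, 0.006]
contact_force: [-0.4, -1.4, -1.0]
width: 0.0105
```

```bash
python3 -c "
from h import *
s=stt();tiltv()"
```

```text
t 20.58 pos [ 420.7 -314.2   41.7] phi 1.46 tilt 1.28 q6 -2.25 w 10.5 F [-0.4 -1.4 -1. ]
toolz [-0.0038  0.0221 -0.9997]
```

Call:
play_rows([
  {"fingers": 1, "dx": 0, "dy": 0, "dz": -2, "turn": 0},
  {"fingers": 1, "dx": 0, "dy": 0, "dz": -2, "turn": 0},
  {"fingers": 1, "dx": 0, "dy": 0, "dz": -2, "turn": 0},
  {"fingers": 1, "dx": 0, "dy": 0, "dz": -1, "turn": 0},
])

```text
clock: 20.92
position: [0.4206, -0.3144, 0.0346]
ee_rot: [-0.009, 0.745, 0.667, 0.006]
contact_force: [-3.8, 1.7, 12.0]
width: 0.0108
```

Call:
play_rows([
  {"fingers": -0.1, "dx": 0, "dy": 0, "dz": 0, "turn": 0},
  {"fingers": -0.1, "dx": 0, "dy": 0, "dz": 0, "turn": 0},
  {"fingers": -0.1, "dx": 0, "dy": 0, "dz": 0, "turn": 0},
  {"fingers": -0.1, "dx": 0, "dy": 0, "dz": 5, "turn": 0},
  {"fingers": -0.1, "dx": 0, "dy": 0, "dz": 15, "turn": 0},
  {"fingers": -0.1, "dx": 0, "dy": 0, "dz": 25, "turn": 0},
  {"fingers": -0.1, "dx": 0, "dy": 0, "dz": 25, "turn": 0},
  {"fingers": -0.1, "dx": 0, "dy": 0, "dz": 25, "turn": 0},
  {"fingers": -0.1, "dx": 0, "dy": 0, "dz": 25, "turn": 0},
  {"fingers": -0.1, "dx": 0, "dy": 0, "dz": 25, "turn": 0},
  {"fingers": -0.1, "dx": 0, "dy": 0, "dz": 20, "turn": 0},
  {"fingers": -0.1, "dx": 0, "dy": 0, "dz": 10, "turn": 0},
  {"fingers": -0.1, "dx": 0, "dy": 0, "dz": 5, "turn": 0},
  {"fingers": -0.1, "dx": 0, "dy": 0, "dz": 0, "turn": 0},
])

```text
clock: 22.08
position: [0.4204, -0.3138, 0.2281]
ee_rot: [-0.007, 0.745, 0.667, 0.006]
contact_force: [0.4, 0.6, -0.5]
width: 0.047
```

```bash
python3 -c "
from h import *
s=stt();tiltv()"
```

```text
t 22.08 pos [ 420.4 -313.8  228.1] phi 1.46 tilt 1.03 q6 -2.25 w 47.0 F [ 0.4  0.6 -0.5]
toolz [ 6.000e-04  1.800e-02 -9.998e-01]
```

Call:
play_rows([
  {"fingers": -0.1, "dx": 0, "dy": 15, "dz": 0, "turn": 0},
  {"fingers": -0.1, "dx": 0, "dy": 30, "dz": 0, "turn": 0.01},
  {"fingers": -0.1, "dx": 0, "dy": 35, "dz": 0, "turn": 0.01},
  {"fingers": -0.1, "dx": 0, "dy": 35, "dz": 0, "turn": 0.01},
  {"fingers": -0.1, "dx": 0, "dy": 35, "dz": 0, "turn": 0.01},
  {"fingers": -0.1, "dx": 0, "dy": 35, "dz": 0, "turn": 0.01},
  {"fingers": -0.1, "dx": 0, "dy": 35, "dz": 0, "turn": 0.01},
  {"fingers": -0.1, "dx": 0, "dy": 35, "dz": 0, "turn": 0.01},
  {"fingers": -0.1, "dx": 0, "dy": 35, "dz": 0, "turn": 0.01},
  {"fingers": -0.1, "dx": 0, "dy": 35, "dz": 0, "turn": 0.01},
  {"fingers": -0.1, "dx": 0, "dy": 35, "dz": 0, "turn": 0.01},
  {"fingers": -0.1, "dx": 0, "dy": 35, "dz": 0, "turn": 0.01},
  {"fingers": -0.1, "dx": 0, "dy": 35, "dz": 0, "turn": 0.01},
  {"fingers": -0.1, "dx": 0, "dy": 35, "dz": 0, "turn": 0.01},
  {"fingers": -0.1, "dx": 0, "dy": 35, "dz": 0, "turn": 0.01},
  {"fingers": -0.1, "dx": 0, "dy": 30, "dz": 0, "turn": 0.01},
  {"fingers": -0.1, "dx": 0, "dy": 20, "dz": 0, "turn": 0.01},
  {"fingers": -0.1, "dx": 0, "dy": 10, "dz": 0, "turn": 0},
  {"fingers": -0.1, "dx": 0, "dy": 5, "dz": 0, "turn": 0},
  {"fingers": -0.1, "dx": 0, "dy": 0, "dz": 0, "turn": 0},
])

```text
clock: 23.75
position: [0.3882, 0.2887, 0.2055]
ee_rot: [-0.025, 0.687, 0.726, -0.008]
contact_force: [-0.8, -0.5, 0.2]
width: 0.047
```

```bash
python3 - <<'E'
from h import *
s=stt();tiltv(); im=get_image("wrist"); save(im,"w7",scale=1.4)
for r in white_rects(im,.014,s,area=(800,20000)): print(r)
E
```

```text
t 23.75 pos [388.2 288.7 205.5] phi 1.625 tilt 3.06 q6 -1.18 w 47.0 F [-0.8 -0.5  0.2]
toolz [-0.0481  0.0233 -0.9986]
(array([256., 327.]), 553.7, 278.6, 74.9, 26.9, 8.1)
(array([ 36., 342.]), 651.4, -67.2, 194.8, 154.5, 76.6)
(array([530., 349.]), 694.5, 790.7, 422.3, 174.0, 34.1)
(array([260., 228.]), 425.4, 278.1, 77.2, 25.0, 1.5)
(array([346.,  67.]), 250.1, 358.2, 76.1, 60.6, -59.6)
```

View pics/w7.png

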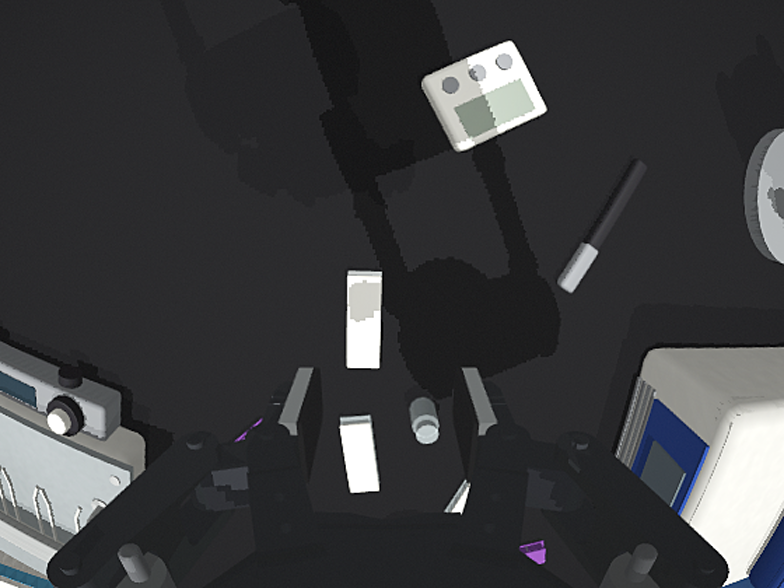

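Call:
play_rows([
  {"fingers": -0.1, "dx": 20, "dy": -27, "dz": 0, "turn": 0},
  {"fingers": -0.1, "dx": 20, "dy": -27, "dz": 0, "turn": 0},
  {"fingers": -0.1, "dx": 20, "dy": -27, "dz": 0, "turn": 0},
  {"fingers": -0.1, "dx": 20, "dy": -27, "dz": 0, "turn": 0},
  {"fingers": -0.1, "dx": 0, "dy": 0, "dz": 0, "turn": 0},
  {"fingers": -0.1, "dx": 0, "dy": 0, "dz": 0, "turn": 0},
])

```text
clock: 24.3
position: [0.466, 0.1704, 0.2033]
ee_rot: [-0.026, 0.688, 0.725, -0.012]
contact_force: [-0.7, -0.2, 0.5]
width: 0.0469
```

```bash
python3 -c "
from h import *
s=stt();tiltv()"
```

```text
t 24.3 pos [466.  170.4 203.3] phi 1.623 tilt 3.33 q6 -1.44 w 46.9 F [-0.7 -0.2  0.5]
toolz [-0.0548  0.0191 -0.9983]
```

Call:
play_rows([
  {"fingers": -0.1, "dx": -4, "dy": 8, "dz": -14, "turn": 0},
  {"fingers": -0.1, "dx": -6, "dy": 12, "dz": -14, "turn": 0},
  {"fingers": -0.1, "dx": -6, "dy": 12, "dz": -14, "turn": 0},
  {"fingers": -0.1, "dx": -6, "dy": 12, "dz": -14, "turn": 0},
  {"fingers": -0.1, "dx": -6, "dy": 12, "dz": -14, "turn": 0},
  {"fingers": -0.1, "dx": -6, "dy": 12, "dz": -14, "turn": 0},
  {"fingers": -0.1, "dx": -6, "dy": 12, "dz": -10, "turn": 0},
  {"fingers": -0.1, "dx": -4, "dy": 8, "dz": 0, "turn": 0},
  {"fingers": -0.1, "dx": -2, "dy": 4, "dz": 0, "turn": 0},
  {"fingers": -0.1, "dx": 0, "dy": 0, "dz": 0, "turn": 0},
])

```text
clock: 25.13
position: [0.4111, 0.2609, 0.1061]
ee_rot: [-0.026, 0.691, 0.722, -0.014]
contact_force: [-0.1, 0.7, -0.7]
width: 0.0471
```

```bash
python3 -c "
from h import *
s=stt();tiltv()"
```

```text
t 25.13 pos [411.1 260.9 106.1] phi 1.614 tilt 3.44 q6 -1.24 w 47.1 F [-0.1  0.7 -0.7]
toolz [-0.0578  0.0159 -0.9982]
```

Call:
play_rows([
  {"fingers": -0.1, "dx": 0, "dy": 4, "dz": -5, "turn": 0},
  {"fingers": -0.1, "dx": 0, "dy": 5, "dz": -10, "turn": 0},
  {"fingers": -0.1, "dx": 0, "dy": 4, "dz": -10, "turn": 0},
  {"fingers": -0.1, "dx": 0, "dy": 3, "dz": -10, "turn": 0},
  {"fingers": -0.1, "dx": 0, "dy": 0, "dz": -10, "turn": 0},
  {"fingers": -0.1, "dx": 0, "dy": 0, "dz": -10, "turn": 0},
  {"fingers": -0.1, "dx": 0, "dy": 0, "dz": 0, "turn": 0},
  {"fingers": -0.1, "dx": 0, "dy": 0, "dz": 0, "turn": 0},
])

```text
clock: 25.8
position: [0.4146, 0.2782, 0.0479]
ee_rot: [-0.024, 0.692, 0.721, -0.011]
contact_force: [-0.6, 0.8, -0.5]
width: 0.047
```

```bash
python3 -c "
from h import *
s=stt();tiltv()"
```

```text
t 25.8 pos [414.6 278.2  47.9] phi 1.611 tilt 3.09 q6 -1.22 w 47.0 F [-0.6  0.8 -0.5]
toolz [-0.0509  0.0176 -0.9985]
```

Call:
play_rows([
  {"fingers": -0.1, "dx": -1, "dy": 0, "dz": -5, "turn": 0},
  {"fingers": -0.1, "dx": -1, "dy": 0, "dz": -8, "turn": 0},
  {"fingers": -0.1, "dx": 0, "dy": 0, "dz": -8, "turn": 0},
  {"fingers": -0.1, "dx": 0, "dy": 0, "dz": -5, "turn": 0},
  {"fingers": -0.1, "dx": 0, "dy": 0, "dz": -3, "turn": 0},
  {"fingers": -0.1, "dx": 0, "dy": 0, "dz": -1, "turn": 0},
  {"fingers": -0.1, "dx": 0, "dy": 0, "dz": 0, "turn": 0},
])

```text
clock: 26.38
position: [0.4134, 0.2783, 0.0152]
ee_rot: [-0.024, 0.693, 0.721, -0.01]
contact_force: [0.4, 0.3, -0.3]
width: 0.047
```

```bash
python3 -c "
from h import *
s=stt();tiltv()"
```

```text
t 26.38 pos [413.4 278.3  15.2] phi 1.61 tilt 3.02 q6 -1.22 w 47.0 F [ 0.4  0.3 -0.3]
toolz [-0.0493  0.0183 -0.9986]
```

Call:
play_rows([
  {"fingers": 1, "dx": 0, "dy": 0, "dz": 0, "turn": 0},
  {"fingers": 1, "dx": 0, "dy": 0, "dz": 0, "turn": 0},
  {"fingers": 1, "dx": 0, "dy": 0, "dz": 0, "turn": 0},
  {"fingers": 1, "dx": 0, "dy": 0, "dz": 0, "turn": 0},
  {"fingers": 1, "dx": 0, "dy": 0, "dz": 0, "turn": 0},
  {"fingers": 1, "dx": 0, "dy": 0, "dz": 0, "turn": 0},
], squeeze=40)

```text
clock: 26.88
position: [0.4143, 0.2786, 0.0163]
ee_rot: [-0.024, 0.693, 0.721, -0.009]
contact_force: [-0.8, 0.2, -1.0]
width: 0.0243
```

```bash
python3 -c "
from h import *
s=stt();tiltv()"
```

```text
t 26.88 pos [414.3 278.6  16.3] phi 1.61 tilt 2.92 q6 -1.22 w 24.3 F [-0.8  0.2 -1. ]
toolz [-0.0472  0.0192 -0.9987]
```

Call:
play_rows([
  {"fingers": 1, "dx": 0, "dy": 0, "dz": 4, "turn": 0},
  {"fingers": 1, "dx": 0, "dy": 0, "dz": 8, "turn": 0},
  {"fingers": 1, "dx": 0, "dy": 0, "dz": 12, "turn": 0},
  {"fingers": 1, "dx": 0, "dy": 0, "dz": 15, "turn": 0},
  {"fingers": 1, "dx": 0, "dy": 0, "dz": 15, "turn": 0},
  {"fingers": 1, "dx": 0, "dy": 0, "dz": 15, "turn": 0},
  {"fingers": 1, "dx": 0, "dy": 0, "dz": 15, "turn": 0},
  {"fingers": 1, "dx": 0, "dy": 0, "dz": 15, "turn": 0},
  {"fingers": 1, "dx": 0, "dy": 0, "dz": 15, "turn": 0},
  {"fingers": 1, "dx": 0, "dy": 0, "dz": 10, "turn": 0},
  {"fingers": 1, "dx": 0, "dy": 0, "dz": 5, "turn": 0},
  {"fingers": 1, "dx": 0, "dy": 0, "dz": 0, "turn": 0},
])

```text
clock: 27.88
position: [0.4127, 0.2779, 0.1577]
ee_rot: [-0.023, 0.693, 0.721, -0.008]
contact_force: [-0.6, 0.1, -0.6]
width: 0.0248
```

```bash
python3 -c "
from h import *
s=stt();tiltv()"
```

```text
t 27.88 pos [412.7 277.9 157.7] phi 1.611 tilt 2.83 q6 -1.2 w 24.8 F [-0.6  0.1 -0.6]
toolz [-0.0451  0.02   -0.9988]
```

Call:
play_rows([
  {"fingers": 1, "dx": 2, "dy": -8, "dz": 0, "turn": 0},
  {"fingers": 1, "dx": 5, "dy": -15, "dz": 0, "turn": -0.015},
  {"fingers": 1, "dx": 7, "dy": -20, "dz": 0, "turn": -0.015},
  {"fingers": 1, "dx": 7, "dy": -20, "dz": 0, "turn": -0.015},
  {"fingers": 1, "dx": 7, "dy": -20, "dz": 0, "turn": -0.015},
  {"fingers": 1, "dx": 7, "dy": -20, "dz": 0, "turn": -0.015},
  {"fingers": 1, "dx": 7, "dy": -20, "dz": 0, "turn": -0.015},
  {"fingers": 1, "dx": 7, "dy": -20, "dz": 0, "turn": -0.015},
  {"fingers": 1, "dx": 7, "dy": -20, "dz": 0, "turn": -0.015},
  {"fingers": 1, "dx": 7, "dy": -20, "dz": 0, "turn": -0.015},
  {"fingers": 1, "dx": 7, "dy": -20, "dz": 0, "turn": -0.015},
  {"fingers": 1, "dx": 7, "dy": -20, "dz": 0, "turn": -0.015},
  {"fingers": 1, "dx": 7, "dy": -20, "dz": 0, "turn": -0.015},
  {"fingers": 1, "dx": 7, "dy": -20, "dz": 0, "turn": -0.015},
  {"fingers": 1, "dx": 7, "dy": -20, "dz": 0, "turn": -0.015},
  {"fingers": 1, "dx": 7, "dy": -20, "dz": 0, "turn": -0.015},
  {"fingers": 1, "dx": 7, "dy": -20, "dz": 0, "turn": -0.015},
  {"fingers": 1, "dx": 5, "dy": -12, "dz": 0, "turn": -0.015},
  {"fingers": 1, "dx": 3, "dy": -6, "dz": 0, "turn": 0},
  {"fingers": 1, "dx": 0, "dy": 0, "dz": 0, "turn": 0},
])

```text
clock: 29.55
position: [0.5232, -0.0904, 0.1426]
ee_rot: [-0.034, 0.782, 0.622, -0.018]
contact_force: [-0.5, 0.2, -0.8]
width: 0.0249
```

```bash
python3 -c "
from h import *
s=stt();tiltv()"
```

```text
t 29.55 pos [523.2 -90.4 142.6] phi 1.344 tilt 4.42 q6 -1.66 w 24.9 F [-0.5  0.2 -0.8]
toolz [-0.0705  0.0312 -0.997 ]
```

Call:
play_rows([
  {"fingers": 1, "dx": 6, "dy": -3, "dz": 0, "turn": 0},
  {"fingers": 1, "dx": 8, "dy": -4, "dz": 0, "turn": 0},
  {"fingers": 1, "dx": 6, "dy": -3, "dz": 0, "turn": 0},
  {"fingers": 1, "dx": 2, "dy": 0, "dz": -14, "turn": 0},
  {"fingers": 1, "dx": 0, "dy": 0, "dz": -14, "turn": 0},
  {"fingers": 1, "dx": 0, "dy": 0, "dz": 0, "turn": 0},
  {"fingers": 1, "dx": 0, "dy": 0, "dz": 0, "turn": 0},
  {"fingers": 1, "dx": 0, "dy": 0, "dz": 0, "turn": 0},
])

```text
clock: 30.22
position: [0.5489, -0.0967, 0.1143]
ee_rot: [-0.035, 0.78, 0.625, -0.017]
contact_force: [-0.1, -0.9, -0.4]
width: 0.0249
```

```bash
python3 - <<'E'
from h import *
s=stt();tiltv(); im=get_image("wrist"); save(im,"w8",scale=1.4)
q=[.6300,-.0857,-.2335]
for n,p in dict(pin=[-.06,.118,.101],l3=[-.012,-.034,.072],m3=[-.05,-.034,.072],l2=[-.05,.018,.072],l1=[-.05,.07,.072],fb3=[0,-.034,.102],start=[-.132,.07,.06],fbR=[0,-.08,.102]).items(): print(n,(proj(im,S(q,[p]),s)[0]*1.4).round())
E
```

```text
t 30.22 pos [548.9 -96.7 114.3] phi 1.35 tilt 4.44 q6 -1.66 w 24.9 F [-0.1 -0.9 -0.4]
toolz [-0.0699  0.0332 -0.997 ]
pin [704. 403.]
l3 [373. 478.]
m3 [373. 410.]
l2 [488. 408.]
l1 [590. 403.]
fb3 [373. 537.]
start [601. 229.]
fbR [271. 533.]
```

View pics/w8.png

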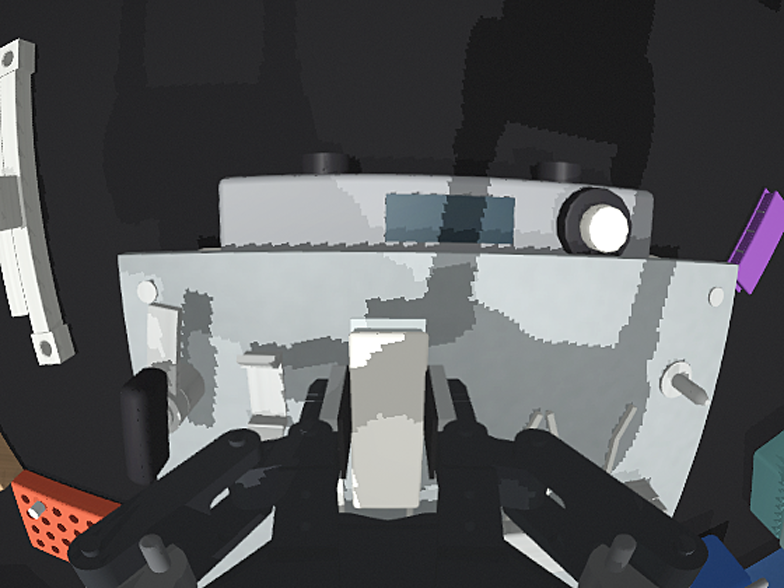

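The view shows the slide held square and level over the platform at column 389, between the cradle at (265,385) and the pin at (703,396). I'll align it with lane 3 and lower.

Call:
play_rows([
  {"fingers": 1, "dx": 0, "dy": -2, "dz": -4, "turn": -0.013},
  {"fingers": 1, "dx": -1, "dy": -2, "dz": -6, "turn": 0},
  {"fingers": 1, "dx": 0, "dy": -1, "dz": -6, "turn": 0},
  {"fingers": 1, "dx": 0, "dy": 0, "dz": -4, "turn": 0},
  {"fingers": 1, "dx": 0, "dy": 0, "dz": -2, "turn": 0},
  {"fingers": 1, "dx": 0, "dy": 0, "dz": 0, "turn": 0},
])

```text
clock: 30.77
position: [0.5488, -0.1024, 0.0926]
ee_rot: [-0.033, 0.784, 0.619, -0.015]
contact_force: [0.2, 0.6, -1.3]
width: 0.0253
```

```bash
cat >> h.py <<'E'
Q=[.6300,-.0857,-.2335]
def shk(w):
    c,s=np.cos(Q[2]),np.sin(Q[2]); d=np.array(w[:2])-Q[:2]; return np.round([1000*(c*d[0]+s*d[1]),1000*(-s*d[0]+c*d[1])],1)
def rep():
    s=stt(); tiltv(); print("shaker xy",shk(s["position"])); return s
E
python3 -c "
from h import *
rep()"
```

```text
t 30.77 pos [ 548.8 -102.4   92.6] phi 1.336 tilt 4.18 q6 -1.66 w 25.3 F [ 0.2  0.6 -1.3]
toolz [-0.0652  0.0328 -0.9973]
shaker xy [-75.1 -35. ]
```

Call:
play_rows([
  {"fingers": 1, "dx": 0, "dy": 1, "dz": -2, "turn": 0},
  {"fingers": 1, "dx": 2, "dy": 0, "dz": -1, "turn": 0},
  {"fingers": 1, "dx": 4.9, "dy": -1.15, "dz": 0, "turn": 0},
  {"fingers": 1, "dx": 4.9, "dy": -1.15, "dz": 0, "turn": 0},
  {"fingers": 1, "dx": 4.9, "dy": -1.15, "dz": 0, "turn": 0},
  {"fingers": 1, "dx": 2, "dy": -0.5, "dz": 0, "turn": 0},
  {"fingers": 1, "dx": 0, "dy": 0, "dz": 0, "turn": 0},
])

```text
clock: 31.35
position: [0.5704, -0.1058, 0.0895]
ee_rot: [-0.033, 0.784, 0.619, -0.015]
contact_force: [-0.6, -0.5, -0.3]
width: 0.0249
```

```bash
python3 -c "
from h import *
rep()"
```

```text
t 31.35 pos [ 570.4 -105.8   89.5] phi 1.336 tilt 4.11 q6 -1.65 w 24.9 F [-0.6 -0.5 -0.3]
toolz [-0.0638  0.0325 -0.9974]
shaker xy [-53.4 -33.4]
```

Call:
play_rows([
  {"fingers": 1, "dx": 3, "dy": -0.9, "dz": -1, "turn": 0},
  {"fingers": 1, "dx": 4.9, "dy": -1.15, "dz": 0, "turn": 0},
  {"fingers": 1, "dx": 4.9, "dy": -1.15, "dz": 0, "turn": 0},
  {"fingers": 1, "dx": 4.9, "dy": -1.15, "dz": 0, "turn": 0},
  {"fingers": 1, "dx": 2, "dy": -0.5, "dz": 0, "turn": 0},
  {"fingers": 1, "dx": 0, "dy": 0, "dz": 0, "turn": 0},
])

```text
clock: 31.85
position: [0.5926, -0.1113, 0.0886]
ee_rot: [-0.032, 0.784, 0.619, -0.015]
contact_force: [-0.6, 0.0, -1.4]
width: 0.025
```

```bash
python3 -c "
from h import *
rep()"
```

```text
t 31.85 pos [ 592.6 -111.3   88.6] phi 1.336 tilt 4.08 q6 -1.65 w 25.0 F [-0.6  0.  -1.4]
toolz [-0.0634  0.0324 -0.9975]
shaker xy [-30.5 -33.5]
```

Call:
play_rows([
  {"fingers": 1, "dx": 2, "dy": -0.5, "dz": 0, "turn": 0},
  {"fingers": 1, "dx": 2, "dy": -0.5, "dz": 0, "turn": 0},
  {"fingers": 1, "dx": 1, "dy": -0.3, "dz": 0, "turn": 0},
])

```text
clock: 32.1
position: [0.5975, -0.1125, 0.0885]
ee_rot: [-0.033, 0.784, 0.619, -0.015]
contact_force: [-1.5, 0.2, 0.8]
width: 0.0242
```

```bash
python3 -c "
from h import *
rep()"
```

```text
t 32.1 pos [ 597.5 -112.5   88.5] phi 1.336 tilt 4.16 q6 -1.65 w 24.2 F [-1.5  0.2  0.8]
toolz [-0.0646  0.0328 -0.9974]
shaker xy [-25.4 -33.6]
```

Nearly home. I'll push until contact.

Call:
play_rows([
  {"fingers": 1, "dx": 2, "dy": -0.5, "dz": 0, "turn": 0},
  {"fingers": 1, "dx": 2, "dy": -0.5, "dz": 0, "turn": 0},
])

```text
clock: 32.27
position: [0.5993, -0.113, 0.0883]
ee_rot: [-0.035, 0.784, 0.619, -0.017]
contact_force: [-6.9, 0.3, 2.9]
width: 0.0247
```

```bash
python3 -c "
from h import *
rep()"
```

```text
t 32.27 pos [ 599.3 -113.    88.3] phi 1.336 tilt 4.47 q6 -1.65 w 24.7 F [-6.9  0.3  2.9]
toolz [-0.07   0.034 -0.997]
shaker xy [-23.6 -33.7]
```

Call:
play_rows([
  {"fingers": 1, "dx": 2, "dy": -0.5, "dz": 0, "turn": 0},
  {"fingers": 1, "dx": 1, "dy": -0.2, "dz": 0, "turn": 0},
])

```text
clock: 32.43
position: [0.5993, -0.113, 0.0885]
ee_rot: [-0.038, 0.784, 0.619, -0.019]
contact_force: [-3.0, 0.0, 3.0]
width: 0.0248
```

```bash
python3 -c "
from h import *
rep()"
```

```text
t 32.43 pos [ 599.3 -113.    88.5] phi 1.337 tilt 4.87 q6 -1.65 w 24.8 F [-3.  0.  3.]
toolz [-0.0771  0.0355 -0.9964]
shaker xy [-23.6 -33.7]
```

Call:
play_rows([
  {"fingers": 0.05, "dx": 0, "dy": 0, "dz": 0, "turn": 0},
  {"fingers": 0.05, "dx": 0, "dy": 0, "dz": 0, "turn": 0},
  {"fingers": 0.05, "dx": 0, "dy": 0, "dz": 0, "turn": 0},
  {"fingers": 0.05, "dx": 0, "dy": 0, "dz": 4, "turn": 0},
  {"fingers": 0.05, "dx": 0, "dy": 0, "dz": 10, "turn": 0},
  {"fingers": 0.05, "dx": 0, "dy": 0, "dz": 15, "turn": 0},
  {"fingers": 0.05, "dx": 0, "dy": 0, "dz": 20, "turn": 0},
  {"fingers": 0.05, "dx": 0, "dy": 0, "dz": 20, "turn": 0},
  {"fingers": 0.05, "dx": 0, "dy": 0, "dz": 20, "turn": 0},
  {"fingers": 0.05, "dx": 0, "dy": 0, "dz": 20, "turn": 0},
  {"fingers": 0.05, "dx": 0, "dy": 0, "dz": 15, "turn": 0},
  {"fingers": 0.05, "dx": 0, "dy": 0, "dz": 8, "turn": 0},
  {"fingers": 0.05, "dx": 0, "dy": 0, "dz": 4, "turn": 0},
  {"fingers": 0.05, "dx": 0, "dy": 0, "dz": 0, "turn": 0},
])

```text
clock: 33.6
position: [0.6032, -0.1138, 0.2376]
ee_rot: [-0.032, 0.784, 0.619, -0.015]
contact_force: [0.4, -0.3, -0.2]
width: 0.0409
```

```bash
python3 -c "
from h import *
rep()"
```

```text
t 33.6 pos [ 603.2 -113.8  237.6] phi 1.336 tilt 4.06 q6 -1.65 w 40.9 F [ 0.4 -0.3 -0.2]
toolz [-0.063   0.0322 -0.9975]
shaker xy [-19.5 -33.5]
```

Call:
play_rows([
  {"fingers": -0.1, "dx": -1, "dy": 10, "dz": 0, "turn": 0.02},
  {"fingers": -0.1, "dx": -3, "dy": 22, "dz": 0, "turn": 0.02},
  {"fingers": -0.1, "dx": -3, "dy": 22, "dz": 0, "turn": 0.02},
  {"fingers": -0.1, "dx": -3, "dy": 22, "dz": 0, "turn": 0.02},
  {"fingers": -0.1, "dx": -3, "dy": 22, "dz": 0, "turn": 0.02},
  {"fingers": -0.1, "dx": -3, "dy": 22, "dz": 0, "turn": 0.02},
  {"fingers": -0.1, "dx": -3, "dy": 22, "dz": 0, "turn": 0.02},
  {"fingers": -0.1, "dx": -3, "dy": 22, "dz": 0, "turn": 0.02},
  {"fingers": -0.1, "dx": -3, "dy": 22, "dz": 0, "turn": 0.02},
  {"fingers": -0.1, "dx": -3, "dy": 22, "dz": 0, "turn": 0.02},
  {"fingers": -0.1, "dx": -3, "dy": 22, "dz": 0, "turn": 0.02},
  {"fingers": -0.1, "dx": -3, "dy": 22, "dz": 0, "turn": 0.02},
  {"fingers": -0.1, "dx": -3, "dy": 22, "dz": 0, "turn": 0.02},
  {"fingers": -0.1, "dx": -3, "dy": 22, "dz": 0, "turn": 0.02},
  {"fingers": -0.1, "dx": -3, "dy": 22, "dz": 0, "turn": 0.02},
  {"fingers": -0.1, "dx": -3, "dy": 22, "dz": 0, "turn": 0.02},
  {"fingers": -0.1, "dx": -3, "dy": 20, "dz": 0, "turn": 0.02},
  {"fingers": -0.1, "dx": -3, "dy": 15, "dz": 0, "turn": 0.02},
  {"fingers": -0.1, "dx": -2, "dy": 8, "dz": 0, "turn": 0.02},
  {"fingers": -0.1, "dx": 0, "dy": 0, "dz": 0, "turn": 0},
])

```text
clock: 35.27
position: [0.525, 0.2979, 0.2117]
ee_rot: [-0.046, 0.638, 0.767, -0.039]
contact_force: [0.1, -0.8, -0.0]
width: 0.0471
```

```bash
python3 -c "
from h import *
rep()
im=get_image('top')
for r in white_rects(im,.014,box=(90,150,245,300)): print(r)
save(im,'t9',(90,110,490,310),2)"
```

```text
t 35.27 pos [525.  297.9 211.7] phi 1.753 tilt 6.91 q6 -1.39 w 47.1 F [ 0.1 -0.8 -0. ]
toolz [-0.1203 -0.0013 -0.9927]
shaker xy [-190.9  348.9]
(array([183., 219.]), 554.3, 279.0, 75.4, 27.5, 7.9)
(array([106., 226.]), 530.2, 486.4, 170.9, 23.7, 15.7)
```

Call:
play_rows([
  {"fingers": -0.1, "dx": 0, "dy": 0, "dz": -20, "turn": 0},
  {"fingers": -0.1, "dx": 0, "dy": 0, "dz": -20, "turn": 0},
  {"fingers": -0.1, "dx": 0, "dy": 0, "dz": -20, "turn": 0},
  {"fingers": -0.1, "dx": 0, "dy": 0, "dz": 0, "turn": 0},
  {"fingers": -0.1, "dx": 0, "dy": 0, "dz": 0, "turn": 0},
  {"fingers": -0.1, "dx": 0, "dy": 0, "dz": 0, "turn": 0},
])

```text
clock: 35.82
position: [0.5254, 0.2918, 0.1497]
ee_rot: [-0.044, 0.64, 0.766, -0.041]
contact_force: [-0.2, 0.7, 0.3]
width: 0.0469
```

```bash
python3 -c "
from h import *
rep()"
```

```text
t 35.82 pos [525.4 291.8 149.7] phi 1.748 tilt 6.93 q6 -1.39 w 46.9 F [-0.2  0.7  0.3]
toolz [-0.1206 -0.0057 -0.9927]
shaker xy [-189.1  343. ]
```

Call:
play_rows([
  {"fingers": -0.1, "dx": -20, "dy": -11, "dz": 0, "turn": 0},
  {"fingers": -0.1, "dx": -20, "dy": -11, "dz": 0, "turn": 0},
  {"fingers": -0.1, "dx": -20, "dy": -11, "dz": 0, "turn": 0},
  {"fingers": -0.1, "dx": 0, "dy": 0, "dz": 0, "turn": 0},
  {"fingers": -0.1, "dx": 0, "dy": 0, "dz": 0, "turn": 0},
  {"fingers": -0.1, "dx": 0, "dy": 0, "dz": 0, "turn": 0},
])

```text
clock: 36.32
position: [0.4685, 0.2566, 0.1564]
ee_rot: [-0.041, 0.642, 0.765, -0.036]
contact_force: [-0.4, 1.2, -0.3]
width: 0.0471
```

```bash
python3 -c "
from h import *
rep()"
```

```text
t 36.32 pos [468.5 256.6 156.4] phi 1.745 tilt 6.24 q6 -1.41 w 47.1 F [-0.4  1.2 -0.3]
toolz [-0.1086 -0.002  -0.9941]
shaker xy [-236.3  295.6]
```

Call:
play_rows([
  {"fingers": -0.1, "dx": 20, "dy": 11, "dz": 0, "turn": 0},
  {"fingers": -0.1, "dx": 20, "dy": 11, "dz": 0, "turn": 0},
  {"fingers": -0.1, "dx": 20, "dy": 11, "dz": 0, "turn": 0},
  {"fingers": -0.1, "dx": 0, "dy": 0, "dz": 0, "turn": 0},
  {"fingers": -0.1, "dx": 0, "dy": 0, "dz": 0, "turn": 0},
  {"fingers": -0.1, "dx": 0, "dy": 0, "dz": 0, "turn": 0},
])

```text
clock: 36.82
position: [0.5364, 0.2923, 0.1604]
ee_rot: [-0.038, 0.642, 0.765, -0.031]
contact_force: [-0.4, 0.4, -0.9]
width: 0.0473
```

```bash
python3 -c "
from h import *
rep()"
```

```text
t 36.82 pos [536.4 292.3 160.4] phi 1.744 tilt 5.69 q6 -1.39 w 47.3 F [-0.4  0.4 -0.9]
toolz [-0.0991  0.0014 -0.9951]
shaker xy [-178.5  346.1]
```

Call:
play_rows([
  {"fingers": -0.1, "dx": -32, "dy": -17, "dz": 0, "turn": 0},
  {"fingers": -0.1, "dx": -32, "dy": -17, "dz": 0, "turn": 0},
  {"fingers": -0.1, "dx": 0, "dy": 0, "dz": 0, "turn": 0},
  {"fingers": -0.1, "dx": 0, "dy": 0, "dz": 0, "turn": 0},
  {"fingers": -0.1, "dx": 0, "dy": 0, "dz": 0, "turn": 0},
  {"fingers": -0.1, "dx": 32, "dy": 17, "dz": 0, "turn": 0},
  {"fingers": -0.1, "dx": 32, "dy": 17, "dz": 0, "turn": 0},
  {"fingers": -0.1, "dx": 0, "dy": 0, "dz": 0, "turn": 0},
  {"fingers": -0.1, "dx": 0, "dy": 0, "dz": 0, "turn": 0},
  {"fingers": -0.1, "dx": 0, "dy": 0, "dz": 0, "turn": 0},
  {"fingers": -0.1, "dx": -32, "dy": -17, "dz": 0, "turn": 0},
  {"fingers": -0.1, "dx": -32, "dy": -17, "dz": 0, "turn": 0},
  {"fingers": -0.1, "dx": 0, "dy": 0, "dz": 0, "turn": 0},
  {"fingers": -0.1, "dx": 0, "dy": 0, "dz": 0, "turn": 0},
  {"fingers": -0.1, "dx": 0, "dy": 0, "dz": 0, "turn": 0},
  {"fingers": -0.1, "dx": 32, "dy": 17, "dz": 0, "turn": 0},
  {"fingers": -0.1, "dx": 32, "dy": 17, "dz": 0, "turn": 0},
  {"fingers": -0.1, "dx": 0, "dy": 0, "dz": 0, "turn": 0},
  {"fingers": -0.1, "dx": 0, "dy": 0, "dz": 0, "turn": 0},
  {"fingers": -0.1, "dx": 0, "dy": 0, "dz": 0, "turn": 0},
])

```text
clock: 38.48
position: [0.5297, 0.2896, 0.1574]
ee_rot: [-0.041, 0.642, 0.765, -0.036]
contact_force: [-0.1, 0.5, 0.2]
width: 0.0471
```

```bash
python3 -c "
from h import *
rep()"
```

```text
t 38.48 pos [529.7 289.6 157.4] phi 1.744 tilt 6.29 q6 -1.39 w 47.1 F [-0.1  0.5  0.2]
toolz [-0.1095 -0.0028 -0.994 ]
shaker xy [-184.4  342. ]
```

Call:
play_rows([
  {"fingers": -0.1, "dx": 0, "dy": 0, "dz": 0, "turn": 0},
  {"fingers": -0.1, "dx": 0, "dy": 0, "dz": 0, "turn": 0},
  {"fingers": -0.1, "dx": 0, "dy": 0, "dz": 0, "turn": 0},
  {"fingers": -0.1, "dx": 0, "dy": 0, "dz": 0, "turn": 0},
  {"fingers": -0.1, "dx": 0, "dy": 0, "dz": 0, "turn": 0},
  {"fingers": -0.1, "dx": 0, "dy": 0, "dz": 0, "turn": 0},
  {"fingers": -0.1, "dx": 0, "dy": 0, "dz": 0, "turn": 0},
  {"fingers": -0.1, "dx": 0, "dy": 0, "dz": 0, "turn": 0},
  {"fingers": -0.1, "dx": 0, "dy": 0, "dz": 0, "turn": 0},
  {"fingers": -0.1, "dx": 0, "dy": 0, "dz": 0, "turn": 0},
  {"fingers": -0.1, "dx": 0, "dy": 0, "dz": 0, "turn": 0},
  {"fingers": -0.1, "dx": 0, "dy": 0, "dz": 0, "turn": 0},
])

```text
clock: 39.48
position: [0.5268, 0.2882, 0.1585]
ee_rot: [-0.041, 0.642, 0.765, -0.037]
contact_force: [-0.7, 0.2, 0.7]
width: 0.0469
```

```bash
python3 -c "
from h import *
rep()"
```

```text
t 39.48 pos [526.8 288.2 158.5] phi 1.744 tilt 6.35 q6 -1.39 w 46.9 F [-0.7  0.2  0.7]
toolz [-0.1106 -0.0035 -0.9939]
shaker xy [-186.9  339.9]
```

Call:
play_rows([
  {"fingers": -0.1, "dx": -20, "dy": -11, "dz": 0, "turn": 0},
  {"fingers": -0.1, "dx": -20, "dy": -11, "dz": 0, "turn": 0},
  {"fingers": -0.1, "dx": -20, "dy": -11, "dz": 0, "turn": 0},
  {"fingers": -0.1, "dx": 0, "dy": 0, "dz": 0, "turn": 0},
  {"fingers": -0.1, "dx": 0, "dy": 0, "dz": 0, "turn": 0},
  {"fingers": -0.1, "dx": 0, "dy": 0, "dz": 0, "turn": 0},
])

```text
clock: 39.98
position: [0.4655, 0.2545, 0.158]
ee_rot: [-0.041, 0.642, 0.765, -0.036]
contact_force: [0.1, 0.0, -0.1]
width: 0.0466
```

```bash
python3 -c "
from h import *
rep()"
```

```text
t 39.98 pos [465.5 254.5 158. ] phi 1.744 tilt 6.3 q6 -1.41 w 46.6 F [ 0.1  0.  -0.1]
toolz [-0.1097 -0.003  -0.994 ]
shaker xy [-238.7  292.9]
```

Call:
play_rows([
  {"fingers": -0.1, "dx": 20, "dy": 11, "dz": 0, "turn": 0},
  {"fingers": -0.1, "dx": 20, "dy": 11, "dz": 0, "turn": 0},
  {"fingers": -0.1, "dx": 20, "dy": 11, "dz": 0, "turn": 0},
  {"fingers": -0.1, "dx": 0, "dy": 0, "dz": 0, "turn": 0},
  {"fingers": -0.1, "dx": 0, "dy": 0, "dz": 0, "turn": 0},
  {"fingers": -0.1, "dx": 0, "dy": 0, "dz": 0, "turn": 0},
])

```text
clock: 40.48
position: [0.5313, 0.2905, 0.1578]
ee_rot: [-0.04, 0.642, 0.765, -0.035]
contact_force: [0.5, -0.2, -0.3]
width: 0.047
```

```bash
python3 -c "
from h import *
rep()"
```

```text
t 40.48 pos [531.3 290.5 157.8] phi 1.744 tilt 6.13 q6 -1.39 w 47.0 F [ 0.5 -0.2 -0.3]
toolz [-0.1067 -0.0017 -0.9943]
shaker xy [-183.   343.2]
```

Call:
play_rows([
  {"fingers": -0.1, "dx": 0, "dy": 0, "dz": -25, "turn": 0},
  {"fingers": -0.1, "dx": 0, "dy": 0, "dz": -25, "turn": 0},
  {"fingers": -0.1, "dx": 0, "dy": 0, "dz": 10, "turn": 0},
  {"fingers": -0.1, "dx": 0, "dy": 0, "dz": 10, "turn": 0},
  {"fingers": -0.1, "dx": 0, "dy": 0, "dz": 10, "turn": 0},
  {"fingers": -0.1, "dx": 0, "dy": 0, "dz": 10, "turn": 0},
  {"fingers": -0.1, "dx": 0, "dy": 0, "dz": 5, "turn": 0},
  {"fingers": -0.1, "dx": 0, "dy": 0, "dz": 0, "turn": 0},
])

```text
clock: 41.15
position: [0.5313, 0.2904, 0.1632]
ee_rot: [-0.039, 0.642, 0.765, -0.032]
contact_force: [0.0, -0.0, -0.0]
width: 0.0467
```

```bash
python3 -c "
from h import *
rep()"
```

```text
t 41.15 pos [531.3 290.4 163.2] phi 1.744 tilt 5.73 q6 -1.39 w 46.7 F [ 0. -0. -0.]
toolz [-9.99e-02  8.00e-04 -9.95e-01]
shaker xy [-183.  343.]
```

Call:
play_rows([
  {"fingers": -0.1, "dx": 0, "dy": 0, "dz": 25, "turn": 0},
  {"fingers": -0.1, "dx": 0, "dy": 0, "dz": 25, "turn": 0},
  {"fingers": -0.1, "dx": 0, "dy": 0, "dz": -10, "turn": 0},
  {"fingers": -0.1, "dx": 0, "dy": 0, "dz": -10, "turn": 0},
  {"fingers": -0.1, "dx": 0, "dy": 0, "dz": -10, "turn": 0},
  {"fingers": -0.1, "dx": 0, "dy": 0, "dz": -10, "turn": 0},
  {"fingers": -0.1, "dx": 0, "dy": 0, "dz": -5, "turn": 0},
  {"fingers": -0.1, "dx": 0, "dy": 0, "dz": 0, "turn": 0},
])

```text
clock: 41.82
position: [0.531, 0.2903, 0.1723]
ee_rot: [-0.037, 0.642, 0.765, -0.028]
contact_force: [-0.3, -0.3, -0.1]
width: 0.0468
```

```bash
python3 -c "
from h import *
rep()"
```

```text
t 41.82 pos [531.  290.3 172.3] phi 1.744 tilt 5.29 q6 -1.39 w 46.8 F [-0.3 -0.3 -0.1]
toolz [-0.0922  0.0037 -0.9957]
shaker xy [-183.3  342.9]
```

Call:
play_rows([
  {"fingers": -0.1, "dx": 0, "dy": 0, "dz": 30, "turn": 0},
  {"fingers": -0.1, "dx": 0, "dy": 0, "dz": 30, "turn": 0},
  {"fingers": -0.1, "dx": 0, "dy": 0, "dz": -30, "turn": 0},
  {"fingers": -0.1, "dx": 0, "dy": 0, "dz": -30, "turn": 0},
  {"fingers": -0.1, "dx": 0, "dy": 0, "dz": 30, "turn": 0},
  {"fingers": -0.1, "dx": 0, "dy": 0, "dz": 30, "turn": 0},
  {"fingers": -0.1, "dx": 0, "dy": 0, "dz": -30, "turn": 0},
  {"fingers": -0.1, "dx": 0, "dy": 0, "dz": -30, "turn": 0},
  {"fingers": -0.1, "dx": 0, "dy": 0, "dz": 0, "turn": 0},
  {"fingers": -0.1, "dx": 0, "dy": 0, "dz": 0, "turn": 0},
])

```text
clock: 42.65
position: [0.5254, 0.2881, 0.1629]
ee_rot: [-0.042, 0.642, 0.765, -0.038]
contact_force: [0.3, 0.7, 0.6]
width: 0.047
```

```bash
python3 -c "
from h import *
rep()"
```

```text
t 42.65 pos [525.4 288.1 162.9] phi 1.744 tilt 6.48 q6 -1.39 w 47.0 F [0.3 0.7 0.6]
toolz [-0.1128 -0.004  -0.9936]
shaker xy [-188.2  339.4]
```

Call:
play_rows([
  {"fingers": -0.1, "dx": 0, "dy": 0, "dz": -30, "turn": 0},
  {"fingers": -0.1, "dx": 0, "dy": 0, "dz": 6, "turn": 0},
  {"fingers": -0.1, "dx": 0, "dy": 0, "dz": 6, "turn": 0},
  {"fingers": -0.1, "dx": 0, "dy": 0, "dz": 6, "turn": 0},
  {"fingers": -0.1, "dx": 0, "dy": 0, "dz": 6, "turn": 0},
  {"fingers": -0.1, "dx": 0, "dy": 0, "dz": 6, "turn": 0},
  {"fingers": -0.1, "dx": 0, "dy": 0, "dz": -30, "turn": 0},
  {"fingers": -0.1, "dx": 0, "dy": 0, "dz": 6, "turn": 0},
  {"fingers": -0.1, "dx": 0, "dy": 0, "dz": 6, "turn": 0},
  {"fingers": -0.1, "dx": 0, "dy": 0, "dz": 6, "turn": 0},
  {"fingers": -0.1, "dx": 0, "dy": 0, "dz": 6, "turn": 0},
  {"fingers": -0.1, "dx": 0, "dy": 0, "dz": 6, "turn": 0},
])

```text
clock: 43.65
position: [0.5322, 0.2909, 0.185]
ee_rot: [-0.037, 0.642, 0.765, -0.029]
contact_force: [0.2, 0.1, -1.1]
width: 0.0471
```

```bash
python3 -c "
from h import *
rep()"
```

```text
t 43.65 pos [532.2 290.9 185. ] phi 1.744 tilt 5.36 q6 -1.39 w 47.1 F [ 0.2  0.1 -1.1]
toolz [-0.0934  0.0038 -0.9956]
shaker xy [-182.3  343.8]
```

Call:
play_rows([
  {"fingers": -0.1, "dx": 0, "dy": 0, "dz": 4, "turn": 0},
  {"fingers": -0.1, "dx": 0, "dy": 0, "dz": 4, "turn": 0},
  {"fingers": -0.1, "dx": 0, "dy": 0, "dz": 4, "turn": 0},
  {"fingers": -0.1, "dx": 0, "dy": 0, "dz": 4, "turn": 0},
  {"fingers": -0.1, "dx": 0, "dy": 0, "dz": 4, "turn": 0},
  {"fingers": -0.1, "dx": 0, "dy": 0, "dz": 4, "turn": 0},
  {"fingers": -0.1, "dx": 0, "dy": 0, "dz": 4, "turn": 0},
  {"fingers": -0.1, "dx": 0, "dy": 0, "dz": 4, "turn": 0},
  {"fingers": -0.1, "dx": 0, "dy": 0, "dz": 4, "turn": 0},
  {"fingers": -0.1, "dx": 0, "dy": 0, "dz": 4, "turn": 0},
])

```text
clock: 44.48
position: [0.533, 0.2913, 0.2325]
ee_rot: [-0.036, 0.642, 0.765, -0.027]
contact_force: [-0.5, 0.5, 0.3]
width: 0.0468
```

```bash
python3 -c "
from h import *
rep()"
```

```text
t 44.48 pos [533.  291.3 232.5] phi 1.744 tilt 5.15 q6 -1.39 w 46.8 F [-0.5  0.5  0.3]
toolz [-0.0895  0.0053 -0.996 ]
shaker xy [-181.6  344.3]
```

The pulse of a sharp drop followed by a slow rise levels the tool. I'll repeat it.

Call:
play_rows([
  {"fingers": -0.1, "dx": 0, "dy": 0, "dz": -40, "turn": 0},
  {"fingers": -0.1, "dx": 0, "dy": 0, "dz": 6, "turn": 0},
  {"fingers": -0.1, "dx": 0, "dy": 0, "dz": 6, "turn": 0},
  {"fingers": -0.1, "dx": 0, "dy": 0, "dz": 6, "turn": 0},
  {"fingers": -0.1, "dx": 0, "dy": 0, "dz": 6, "turn": 0},
  {"fingers": -0.1, "dx": 0, "dy": 0, "dz": -40, "turn": 0},
  {"fingers": -0.1, "dx": 0, "dy": 0, "dz": 6, "turn": 0},
  {"fingers": -0.1, "dx": 0, "dy": 0, "dz": 6, "turn": 0},
  {"fingers": -0.1, "dx": 0, "dy": 0, "dz": 6, "turn": 0},
  {"fingers": -0.1, "dx": 0, "dy": 0, "dz": 6, "turn": 0},
  {"fingers": -0.1, "dx": 0, "dy": 0, "dz": -40, "turn": 0},
  {"fingers": -0.1, "dx": 0, "dy": 0, "dz": 6, "turn": 0},
  {"fingers": -0.1, "dx": 0, "dy": 0, "dz": 6, "turn": 0},
  {"fingers": -0.1, "dx": 0, "dy": 0, "dz": 6, "turn": 0},
  {"fingers": -0.1, "dx": 0, "dy": 0, "dz": 6, "turn": 0},
  {"fingers": -0.1, "dx": 0, "dy": 0, "dz": -40, "turn": 0},
  {"fingers": -0.1, "dx": 0, "dy": 0, "dz": 6, "turn": 0},
  {"fingers": -0.1, "dx": 0, "dy": 0, "dz": 6, "turn": 0},
  {"fingers": -0.1, "dx": 0, "dy": 0, "dz": 6, "turn": 0},
  {"fingers": -0.1, "dx": 0, "dy": 0, "dz": 6, "turn": 0},
])

```text
clock: 46.15
position: [0.5489, 0.298, 0.2071]
ee_rot: [-0.023, 0.642, 0.766, -0.003]
contact_force: [0.8, 0.1, -0.1]
width: 0.047
```

```bash
python3 -c "
from h import *
rep()"
```

```text
t 46.15 pos [548.9 298.  207.1] phi 1.746 tilt 2.69 q6 -1.39 w 47.0 F [ 0.8  0.1 -0.1]
toolz [-0.0395  0.0252 -0.9989]
shaker xy [-167.7  354.5]
```

Call:
play_rows([
  {"fingers": -0.1, "dx": 0, "dy": 0, "dz": -40, "turn": 0},
  {"fingers": -0.1, "dx": 0, "dy": 0, "dz": 6, "turn": 0},
  {"fingers": -0.1, "dx": 0, "dy": 0, "dz": 6, "turn": 0},
  {"fingers": -0.1, "dx": 0, "dy": 0, "dz": 6, "turn": 0},
  {"fingers": -0.1, "dx": 0, "dy": 0, "dz": 6, "turn": 0},
  {"fingers": -0.1, "dx": 0, "dy": 0, "dz": -40, "turn": 0},
  {"fingers": -0.1, "dx": 0, "dy": 0, "dz": 6, "turn": 0},
  {"fingers": -0.1, "dx": 0, "dy": 0, "dz": 6, "turn": 0},
  {"fingers": -0.1, "dx": 0, "dy": 0, "dz": 6, "turn": 0},
  {"fingers": -0.1, "dx": 0, "dy": 0, "dz": 6, "turn": 0},
  {"fingers": -0.1, "dx": 0, "dy": 0, "dz": 6, "turn": 0},
  {"fingers": -0.1, "dx": 0, "dy": 0, "dz": 6, "turn": 0},
])

```text
clock: 47.15
position: [0.5649, 0.3045, 0.2213]
ee_rot: [-0.011, 0.642, 0.767, 0.019]
contact_force: [0.0, -0.9, -0.1]
width: 0.0471
```

```bash
python3 -c "
from h import *
rep()"
```

```text
t 47.15 pos [564.9 304.5 221.3] phi 1.748 tilt 2.56 q6 -1.39 w 47.1 F [ 0.  -0.9 -0.1]
toolz [ 0.0081  0.044  -0.999 ]
shaker xy [-153.6  364.5]
```

Call:
play_rows([
  {"fingers": -0.1, "dx": -3, "dy": -4, "dz": -5, "turn": -0.019},
  {"fingers": -0.1, "dx": -4, "dy": -4, "dz": -10, "turn": -0.019},
  {"fingers": -0.1, "dx": -4, "dy": -4, "dz": -12, "turn": 0},
  {"fingers": -0.1, "dx": -4, "dy": -4, "dz": -12, "turn": 0},
  {"fingers": -0.1, "dx": -3, "dy": -4, "dz": -12, "turn": 0},
  {"fingers": -0.1, "dx": -2, "dy": -3, "dz": -12, "turn": 0},
  {"fingers": -0.1, "dx": 0, "dy": -2, "dz": -12, "turn": 0},
  {"fingers": -0.1, "dx": 0, "dy": 0, "dz": -12, "turn": 0},
  {"fingers": -0.1, "dx": 0, "dy": 0, "dz": -12, "turn": 0},
  {"fingers": -0.1, "dx": 0, "dy": 0, "dz": -12, "turn": 0},
  {"fingers": -0.1, "dx": 0, "dy": 0, "dz": -10, "turn": 0},
  {"fingers": -0.1, "dx": 0, "dy": 0, "dz": -5, "turn": 0},
  {"fingers": -0.1, "dx": 0, "dy": 0, "dz": 0, "turn": 0},
])

```text
clock: 48.23
position: [0.5461, 0.2769, 0.0998]
ee_rot: [-0.006, 0.66, 0.75, 0.027]
contact_force: [-0.3, 0.1, -1.2]
width: 0.0469
```

```bash
python3 -c "
from h import *
s=rep(); im=get_image('wrist'); save(im,'w10',scale=1.4)
for r in white_rects(im,.014,s,area=(800,20000)): print(r)"
```

```text
t 48.23 pos [546.1 276.9  99.8] phi 1.699 tilt 3.19 q6 -1.39 w 46.9 F [-0.3  0.1 -1.2]
toolz [ 0.0276  0.0484 -0.9984]
shaker xy [-165.5  333.3]
(array([312., 352.]), 673.5, 330.8, 41.4, 41.0, 6.5)
(array([  1., 353.]), 818.8, -44.8, 348.2, 56.6, -26.2)
(array([397., 276.]), 588.1, 386.8, 71.5, 34.9, -20.1)
(array([ 19., 287.]), 687.7, 25.6, 289.7, 38.4, -12.7)
(array([271., 223.]), 551.5, 278.4, 78.3, 26.1, 8.4)
(array([363., 180.]), 510.9, 337.8, 27.6, 22.7, 45.6)
(array([524., 278.]), 721.6, 680.5, 613.1, 136.5, 40.4)
```

Call:
play_rows([
  {"fingers": -0.1, "dx": -2, "dy": 0, "dz": -5, "turn": 0.016},
  {"fingers": -0.1, "dx": -2, "dy": 0, "dz": -9, "turn": 0},
  {"fingers": -0.1, "dx": -2, "dy": 0, "dz": -9, "turn": 0},
  {"fingers": -0.1, "dx": 0, "dy": 0, "dz": -9, "turn": 0},
  {"fingers": -0.1, "dx": 0, "dy": 0, "dz": -9, "turn": 0},
  {"fingers": -0.1, "dx": 0, "dy": 0, "dz": -9, "turn": 0},
  {"fingers": -0.1, "dx": 0, "dy": 0, "dz": -7, "turn": 0},
  {"fingers": -0.1, "dx": 0, "dy": 0, "dz": -4, "turn": 0},
  {"fingers": -0.1, "dx": 0, "dy": 0, "dz": -1, "turn": 0},
  {"fingers": -0.1, "dx": 0, "dy": 0, "dz": 0, "turn": 0},
])

```text
clock: 49.12
position: [0.5404, 0.2774, 0.0331]
ee_rot: [-0.005, 0.654, 0.756, 0.029]
contact_force: [0.4, -0.7, -0.3]
width: 0.0469
```

```bash
python3 -c "
from h import *
rep()"
```

```text
t 49.12 pos [540.4 277.4  33.1] phi 1.717 tilt 3.33 q6 -1.41 w 46.9 F [ 0.4 -0.7 -0.3]
toolz [ 0.0298  0.0499 -0.9983]
shaker xy [-171.2  332.5]
```

Call:
play_rows([
  {"fingers": -0.1, "dx": -1, "dy": 0, "dz": -4, "turn": 0},
  {"fingers": -0.1, "dx": 0, "dy": 0, "dz": -5, "turn": 0},
  {"fingers": -0.1, "dx": 0, "dy": 0, "dz": -4, "turn": 0},
  {"fingers": -0.1, "dx": 0, "dy": 0, "dz": -3, "turn": 0},
  {"fingers": -0.1, "dx": 0, "dy": 0, "dz": -1, "turn": 0},
  {"fingers": -0.1, "dx": 0, "dy": 0, "dz": 0, "turn": 0},
])

```text
clock: 49.62
position: [0.5404, 0.2778, 0.0154]
ee_rot: [-0.004, 0.654, 0.756, 0.03]
contact_force: [0.9, 1.5, -0.4]
width: 0.047
```

```bash
python3 -c "
from h import *
rep()"
```

```text
t 49.62 pos [540.4 277.8  15.4] phi 1.717 tilt 3.46 q6 -1.41 w 47.0 F [ 0.9  1.5 -0.4]
toolz [ 0.0324  0.0509 -0.9982]
shaker xy [-171.3  332.9]
```

Call:
play_rows([
  {"fingers": 1, "dx": 0, "dy": 0, "dz": 0, "turn": 0},
  {"fingers": 1, "dx": 0, "dy": 0, "dz": 0, "turn": 0},
  {"fingers": 1, "dx": 0, "dy": 0, "dz": 0, "turn": 0},
  {"fingers": 1, "dx": 0, "dy": 0, "dz": 0, "turn": 0},
  {"fingers": 1, "dx": 0, "dy": 0, "dz": 0, "turn": 0},
  {"fingers": 1, "dx": 0, "dy": 0, "dz": 0, "turn": 0},
], squeeze=40)

```text
clock: 50.12
position: [0.541, 0.2779, 0.0163]
ee_rot: [-0.004, 0.654, 0.756, 0.031]
contact_force: [-0.4, 1.3, -0.6]
width: 0.0248
```

```bash
python3 -c "
from h import *
rep()"
```

```text
t 50.12 pos [541.  277.9  16.3] phi 1.717 tilt 3.53 q6 -1.41 w 24.8 F [-0.4  1.3 -0.6]
toolz [ 0.0339  0.0514 -0.9981]
shaker xy [-170.8  333.2]
```

Call:
play_rows([
  {"fingers": 1, "dx": 0, "dy": 0, "dz": 4, "turn": 0},
  {"fingers": 1, "dx": 0, "dy": 0, "dz": 8, "turn": 0},
  {"fingers": 1, "dx": 0, "dy": 0, "dz": 12, "turn": 0},
  {"fingers": 1, "dx": 0, "dy": 0, "dz": 15, "turn": 0},
  {"fingers": 1, "dx": 0, "dy": 0, "dz": 15, "turn": 0},
  {"fingers": 1, "dx": 0, "dy": 0, "dz": 15, "turn": 0},
  {"fingers": 1, "dx": 0, "dy": 0, "dz": 15, "turn": 0},
  {"fingers": 1, "dx": 0, "dy": 0, "dz": 15, "turn": 0},
  {"fingers": 1, "dx": 0, "dy": 0, "dz": 15, "turn": 0},
  {"fingers": 1, "dx": 0, "dy": 0, "dz": 10, "turn": 0},
  {"fingers": 1, "dx": 0, "dy": 0, "dz": 5, "turn": 0},
  {"fingers": 1, "dx": 0, "dy": 0, "dz": 0, "turn": 0},
])

```text
clock: 51.12
position: [0.5396, 0.2775, 0.1571]
ee_rot: [-0.004, 0.654, 0.756, 0.031]
contact_force: [0.2, 0.4, 0.1]
width: 0.0248
```

```bash
python3 -c "
from h import *
rep()"
```

```text
t 51.12 pos [539.6 277.5 157.1] phi 1.717 tilt 3.6 q6 -1.39 w 24.8 F [0.2 0.4 0.1]
toolz [ 0.0354  0.0518 -0.998 ]
shaker xy [-172.   332.4]
```

Call:
play_rows([
  {"fingers": 1, "dx": 0, "dy": -8, "dz": 0, "turn": 0},
  {"fingers": 1, "dx": 1, "dy": -14, "dz": 0, "turn": -0.024},
  {"fingers": 1, "dx": 1, "dy": -18, "dz": 0, "turn": -0.024},
  {"fingers": 1, "dx": 1, "dy": -18, "dz": 0, "turn": -0.024},
  {"fingers": 1, "dx": 1, "dy": -18, "dz": 0, "turn": -0.024},
  {"fingers": 1, "dx": 1, "dy": -18, "dz": 0, "turn": -0.024},
  {"fingers": 1, "dx": 1, "dy": -18, "dz": 0, "turn": -0.024},
  {"fingers": 1, "dx": 1, "dy": -18, "dz": 0, "turn": -0.024},
  {"fingers": 1, "dx": 1, "dy": -18, "dz": 0, "turn": -0.024},
  {"fingers": 1, "dx": 1, "dy": -18, "dz": 0, "turn": -0.024},
  {"fingers": 1, "dx": 1, "dy": -18, "dz": 0, "turn": -0.024},
  {"fingers": 1, "dx": 1, "dy": -18, "dz": 0, "turn": -0.024},
  {"fingers": 1, "dx": 1, "dy": -18, "dz": 0, "turn": -0.024},
  {"fingers": 1, "dx": 1, "dy": -18, "dz": 0, "turn": -0.024},
  {"fingers": 1, "dx": 1, "dy": -18, "dz": 0, "turn": -0.024},
  {"fingers": 1, "dx": 1, "dy": -18, "dz": 0, "turn": -0.024},
  {"fingers": 1, "dx": 1, "dy": -18, "dz": 0, "turn": -0.024},
  {"fingers": 1, "dx": 1, "dy": -18, "dz": 0, "turn": 0},
  {"fingers": 1, "dx": 1, "dy": -12, "dz": 0, "turn": 0},
  {"fingers": 1, "dx": 0, "dy": -5, "dz": 0, "turn": 0},
])

```text
clock: 52.78
position: [0.5369, -0.0856, 0.1361]
ee_rot: [-0.01, 0.8, 0.6, 0.013]
contact_force: [0.3, -0.2, 0.4]
width: 0.025
```

```bash
python3 -c "
from h import *
rep()"
```

```text
t 52.78 pos [536.9 -85.6 136.1] phi 1.288 tilt 1.83 q6 -1.61 w 25.0 F [ 0.3 -0.2  0.4]
toolz [ 0.0082  0.0309 -0.9995]
shaker xy [-90.6 -21.4]
```

Call:
play_rows([
  {"fingers": 1, "dx": 3, "dy": 4, "dz": 0, "turn": 0.02},
  {"fingers": 1, "dx": 5, "dy": 7, "dz": 0, "turn": 0.02},
  {"fingers": 1, "dx": 5, "dy": 7, "dz": 0, "turn": 0},
  {"fingers": 1, "dx": 5, "dy": 7, "dz": -4, "turn": 0},
  {"fingers": 1, "dx": 4, "dy": 5, "dz": -8, "turn": 0},
  {"fingers": 1, "dx": 2, "dy": 3, "dz": -8, "turn": 0},
  {"fingers": 1, "dx": 0, "dy": 1, "dz": -5, "turn": 0},
  {"fingers": 1, "dx": 0, "dy": 0, "dz": -2, "turn": 0},
  {"fingers": 1, "dx": 0, "dy": 0, "dz": 0, "turn": 0},
])

```text
clock: 53.53
position: [0.5615, -0.0435, 0.1041]
ee_rot: [-0.013, 0.785, 0.619, 0.012]
contact_force: [1.0, -1.0, -1.9]
width: 0.0243
```

```bash
python3 -c "
from h import *
rep()"
```

```text
t 53.53 pos [561.5 -43.5 104.1] phi 1.335 tilt 1.99 q6 -1.58 w 24.3 F [ 1.  -1.  -1.9]
toolz [ 0.0021  0.0347 -0.9994]
shaker xy [-76.4  25.2]
```

Call:
play_rows([
  {"fingers": 1, "dx": -0.5, "dy": -2, "dz": -3, "turn": 0},
  {"fingers": 1, "dx": -0.5, "dy": -2, "dz": -4, "turn": 0},
  {"fingers": 1, "dx": -0.4, "dy": -2, "dz": -3, "turn": 0},
  {"fingers": 1, "dx": 0, "dy": -0.5, "dz": -1, "turn": 0},
  {"fingers": 1, "dx": 0, "dy": 0, "dz": 0, "turn": 0},
])

```text
clock: 53.95
position: [0.5592, -0.0514, 0.0917]
ee_rot: [-0.013, 0.785, 0.619, 0.011]
contact_force: [-0.1, 0.1, 0.0]
width: 0.0248
```

```bash
python3 -c "
from h import *
rep()"
```

```text
t 53.95 pos [559.2 -51.4  91.7] phi 1.334 tilt 1.96 q6 -1.59 w 24.8 F [-0.1  0.1  0. ]
toolz [ 0.0013  0.0343 -0.9994]
shaker xy [-76.8  17. ]
```

Call:
play_rows([
  {"fingers": 1, "dx": 2, "dy": 0.5, "dz": -1, "turn": 0},
  {"fingers": 1, "dx": 4.5, "dy": -1, "dz": -1, "turn": 0},
  {"fingers": 1, "dx": 4.9, "dy": -1.15, "dz": 0, "turn": 0},
  {"fingers": 1, "dx": 4.9, "dy": -1.15, "dz": 0, "turn": 0},
  {"fingers": 1, "dx": 3, "dy": -0.7, "dz": 0, "turn": 0},
  {"fingers": 1, "dx": 1, "dy": -0.2, "dz": 0, "turn": 0},
])

```text
clock: 54.45
position: [0.5824, -0.0564, 0.0904]
ee_rot: [-0.012, 0.786, 0.618, 0.012]
contact_force: [0.4, 0.2, 0.7]
width: 0.0247
```

```bash
python3 -c "
from h import *
rep()"
```

```text
t 54.45 pos [582.4 -56.4  90.4] phi 1.333 tilt 1.95 q6 -1.59 w 24.7 F [0.4 0.2 0.7]
toolz [ 0.0039  0.0337 -0.9994]
shaker xy [-53.   17.5]
```

Call:
play_rows([
  {"fingers": 1, "dx": 3, "dy": -0.7, "dz": 0, "turn": 0},
  {"fingers": 1, "dx": 4.9, "dy": -1.15, "dz": 0, "turn": 0},
  {"fingers": 1, "dx": 4.9, "dy": -1.15, "dz": 0, "turn": 0},
  {"fingers": 1, "dx": 4.9, "dy": -1.15, "dz": 0, "turn": 0},
  {"fingers": 1, "dx": 3, "dy": -0.7, "dz": 0, "turn": 0},
])

```text
clock: 54.87
position: [0.6054, -0.0616, 0.0905]
ee_rot: [-0.012, 0.786, 0.618, 0.012]
contact_force: [-0.0, 0.3, -1.5]
width: 0.0249
```

```bash
python3 -c "
from h import *
rep()"
```

```text
t 54.87 pos [605.4 -61.6  90.5] phi 1.333 tilt 1.94 q6 -1.59 w 24.9 F [-0.   0.3 -1.5]
toolz [ 0.004   0.0337 -0.9994]
shaker xy [-29.5  17.7]
```

Call:
play_rows([
  {"fingers": 1, "dx": 2, "dy": -0.5, "dz": -0.5, "turn": 0},
  {"fingers": 1, "dx": 2, "dy": -0.5, "dz": -0.5, "turn": 0},
  {"fingers": 1, "dx": 2, "dy": -0.5, "dz": 0, "turn": 0},
])

```text
clock: 55.12
position: [0.6113, -0.0631, 0.0893]
ee_rot: [-0.013, 0.786, 0.618, 0.011]
contact_force: [-5.8, 1.4, 3.0]
width: 0.0248
```

```bash
python3 -c "
from h import *
rep()"
```

```text
t 55.12 pos [611.3 -63.1  89.3] phi 1.333 tilt 1.97 q6 -1.59 w 24.8 F [-5.8  1.4  3. ]
toolz [ 0.0012  0.0343 -0.9994]
shaker xy [-23.4  17.7]
```

Call:
play_rows([
  {"fingers": 1, "dx": 2, "dy": -0.5, "dz": 0, "turn": 0},
  {"fingers": 1, "dx": 1, "dy": -0.2, "dz": 0, "turn": 0},
])

```text
clock: 55.28
position: [0.6114, -0.0631, 0.0894]
ee_rot: [-0.016, 0.786, 0.618, 0.009]
contact_force: [-4.3, 0.1, 4.0]
width: 0.0248
```

```bash
python3 -c "
from h import *
rep()"
```

```text
t 55.28 pos [611.4 -63.1  89.4] phi 1.334 tilt 2.08 q6 -1.59 w 24.8 F [-4.3  0.1  4. ]
toolz [-0.0058  0.0358 -0.9993]
shaker xy [-23.4  17.7]
```

Call:
play_rows([
  {"fingers": 1, "dx": 1.5, "dy": -0.4, "dz": 0, "turn": 0},
  {"fingers": 1, "dx": 1, "dy": -0.2, "dz": 0, "turn": 0},
])

```text
clock: 55.45
position: [0.6114, -0.0631, 0.0896]
ee_rot: [-0.018, 0.785, 0.619, 0.007]
contact_force: [-4.3, 0.9, 3.1]
width: 0.0247
```

```bash
python3 -c "
from h import *
rep()"
```

```text
t 55.45 pos [611.4 -63.1  89.6] phi 1.334 tilt 2.2 q6 -1.59 w 24.7 F [-4.3  0.9  3.1]
toolz [-0.0108  0.0368 -0.9993]
shaker xy [-23.3  17.6]
```

Call:
play_rows([
  {"fingers": 0.05, "dx": 0, "dy": 0, "dz": 0, "turn": 0},
  {"fingers": 0.05, "dx": 0, "dy": 0, "dz": 0, "turn": 0},
  {"fingers": 0.05, "dx": 0, "dy": 0, "dz": 0, "turn": 0},
  {"fingers": 0.05, "dx": 0, "dy": 0, "dz": 4, "turn": 0},
  {"fingers": 0.05, "dx": 0, "dy": 0, "dz": 10, "turn": 0},
  {"fingers": 0.05, "dx": 0, "dy": 0, "dz": 15, "turn": 0},
  {"fingers": 0.05, "dx": 0, "dy": 0, "dz": 20, "turn": 0},
  {"fingers": 0.05, "dx": 0, "dy": 0, "dz": 20, "turn": 0},
  {"fingers": 0.05, "dx": 0, "dy": 0, "dz": 20, "turn": 0},
  {"fingers": 0.05, "dx": 0, "dy": 0, "dz": 20, "turn": 0},
  {"fingers": 0.05, "dx": 0, "dy": 0, "dz": 15, "turn": 0},
  {"fingers": 0.05, "dx": 0, "dy": 0, "dz": 8, "turn": 0},
  {"fingers": 0.05, "dx": 0, "dy": 0, "dz": 4, "turn": 0},
  {"fingers": 0.05, "dx": 0, "dy": 0, "dz": 0, "turn": 0},
])

```text
clock: 56.62
position: [0.617, -0.0644, 0.2383]
ee_rot: [-0.011, 0.786, 0.618, 0.013]
contact_force: [0.1, 1.3, -0.2]
width: 0.0403
```

Call:
play_rows([
  {"fingers": -0.1, "dx": -1, "dy": 10, "dz": 0, "turn": 0},
  {"fingers": -0.1, "dx": -2, "dy": 18, "dz": 0, "turn": 0},
  {"fingers": -0.1, "dx": -2, "dy": 25, "dz": 0, "turn": -0.006},
  {"fingers": -0.1, "dx": -2, "dy": 25, "dz": 0, "turn": -0.006},
  {"fingers": -0.1, "dx": -2, "dy": 25, "dz": 0, "turn": -0.006},
  {"fingers": -0.1, "dx": -2, "dy": 25, "dz": 0, "turn": -0.006},
  {"fingers": -0.1, "dx": -2, "dy": 25, "dz": 0, "turn": -0.006},
  {"fingers": -0.1, "dx": -2, "dy": 25, "dz": 0, "turn": -0.006},
  {"fingers": -0.1, "dx": -2, "dy": 25, "dz": 0, "turn": -0.006},
  {"fingers": -0.1, "dx": -2, "dy": 25, "dz": 0, "turn": -0.006},
  {"fingers": -0.1, "dx": -2, "dy": 25, "dz": 0, "turn": -0.006},
  {"fingers": -0.1, "dx": -2, "dy": 25, "dz": 0, "turn": -0.006},
  {"fingers": -0.1, "dx": -2, "dy": 25, "dz": 0, "turn": -0.006},
  {"fingers": -0.1, "dx": -2, "dy": 25, "dz": 0, "turn": -0.006},
  {"fingers": -0.1, "dx": -2, "dy": 25, "dz": 0, "turn": -0.006},
  {"fingers": -0.1, "dx": -2, "dy": 25, "dz": 0, "turn": -0.006},
  {"fingers": -0.1, "dx": -2, "dy": 25, "dz": 0, "turn": -0.006},
  {"fingers": -0.1, "dx": -1, "dy": 18, "dz": 0, "turn": -0.006},
  {"fingers": -0.1, "dx": 0, "dy": 10, "dz": 0, "turn": 0},
  {"fingers": -0.1, "dx": 0, "dy": 4, "dz": 0, "turn": 0},
])

```text
clock: 58.28
position: [0.5589, 0.4001, 0.2098]
ee_rot: [-0.025, 0.816, 0.577, -0.008]
contact_force: [1.0, 0.7, 0.1]
width: 0.0468
```

```bash
python3 -c "
from h import *
s=rep(); im=get_image('wrist')
for r in white_rects(im,.014,s,area=(400,20000)): print(r)
im=get_image('top'); save(im,'t11',(90,110,490,310),2)
for r in white_rects(im,.014,box=(90,150,245,300)): print('top',r)"
```

```text
t 58.28 pos [558.9 400.1 209.8] phi 1.23 tilt 2.98 q6 -0.74 w 46.8 F [1.  0.7 0.1]
toolz [-0.0419  0.0308 -0.9986]
shaker xy [-181.6  456.2]
(array([274., 232.]), 598.8, 387.2, 63.1, 24.5, -20.4)
top (array([143., 202.]), 596.7, 388.3, 70.3, 28.6, -20.3)
```

View pics/t11.png

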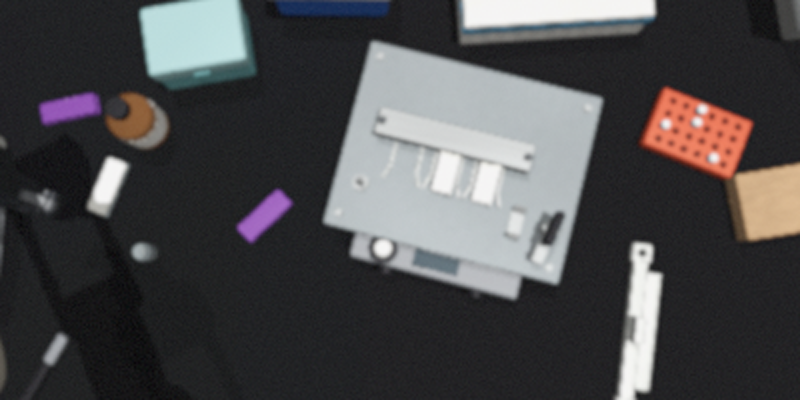

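Slides sit in lanes 2 and 3. The third slide was knocked: it is now at about (593,389) mm, crop (107,187), in front of the bottle. I'll pick it there and keep clear of the bottle.

Call:
play_rows([
  {"fingers": -0.1, "dx": 3, "dy": -1, "dz": -5, "turn": -0.013},
  {"fingers": -0.1, "dx": 4, "dy": -1, "dz": -10, "turn": 0},
  {"fingers": -0.1, "dx": 4, "dy": -1, "dz": -12, "turn": 0},
  {"fingers": -0.1, "dx": 4, "dy": -1, "dz": -12, "turn": 0},
  {"fingers": -0.1, "dx": 4, "dy": -1, "dz": -12, "turn": 0},
  {"fingers": -0.1, "dx": 2, "dy": -1, "dz": -12, "turn": 0},
  {"fingers": -0.1, "dx": 0, "dy": 0, "dz": -12, "turn": 0},
  {"fingers": -0.1, "dx": 0, "dy": 0, "dz": -12, "turn": 0},
  {"fingers": -0.1, "dx": 0, "dy": 0, "dz": -12, "turn": 0},
  {"fingers": -0.1, "dx": 0, "dy": 0, "dz": -8, "turn": 0},
  {"fingers": -0.1, "dx": 0, "dy": 0, "dz": -4, "turn": 0},
  {"fingers": -0.1, "dx": 0, "dy": 0, "dz": 0, "turn": 0},
])

```text
clock: 59.38
position: [0.5846, 0.3796, 0.0818]
ee_rot: [-0.023, 0.824, 0.566, -0.013]
contact_force: [-1.1, -0.1, 0.3]
width: 0.047
```

```bash
python3 -c "
from h import *
s=rep(); im=get_image('wrist'); save(im,'w12')
for t in (80,110,140,170):
  for r in white_rects(im,.014,s,area=(800,8000),thr=t,box=(200,100,350,330)): print(t,r)"
```

```text
t 59.38 pos [584.6 379.6  81.8] phi 1.203 tilt 3.06 q6 -0.77 w 47.0 F [-1.1 -0.1  0.3]
toolz [-0.0482  0.0229 -0.9986]
shaker xy [-151.8  442.1]
80 (array([292., 239.]), 592.1, 389.5, 78.4, 26.7, -20.0)
110 (array([293., 239.]), 592.0, 389.6, 78.1, 26.6, -20.4)
140 (array([292., 239.]), 592.0, 389.3, 77.8, 26.4, -19.4)
170 (array([292., 239.]), 591.9, 389.5, 77.9, 26.2, -20.3)
```

Call:
play_rows([
  {"fingers": -0.1, "dx": -1, "dy": 3, "dz": -4, "turn": 0.019},
  {"fingers": -0.1, "dx": -1, "dy": 4, "dz": -8, "turn": 0},
  {"fingers": -0.1, "dx": -1, "dy": 4, "dz": -8, "turn": 0},
  {"fingers": -0.1, "dx": -1, "dy": 3, "dz": -8, "turn": 0},
  {"fingers": -0.1, "dx": 0, "dy": 1, "dz": -8, "turn": 0},
  {"fingers": -0.1, "dx": 0, "dy": 0, "dz": -6, "turn": 0},
  {"fingers": -0.1, "dx": 0, "dy": 0, "dz": -3, "turn": 0},
  {"fingers": -0.1, "dx": 0, "dy": 0, "dz": 0, "turn": 0},
])

```text
clock: 60.1
position: [0.5813, 0.3979, 0.0348]
ee_rot: [-0.023, 0.818, 0.575, -0.011]
contact_force: [-0.0, 0.0, -0.0]
width: 0.047
```

```bash
python3 -c "
from h import *
rep()"
```

```text
t 60.1 pos [581.3 397.9  34.8] phi 1.225 tilt 2.88 q6 -0.77 w 47.0 F [-0.  0. -0.]
toolz [-0.0439  0.0245 -0.9987]
shaker xy [-159.3  459.2]
```

Call:
play_rows([
  {"fingers": -0.1, "dx": 0, "dy": -2, "dz": -4, "turn": 0},
  {"fingers": -0.1, "dx": -1, "dy": -2, "dz": -6, "turn": 0},
  {"fingers": -0.1, "dx": 0, "dy": 0, "dz": -5, "turn": 0},
  {"fingers": -0.1, "dx": 0, "dy": 0, "dz": -3, "turn": 0},
  {"fingers": -0.1, "dx": 0, "dy": 0, "dz": -1, "turn": 0},
  {"fingers": -0.1, "dx": 0, "dy": 0, "dz": 0, "turn": 0},
])

```text
clock: 60.6
position: [0.5805, 0.3929, 0.014]
ee_rot: [-0.023, 0.818, 0.575, -0.011]
contact_force: [-0.5, -0.5, -0.6]
width: 0.0469
```

```bash
python3 -c "
from h import *
rep()"
```

```text
t 60.6 pos [580.5 392.9  14. ] phi 1.225 tilt 2.86 q6 -0.78 w 46.9 F [-0.5 -0.5 -0.6]
toolz [-0.0435  0.0245 -0.9988]
shaker xy [-158.9  454.1]
```

Call:
play_rows([
  {"fingers": 1, "dx": 0, "dy": 0, "dz": 0, "turn": 0},
  {"fingers": 1, "dx": 0, "dy": 0, "dz": 0, "turn": 0},
  {"fingers": 1, "dx": 0, "dy": 0, "dz": 0, "turn": 0},
  {"fingers": 1, "dx": 0, "dy": 0, "dz": 0, "turn": 0},
  {"fingers": 1, "dx": 0, "dy": 0, "dz": 0, "turn": 0},
  {"fingers": 1, "dx": 0, "dy": 0, "dz": 0, "turn": 0},
], squeeze=40)

```text
clock: 61.1
position: [0.5814, 0.3933, 0.0153]
ee_rot: [-0.022, 0.818, 0.575, -0.01]
contact_force: [0.6, -1.0, -0.4]
width: 0.025
```

```bash
python3 -c "
from h import *
rep()"
```

```text
t 61.1 pos [581.4 393.3  15.3] phi 1.225 tilt 2.79 q6 -0.78 w 25.0 F [ 0.6 -1.  -0.4]
toolz [-0.0413  0.0257 -0.9988]
shaker xy [-158.1  454.7]
```

Call:
play_rows([
  {"fingers": 1, "dx": 0, "dy": 0, "dz": 4, "turn": 0},
  {"fingers": 1, "dx": 0, "dy": 0, "dz": 8, "turn": 0},
  {"fingers": 1, "dx": -4, "dy": 0, "dz": 12, "turn": 0},
  {"fingers": 1, "dx": -6, "dy": 0, "dz": 15, "turn": 0},
  {"fingers": 1, "dx": -8, "dy": 0, "dz": 15, "turn": 0},
  {"fingers": 1, "dx": -8, "dy": 0, "dz": 15, "turn": 0},
  {"fingers": 1, "dx": -8, "dy": 0, "dz": 15, "turn": 0},
  {"fingers": 1, "dx": -8, "dy": 0, "dz": 15, "turn": 0},
  {"fingers": 1, "dx": -8, "dy": 0, "dz": 15, "turn": 0},
  {"fingers": 1, "dx": -6, "dy": 0, "dz": 15, "turn": 0},
  {"fingers": 1, "dx": -3, "dy": 0, "dz": 8, "turn": 0},
  {"fingers": 1, "dx": 0, "dy": 0, "dz": 4, "turn": 0},
  {"fingers": 1, "dx": 0, "dy": 0, "dz": 0, "turn": 0},
])

```text
clock: 62.18
position: [0.5133, 0.394, 0.1788]
ee_rot: [-0.022, 0.817, 0.576, -0.005]
contact_force: [0.3, 0.2, 0.1]
width: 0.0249
```

```bash
python3 -c "
from h import *
rep()"
```

```text
t 62.18 pos [513.3 394.  178.8] phi 1.227 tilt 2.63 q6 -0.72 w 24.9 F [0.3 0.2 0.1]
toolz [-0.0333  0.0315 -0.9989]
shaker xy [-224.5  439.7]
```

Call:
play_rows([
  {"fingers": 1, "dx": 0, "dy": -8, "dz": 0, "turn": 0},
  {"fingers": 1, "dx": 2, "dy": -14, "dz": 0, "turn": 0.007},
  {"fingers": 1, "dx": 2, "dy": -20, "dz": 0, "turn": 0.007},
  {"fingers": 1, "dx": 2, "dy": -20, "dz": 0, "turn": 0.007},
  {"fingers": 1, "dx": 2, "dy": -20, "dz": 0, "turn": 0.007},
  {"fingers": 1, "dx": 2, "dy": -20, "dz": 0, "turn": 0.007},
  {"fingers": 1, "dx": 2, "dy": -20, "dz": 0, "turn": 0.007},
  {"fingers": 1, "dx": 2, "dy": -20, "dz": 0, "turn": 0.007},
  {"fingers": 1, "dx": 2, "dy": -20, "dz": 0, "turn": 0.007},
  {"fingers": 1, "dx": 2, "dy": -20, "dz": 0, "turn": 0.007},
  {"fingers": 1, "dx": 2, "dy": -20, "dz": 0, "turn": 0.007},
  {"fingers": 1, "dx": 2, "dy": -20, "dz": 0, "turn": 0.007},
  {"fingers": 1, "dx": 2, "dy": -20, "dz": 0, "turn": 0.007},
  {"fingers": 1, "dx": 2, "dy": -20, "dz": 0, "turn": 0.007},
  {"fingers": 1, "dx": 2, "dy": -20, "dz": 0, "turn": 0.007},
  {"fingers": 1, "dx": 2, "dy": -20, "dz": 0, "turn": 0.007},
  {"fingers": 1, "dx": 2, "dy": -20, "dz": 0, "turn": 0.007},
  {"fingers": 1, "dx": 1, "dy": -18, "dz": 0, "turn": 0},
  {"fingers": 1, "dx": 0, "dy": -12, "dz": 0, "turn": 0},
  {"fingers": 1, "dx": 0, "dy": -5, "dz": 0, "turn": 0},
])

```text
clock: 63.85
position: [0.5374, 0.0065, 0.1583]
ee_rot: [-0.028, 0.783, 0.621, -0.024]
contact_force: [0.1, 0.5, -0.2]
width: 0.0249
```

```bash
python3 -c "
from h import *
rep()"
```

```text
t 63.85 pos [537.4   6.5 158.3] phi 1.342 tilt 4.18 q6 -1.46 w 24.9 F [ 0.1  0.5 -0.2]
toolz [-0.0716  0.0142 -0.9973]
shaker xy [-111.5   68.3]
```

Call:
play_rows([
  {"fingers": 1, "dx": 4, "dy": -1, "dz": 0, "turn": 0},
  {"fingers": 1, "dx": 7, "dy": -1, "dz": -5, "turn": 0},
  {"fingers": 1, "dx": 7, "dy": -1, "dz": -8, "turn": 0},
  {"fingers": 1, "dx": 7, "dy": -1, "dz": -8, "turn": 0},
  {"fingers": 1, "dx": 5, "dy": -1, "dz": -8, "turn": 0},
  {"fingers": 1, "dx": 3, "dy": -1, "dz": -8, "turn": 0},
  {"fingers": 1, "dx": 1, "dy": 0, "dz": -6, "turn": 0},
  {"fingers": 1, "dx": 0, "dy": 0, "dz": -3, "turn": 0},
  {"fingers": 1, "dx": 0, "dy": 0, "dz": 0, "turn": 0},
])

```text
clock: 64.6
position: [0.5742, 0.0029, 0.1041]
ee_rot: [-0.03, 0.782, 0.622, -0.025]
contact_force: [-0.2, -0.2, -0.5]
width: 0.0252
```

```bash
python3 -c "
from h import *
rep()"
```

```text
t 64.6 pos [574.2   2.9 104.1] phi 1.343 tilt 4.49 q6 -1.47 w 25.2 F [-0.2 -0.2 -0.5]
toolz [-0.0764  0.0168 -0.9969]
shaker xy [-74.8  73.3]
```

Call:
play_rows([
  {"fingers": 1, "dx": -0.3, "dy": -1.2, "dz": -3, "turn": -0.006},
  {"fingers": 1, "dx": -0.3, "dy": -1.2, "dz": -4, "turn": 0},
  {"fingers": 1, "dx": -0.2, "dy": -0.8, "dz": -4, "turn": 0},
  {"fingers": 1, "dx": 0, "dy": 0, "dz": -2, "turn": 0},
  {"fingers": 1, "dx": 0, "dy": 0, "dz": 0, "turn": 0},
])

```text
clock: 65.02
position: [0.5726, -0.0003, 0.0903]
ee_rot: [-0.03, 0.784, 0.619, -0.025]
contact_force: [-0.3, -0.1, -0.2]
width: 0.0248
```

```bash
python3 -c "
from h import *
rep()"
```

```text
t 65.02 pos [ 5.726e+02 -3.000e-01  9.030e+01] phi 1.337 tilt 4.49 q6 -1.47 w 24.8 F [-0.3 -0.1 -0.2]
toolz [-0.0764  0.0172 -0.9969]
shaker xy [-75.6  69.8]
```

Call:
play_rows([
  {"fingers": 1, "dx": 2, "dy": -0.4, "dz": -1, "turn": 0},
  {"fingers": 1, "dx": 4.5, "dy": -1, "dz": -1, "turn": 0},
  {"fingers": 1, "dx": 4.9, "dy": -1.15, "dz": 0, "turn": 0},
  {"fingers": 1, "dx": 4.9, "dy": -1.15, "dz": 0, "turn": 0},
  {"fingers": 1, "dx": 3, "dy": -0.7, "dz": 0, "turn": 0},
  {"fingers": 1, "dx": 1, "dy": -0.2, "dz": 0, "turn": 0},
])

```text
clock: 65.52
position: [0.5958, -0.0057, 0.0892]
ee_rot: [-0.029, 0.784, 0.619, -0.024]
contact_force: [0.0, -0.2, 0.1]
width: 0.0246
```

```bash
python3 -c "
from h import *
rep()"
```

```text
t 65.52 pos [595.8  -5.7  89.2] phi 1.337 tilt 4.32 q6 -1.47 w 24.6 F [ 0.  -0.2  0.1]
toolz [-0.0735  0.0169 -0.9972]
shaker xy [-51.8  70. ]
```

Call:
play_rows([
  {"fingers": 1, "dx": 3, "dy": -0.7, "dz": 0, "turn": 0},
  {"fingers": 1, "dx": 4.9, "dy": -1.15, "dz": 0, "turn": 0},
  {"fingers": 1, "dx": 4.9, "dy": -1.15, "dz": 0, "turn": 0},
  {"fingers": 1, "dx": 4.9, "dy": -1.15, "dz": 0, "turn": 0},
  {"fingers": 1, "dx": 3, "dy": -0.7, "dz": 0, "turn": 0},
])

```text
clock: 65.93
position: [0.6187, -0.011, 0.0892]
ee_rot: [-0.029, 0.784, 0.619, -0.024]
contact_force: [-0.7, -1.0, -0.6]
width: 0.0247
```

```bash
python3 -c "
from h import *
rep()"
```

```text
t 65.93 pos [618.7 -11.   89.2] phi 1.337 tilt 4.32 q6 -1.47 w 24.7 F [-0.7 -1.  -0.6]
toolz [-0.0734  0.0169 -0.9972]
shaker xy [-28.3  70.1]
```

Call:
play_rows([
  {"fingers": 1, "dx": 2, "dy": -0.5, "dz": -0.7, "turn": 0},
  {"fingers": 1, "dx": 2, "dy": -0.5, "dz": -0.7, "turn": 0},
  {"fingers": 1, "dx": 2, "dy": -0.5, "dz": 0, "turn": 0},
])

```text
clock: 66.18
position: [0.6229, -0.012, 0.0874]
ee_rot: [-0.032, 0.784, 0.619, -0.026]
contact_force: [-5.7, 3.0, 3.9]
width: 0.0248
```

```bash
python3 -c "
from h import *
rep()"
```

```text
t 66.18 pos [622.9 -12.   87.4] phi 1.337 tilt 4.72 q6 -1.48 w 24.8 F [-5.7  3.   3.9]
toolz [-0.0801  0.0183 -0.9966]
shaker xy [-23.9  70. ]
```

Call:
play_rows([
  {"fingers": 1, "dx": 2, "dy": -0.5, "dz": 0, "turn": 0},
  {"fingers": 1, "dx": 1, "dy": -0.2, "dz": 0, "turn": 0},
])

```text
clock: 66.35
position: [0.6229, -0.012, 0.0876]
ee_rot: [-0.035, 0.784, 0.619, -0.028]
contact_force: [-2.7, 0.2, 3.8]
width: 0.0244
```

```bash
python3 -c "
from h import *
rep()"
```

```text
t 66.35 pos [622.9 -12.   87.6] phi 1.337 tilt 5.13 q6 -1.48 w 24.4 F [-2.7  0.2  3.8]
toolz [-0.0872  0.0197 -0.996 ]
shaker xy [-23.9  70. ]
```

Call:
play_rows([
  {"fingers": 1, "dx": 1.5, "dy": -0.4, "dz": 0, "turn": 0},
  {"fingers": 1, "dx": 1, "dy": -0.2, "dz": 0, "turn": 0},
])

```text
clock: 66.52
position: [0.623, -0.012, 0.088]
ee_rot: [-0.037, 0.784, 0.619, -0.03]
contact_force: [-5.1, 0.1, 3.7]
width: 0.0251
```

```bash
python3 -c "
from h import *
rep()"
```

```text
t 66.52 pos [623. -12.  88.] phi 1.337 tilt 5.43 q6 -1.48 w 25.1 F [-5.1  0.1  3.7]
toolz [-0.0924  0.0206 -0.9955]
shaker xy [-23.9  70. ]
```

Call:
play_rows([
  {"fingers": 0.05, "dx": 0, "dy": 0, "dz": 0, "turn": 0},
  {"fingers": 0.05, "dx": 0, "dy": 0, "dz": 0, "turn": 0},
  {"fingers": 0.05, "dx": 0, "dy": 0, "dz": 0, "turn": 0},
  {"fingers": 0.05, "dx": 0, "dy": 0, "dz": 4, "turn": 0},
  {"fingers": 0.05, "dx": 0, "dy": 0, "dz": 10, "turn": 0},
  {"fingers": 0.05, "dx": -3, "dy": -3, "dz": 15, "turn": 0},
  {"fingers": 0.05, "dx": -6, "dy": -6, "dz": 20, "turn": 0},
  {"fingers": 0.05, "dx": -6, "dy": -6, "dz": 20, "turn": 0},
  {"fingers": 0.05, "dx": -6, "dy": -6, "dz": 20, "turn": 0},
  {"fingers": 0.05, "dx": -6, "dy": -6, "dz": 20, "turn": 0},
  {"fingers": 0.05, "dx": -6, "dy": -6, "dz": 15, "turn": 0},
  {"fingers": 0.05, "dx": -3, "dy": -3, "dz": 8, "turn": 0},
  {"fingers": 0.05, "dx": 0, "dy": 0, "dz": 4, "turn": 0},
  {"fingers": 0.05, "dx": 0, "dy": 0, "dz": 0, "turn": 0},
])

```text
clock: 67.68
position: [0.5926, -0.0509, 0.2361]
ee_rot: [-0.029, 0.784, 0.62, -0.023]
contact_force: [0.2, 0.5, -0.8]
width: 0.0405
```

```bash
python3 - <<'E'
from h import *
s=rep(); im=get_image('wrist')
p=im["pixels"][:,:,::-1].copy()
for y in (70,18,-34):
    for x in (-50,):
        for dy in(-13,13):
            u=proj(im,S(Q,[[x/1000,(y+dy)/1000,.086]]),s)[0]; cv2.circle(p,tuple(int(round(v)) for v in u),1,(0,0,255),-1)
    for dy in (-15,15):
        u=proj(im,S(Q,[[0,(y+dy)/1000,.102]]),s)[0]; cv2.circle(p,tuple(int(round(v)) for v in u),1,(255,0,0),-1)
cv2.imwrite("pics/w13.png",cv2.resize(p,None,fx=1.4,fy=1.4,interpolation=cv2.INTER_CUBIC))
im=get_image('top'); save(im,'t13',(230,120,430,270),3.5)
E
```

```text
t 67.68 pos [592.6 -50.9 236.1] phi 1.337 tilt 4.27 q6 -1.54 w 40.5 F [ 0.2  0.5 -0.8]
toolz [-0.0727  0.0165 -0.9972]
shaker xy [-44.4  25.2]
```

View pics/w13.png

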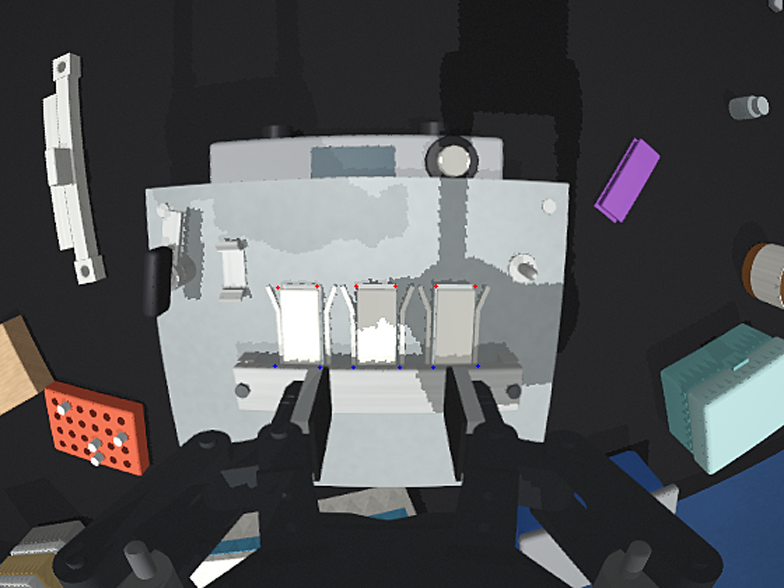

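All three slides are level in their lanes, with trailing ends on the predicted line (row ~288) and leading ends under the fixed bar. The bar lies at the left with its eyes at view (66,66) and (86,270) and its rib at (59,165). I'll measure it.

```bash
python3 - <<'E'
from h import *
s=rep(); im=get_image('wrist')
e=[at_z(im,np.array(u)/1.4,.018,s) for u in [(66,66),(86,270)]]
print([np.round(x*1000,1) for x in e],"len",np.linalg.norm(e[0]-e[1]),"mid",(e[0]+e[1])*500,"ang",np.arctan2(*(e[1]-e[0])[[1,0]]))
print("rib",at_z(im,np.array((62,168))/1.4,.044,s)*1000)
tp=get_image("top"); save(tp,'t14',(360,200,480,340),4)
for z in (.018,.044): print("expected rib px top",proj(tp,[.4206,-.3144,z]))
c,sn=np.cos(1.46+np.pi/2),np.sin(1.46+np.pi/2)
print("expected eyes px top",proj(tp,[[.4206+.1*c,-.3144+.1*sn,.018],[.4206-.1*c,-.3144-.1*sn,.018]]))
for m in masks_of(tp,"bar_grip"): print(m["p"],m["xy"],m["region"].sum())
E
```

```text
t 67.78 pos [592.1 -50.5 234.5] phi 1.338 tilt 4.43 q6 -1.54 w 40.6 F [ 0.4  0.5 -0.1]
toolz [-0.0754  0.017  -0.997 ]
shaker xy [-45.   25.4]
[array([ 324., -294.,   18.]), array([ 519.3, -320.9,   18. ])] len 0.19716443832898295 mid [ 421.61268019 -307.45263156   18.        ] ang -0.1371856276570351
rib [ 427.04126244 -298.17064834   44.        ]
expected rib px top [[407.27740958 275.0048672 ]]
expected rib px top [[410.41971758 275.66236055]]
expected eyes px top [[403.11298262 313.92662567]
 [411.37334564 236.72324156]]
0.87 [409.0, 273.7] 1235
```

View pics/t14.png

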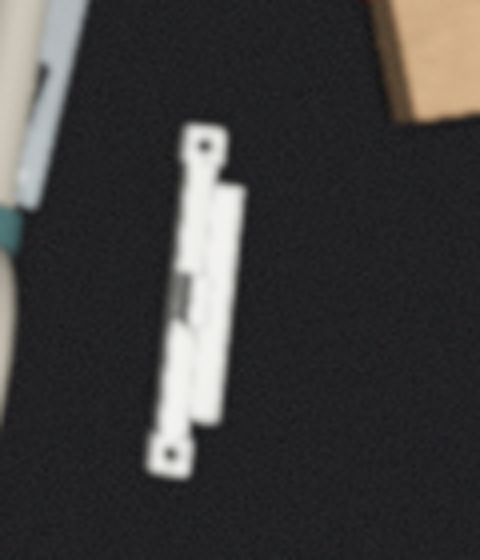

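The bar lies exactly where I set it down. I'll re-grip with the tool turned half round so the bar can be flipped end for end.

Call:
play_rows([
  {"fingers": -0.1, "dx": -4, "dy": -7, "dz": 0, "turn": -0.06},
  {"fingers": -0.1, "dx": -8, "dy": -12, "dz": 0, "turn": -0.12},
  {"fingers": -0.1, "dx": -8, "dy": -12, "dz": 0, "turn": -0.12},
  {"fingers": -0.1, "dx": -8, "dy": -12, "dz": 0, "turn": -0.12},
  {"fingers": -0.1, "dx": -8, "dy": -12, "dz": 0, "turn": -0.12},
  {"fingers": -0.1, "dx": -8, "dy": -12, "dz": 0, "turn": -0.12},
  {"fingers": -0.1, "dx": -8, "dy": -12, "dz": 0, "turn": -0.12},
  {"fingers": -0.1, "dx": -8, "dy": -12, "dz": 0, "turn": -0.12},
  {"fingers": -0.1, "dx": -8, "dy": -12, "dz": 0, "turn": -0.12},
  {"fingers": -0.1, "dx": -8, "dy": -12, "dz": 0, "turn": -0.12},
  {"fingers": -0.1, "dx": -8, "dy": -12, "dz": 0, "turn": -0.12},
  {"fingers": -0.1, "dx": -8, "dy": -12, "dz": 0, "turn": -0.12},
  {"fingers": -0.1, "dx": -8, "dy": -12, "dz": 0, "turn": -0.12},
  {"fingers": -0.1, "dx": -8, "dy": -12, "dz": 0, "turn": -0.12},
  {"fingers": -0.1, "dx": -8, "dy": -12, "dz": 0, "turn": -0.12},
  {"fingers": -0.1, "dx": -8, "dy": -12, "dz": 0, "turn": -0.12},
  {"fingers": -0.1, "dx": -8, "dy": -12, "dz": 0, "turn": -0.12},
  {"fingers": -0.1, "dx": -8, "dy": -12, "dz": 0, "turn": -0.12},
  {"fingers": -0.1, "dx": -8, "dy": -12, "dz": 0, "turn": -0.12},
  {"fingers": -0.1, "dx": -6, "dy": -10, "dz": 0, "turn": -0.12},
])

```text
clock: 69.6
position: [0.4281, -0.2833, 0.2101]
ee_rot: [-0.05, 0.853, -0.52, 0.014]
contact_force: [-0.2, -0.5, 0.4]
width: 0.0471
```

```bash
python3 -c "
from h import *
rep()"
```

```text
t 69.6 pos [ 428.1 -283.3  210.1] phi -1.093 tilt 5.99 q6 0.27 w 47.1 F [-0.2 -0.5  0.4]
toolz [ 0.076   0.0717 -0.9945]
shaker xy [-150.7 -239. ]
```

Call:
play_rows([
  {"fingers": -0.1, "dx": 0, "dy": 0, "dz": 0, "turn": -0.12},
  {"fingers": -0.1, "dx": 0, "dy": 0, "dz": 0, "turn": -0.12},
  {"fingers": -0.1, "dx": 0, "dy": 0, "dz": 0, "turn": -0.12},
  {"fingers": -0.1, "dx": 0, "dy": 0, "dz": 0, "turn": -0.1},
  {"fingers": -0.1, "dx": 0, "dy": 0, "dz": 0, "turn": -0.05},
  {"fingers": -0.1, "dx": 0, "dy": 0, "dz": 0, "turn": 0},
])

```text
clock: 70.1
position: [0.4249, -0.2837, 0.2038]
ee_rot: [0.045, -0.684, 0.727, -0.02]
contact_force: [0.2, 1.0, -0.9]
width: 0.047
```

Call:
play_rows([
  {"fingers": -0.1, "dx": 0, "dy": 0, "dz": -40, "turn": 0},
  {"fingers": -0.1, "dx": 0, "dy": 0, "dz": 6, "turn": 0},
  {"fingers": -0.1, "dx": 0, "dy": 0, "dz": 6, "turn": 0},
  {"fingers": -0.1, "dx": 0, "dy": 0, "dz": 6, "turn": 0},
  {"fingers": -0.1, "dx": 0, "dy": 0, "dz": 6, "turn": 0},
  {"fingers": -0.1, "dx": 0, "dy": 0, "dz": -40, "turn": 0},
  {"fingers": -0.1, "dx": 0, "dy": 0, "dz": 6, "turn": 0},
  {"fingers": -0.1, "dx": 0, "dy": 0, "dz": 6, "turn": 0},
  {"fingers": -0.1, "dx": 0, "dy": 0, "dz": 6, "turn": 0},
  {"fingers": -0.1, "dx": 0, "dy": 0, "dz": 6, "turn": 0},
  {"fingers": -0.1, "dx": 0, "dy": 0, "dz": -40, "turn": 0},
  {"fingers": -0.1, "dx": 0, "dy": 0, "dz": 6, "turn": 0},
  {"fingers": -0.1, "dx": 0, "dy": 0, "dz": 6, "turn": 0},
  {"fingers": -0.1, "dx": 0, "dy": 0, "dz": 6, "turn": 0},
  {"fingers": -0.1, "dx": 0, "dy": 0, "dz": 4, "turn": 0},
  {"fingers": -0.1, "dx": 0, "dy": 0, "dz": 2, "turn": 0},
  {"fingers": -0.1, "dx": 0, "dy": 0, "dz": 0, "turn": 0},
])

```text
clock: 71.52
position: [0.4403, -0.2965, 0.1896]
ee_rot: [0.047, -0.688, 0.723, -0.045]
contact_force: [0.8, -0.4, 0.4]
width: 0.0471
```

```bash
python3 -c "
from h import *
rep()"
```

```text
t 71.52 pos [ 440.3 -296.5  189.6] phi -1.621 tilt 7.46 q6 0.79 w 47.1 F [ 0.8 -0.4  0.4]
toolz [ 1.299e-01 -7.000e-04 -9.915e-01]
shaker xy [-135.8 -249. ]
```

Call:
play_rows([
  {"fingers": -0.1, "dx": 0, "dy": 0, "dz": 0, "turn": -0.1},
  {"fingers": -0.1, "dx": 0, "dy": 0, "dz": 0, "turn": -0.12},
  {"fingers": -0.1, "dx": 0, "dy": 0, "dz": 0, "turn": -0.12},
  {"fingers": -0.1, "dx": 0, "dy": 0, "dz": 0, "turn": -0.12},
  {"fingers": -0.1, "dx": 0, "dy": 0, "dz": 0, "turn": -0.08},
  {"fingers": -0.1, "dx": 0, "dy": 0, "dz": 0, "turn": 0},
  {"fingers": -0.1, "dx": 0, "dy": 0, "dz": 40, "turn": 0},
  {"fingers": -0.1, "dx": 0, "dy": 0, "dz": 40, "turn": 0},
  {"fingers": -0.1, "dx": 0, "dy": 0, "dz": -40, "turn": 0},
  {"fingers": -0.1, "dx": 0, "dy": 0, "dz": -40, "turn": 0},
  {"fingers": -0.1, "dx": 0, "dy": 0, "dz": 40, "turn": 0},
  {"fingers": -0.1, "dx": 0, "dy": 0, "dz": 40, "turn": 0},
  {"fingers": -0.1, "dx": 0, "dy": 0, "dz": -40, "turn": 0},
  {"fingers": -0.1, "dx": 0, "dy": 0, "dz": -40, "turn": 0},
  {"fingers": -0.1, "dx": 0, "dy": 0, "dz": 0, "turn": 0},
  {"fingers": -0.1, "dx": 0, "dy": 0, "dz": 0, "turn": 0},
])

```text
clock: 72.85
position: [0.4324, -0.2898, 0.1919]
ee_rot: [0.03, -0.469, 0.881, -0.05]
contact_force: [0.2, -0.2, 0.1]
width: 0.0468
```

```bash
python3 -c "
from h import *
rep()"
```

```text
t 72.85 pos [ 432.4 -289.8  191.9] phi -2.162 tilt 6.62 q6 1.41 w 46.8 F [ 0.2 -0.2  0.1]
toolz [ 0.0986 -0.0596 -0.9933]
shaker xy [-145.  -244.2]
```

Call:
play_rows([
  {"fingers": -0.1, "dx": 0, "dy": 0, "dz": 40, "turn": 0},
  {"fingers": -0.1, "dx": 0, "dy": 0, "dz": 40, "turn": 0},
  {"fingers": -0.1, "dx": 0, "dy": 0, "dz": -8, "turn": 0},
  {"fingers": -0.1, "dx": 0, "dy": 0, "dz": -10, "turn": 0},
  {"fingers": -0.1, "dx": 0, "dy": 0, "dz": -10, "turn": 0},
  {"fingers": -0.1, "dx": 0, "dy": 0, "dz": -10, "turn": 0},
  {"fingers": -0.1, "dx": 0, "dy": 0, "dz": -10, "turn": 0},
  {"fingers": -0.1, "dx": 0, "dy": 0, "dz": -10, "turn": 0},
  {"fingers": -0.1, "dx": 0, "dy": 0, "dz": -10, "turn": 0},
  {"fingers": -0.1, "dx": 0, "dy": 0, "dz": -6, "turn": 0},
  {"fingers": -0.1, "dx": 0, "dy": 0, "dz": -3, "turn": 0},
  {"fingers": -0.1, "dx": 0, "dy": 0, "dz": 0, "turn": 0},
])

```text
clock: 73.85
position: [0.4319, -0.2896, 0.1995]
ee_rot: [0.03, -0.473, 0.879, -0.051]
contact_force: [-0.3, 0.5, -0.7]
width: 0.0471
```

```bash
python3 -c "
from h import *
rep()"
```

```text
t 73.85 pos [ 431.9 -289.6  199.5] phi -2.154 tilt 6.76 q6 1.4 w 47.1 F [-0.3  0.5 -0.7]
toolz [ 0.101  -0.0604 -0.9931]
shaker xy [-145.5 -244.2]
```

Call:
play_rows([
  {"fingers": -0.1, "dx": 0, "dy": 0, "dz": 0, "turn": 0.12},
  {"fingers": -0.1, "dx": 0, "dy": 0, "dz": 0, "turn": 0.12},
  {"fingers": -0.1, "dx": 0, "dy": 0, "dz": 0, "turn": 0.12},
  {"fingers": -0.1, "dx": 0, "dy": 0, "dz": 0, "turn": 0.12},
  {"fingers": -0.1, "dx": 0, "dy": 0, "dz": 0, "turn": 0.12},
  {"fingers": -0.1, "dx": 0, "dy": 0, "dz": 0, "turn": 0.12},
  {"fingers": -0.1, "dx": 0, "dy": 0, "dz": 0, "turn": 0.12},
  {"fingers": -0.1, "dx": 0, "dy": 0, "dz": 0, "turn": 0.12},
  {"fingers": -0.1, "dx": 0, "dy": 0, "dz": 0, "turn": 0.12},
  {"fingers": -0.1, "dx": 0, "dy": 0, "dz": 0, "turn": 0.12},
  {"fingers": -0.1, "dx": 0, "dy": 0, "dz": 0, "turn": 0.12},
  {"fingers": -0.1, "dx": 0, "dy": 0, "dz": 0, "turn": 0.12},
  {"fingers": -0.1, "dx": 0, "dy": 0, "dz": 0, "turn": 0.12},
  {"fingers": -0.1, "dx": 0, "dy": 0, "dz": 0, "turn": 0.12},
  {"fingers": -0.1, "dx": 0, "dy": 0, "dz": 0, "turn": 0.12},
  {"fingers": -0.1, "dx": 0, "dy": 0, "dz": 0, "turn": 0.12},
  {"fingers": -0.1, "dx": 0, "dy": 0, "dz": 0, "turn": 0.12},
  {"fingers": -0.1, "dx": 0, "dy": 0, "dz": 0, "turn": 0.12},
  {"fingers": -0.1, "dx": 0, "dy": 0, "dz": 0, "turn": 0.12},
  {"fingers": -0.1, "dx": 0, "dy": 0, "dz": 0, "turn": 0.12},
])

```text
clock: 75.52
position: [0.4358, -0.2949, 0.2068]
ee_rot: [-0.058, 0.983, 0.171, -0.006]
contact_force: [-0.1, 0.1, 0.1]
width: 0.0472
```

Call:
play_rows([
  {"fingers": -0.1, "dx": 0, "dy": 0, "dz": 0, "turn": 0.12},
  {"fingers": -0.1, "dx": 0, "dy": 0, "dz": 0, "turn": 0.12},
  {"fingers": -0.1, "dx": 0, "dy": 0, "dz": 0, "turn": 0.12},
  {"fingers": -0.1, "dx": 0, "dy": 0, "dz": 0, "turn": 0.12},
  {"fingers": -0.1, "dx": 0, "dy": 0, "dz": 0, "turn": 0.08},
  {"fingers": -0.1, "dx": 0, "dy": 0, "dz": 0, "turn": 0},
])

```text
clock: 76.02
position: [0.4383, -0.2968, 0.2089]
ee_rot: [-0.052, 0.892, 0.449, -0.021]
contact_force: [-0.1, -1.3, -0.1]
width: 0.047
```

```bash
python3 -c "
from h import *
rep()"
```

```text
t 76.02 pos [ 438.3 -296.8  208.9] phi 0.933 tilt 6.37 q6 -1.66 w 47.0 F [-0.1 -1.3 -0.1]
toolz [-0.0832  0.0735 -0.9938]
shaker xy [-137.6 -249.8]
```

Call:
play_rows([
  {"fingers": -0.1, "dx": 0, "dy": 0, "dz": -40, "turn": 0},
  {"fingers": -0.1, "dx": 0, "dy": 0, "dz": 6, "turn": 0},
  {"fingers": -0.1, "dx": 0, "dy": 0, "dz": 6, "turn": 0},
  {"fingers": -0.1, "dx": 0, "dy": 0, "dz": 6, "turn": 0},
  {"fingers": -0.1, "dx": 0, "dy": 0, "dz": 6, "turn": 0},
  {"fingers": -0.1, "dx": 0, "dy": 0, "dz": -40, "turn": 0},
  {"fingers": -0.1, "dx": 0, "dy": 0, "dz": 6, "turn": 0},
  {"fingers": -0.1, "dx": 0, "dy": 0, "dz": 6, "turn": 0},
  {"fingers": -0.1, "dx": 0, "dy": 0, "dz": 6, "turn": 0},
  {"fingers": -0.1, "dx": 0, "dy": 0, "dz": 6, "turn": 0},
  {"fingers": -0.1, "dx": 0, "dy": 0, "dz": -40, "turn": 0},
  {"fingers": -0.1, "dx": 0, "dy": 0, "dz": 6, "turn": 0},
  {"fingers": -0.1, "dx": 0, "dy": 0, "dz": 6, "turn": 0},
  {"fingers": -0.1, "dx": 0, "dy": 0, "dz": 6, "turn": 0},
  {"fingers": -0.1, "dx": 0, "dy": 0, "dz": 6, "turn": 0},
  {"fingers": -0.1, "dx": 0, "dy": 0, "dz": -40, "turn": 0},
  {"fingers": -0.1, "dx": 0, "dy": 0, "dz": 6, "turn": 0},
  {"fingers": -0.1, "dx": 0, "dy": 0, "dz": 6, "turn": 0},
  {"fingers": -0.1, "dx": 0, "dy": 0, "dz": 6, "turn": 0},
  {"fingers": -0.1, "dx": 0, "dy": 0, "dz": 6, "turn": 0},
])

```text
clock: 77.68
position: [0.456, -0.3125, 0.1907]
ee_rot: [-0.021, 0.895, 0.446, -0.008]
contact_force: [0.2, -0.4, 0.4]
width: 0.047
```

```bash
python3 -c "
from h import *
rep()"
```

```text
t 77.68 pos [ 456.  -312.5  190.7] phi 0.924 tilt 2.61 q6 -1.65 w 47.0 F [ 0.2 -0.4  0.4]
toolz [-0.0336  0.0306 -0.999 ]
shaker xy [-116.8 -260.9]
```

Call:
play_rows([
  {"fingers": -0.1, "dx": 0, "dy": 0, "dz": -40, "turn": 0},
  {"fingers": -0.1, "dx": 0, "dy": 0, "dz": 6, "turn": 0},
  {"fingers": -0.1, "dx": 0, "dy": 0, "dz": 6, "turn": 0},
  {"fingers": -0.1, "dx": 0, "dy": 0, "dz": 6, "turn": 0},
  {"fingers": -0.1, "dx": 0, "dy": 0, "dz": 6, "turn": 0},
  {"fingers": -0.1, "dx": 0, "dy": 0, "dz": -40, "turn": 0},
  {"fingers": -0.1, "dx": 0, "dy": 0, "dz": 6, "turn": 0},
  {"fingers": -0.1, "dx": 0, "dy": 0, "dz": 6, "turn": 0},
  {"fingers": -0.1, "dx": 0, "dy": 0, "dz": 6, "turn": 0},
  {"fingers": -0.1, "dx": 0, "dy": 0, "dz": 6, "turn": 0},
  {"fingers": -0.1, "dx": 0, "dy": 0, "dz": 4, "turn": 0},
  {"fingers": -0.1, "dx": 0, "dy": 0, "dz": 0, "turn": 0},
])

```text
clock: 78.68
position: [0.4717, -0.326, 0.2006]
ee_rot: [0.006, 0.895, 0.446, 0.003]
contact_force: [-0.2, 0.1, 0.3]
width: 0.0472
```

```bash
python3 -c "
from h import *
rep()"
```

```text
t 78.68 pos [ 471.7 -326.   200.6] phi 0.924 tilt 0.71 q6 -1.65 w 47.2 F [-0.2  0.1  0.3]
toolz [ 0.0097 -0.0078 -0.9999]
shaker xy [ -98.4 -270.4]
```

Call:
play_rows([
  {"fingers": -0.1, "dx": -2, "dy": 0, "dz": 0, "turn": -0.12},
  {"fingers": -0.1, "dx": -2, "dy": 0, "dz": 0, "turn": -0.12},
  {"fingers": -0.1, "dx": -2, "dy": 0, "dz": 0, "turn": -0.12},
  {"fingers": -0.1, "dx": -2, "dy": 0, "dz": 0, "turn": -0.12},
  {"fingers": -0.1, "dx": -2, "dy": 0, "dz": 0, "turn": -0.12},
  {"fingers": -0.1, "dx": -2, "dy": 0, "dz": 0, "turn": -0.12},
  {"fingers": -0.1, "dx": -2, "dy": 0, "dz": 0, "turn": -0.12},
  {"fingers": -0.1, "dx": -2, "dy": 0, "dz": 0, "turn": -0.12},
  {"fingers": -0.1, "dx": -2, "dy": 0, "dz": 0, "turn": -0.12},
  {"fingers": -0.1, "dx": -2, "dy": 0, "dz": 0, "turn": -0.12},
  {"fingers": -0.1, "dx": -2, "dy": 0, "dz": 0, "turn": -0.12},
  {"fingers": -0.1, "dx": -2, "dy": 0, "dz": 0, "turn": -0.12},
  {"fingers": -0.1, "dx": -2, "dy": 0, "dz": 0, "turn": -0.12},
  {"fingers": -0.1, "dx": -2, "dy": 0, "dz": 0, "turn": -0.12},
  {"fingers": -0.1, "dx": -2, "dy": 0, "dz": 0, "turn": -0.12},
  {"fingers": -0.1, "dx": -2, "dy": 0, "dz": 0, "turn": -0.12},
  {"fingers": -0.1, "dx": -2, "dy": 0, "dz": 0, "turn": -0.12},
  {"fingers": -0.1, "dx": -2, "dy": 0, "dz": 0, "turn": -0.12},
  {"fingers": -0.1, "dx": -2, "dy": 0, "dz": 0, "turn": -0.12},
  {"fingers": -0.1, "dx": -2, "dy": 0, "dz": 0, "turn": -0.08},
])

```text
clock: 80.35
position: [0.4382, -0.3328, 0.2216]
ee_rot: [0.016, 0.72, -0.694, -0.001]
contact_force: [-0.5, 0.2, -0.4]
width: 0.0474
```

```bash
python3 -c "
from h import *
rep()"
```

```text
t 80.35 pos [ 438.2 -332.8  221.6] phi -1.534 tilt 1.89 q6 0.79 w 47.4 F [-0.5  0.2 -0.4]
toolz [-0.0245 -0.0219 -0.9995]
shaker xy [-129.5 -284.8]
```

Call:
play_rows([
  {"fingers": -0.1, "dx": -2, "dy": 2, "dz": -5, "turn": -0.05},
  {"fingers": -0.1, "dx": -3, "dy": 3, "dz": -10, "turn": -0.05},
  {"fingers": -0.1, "dx": -3, "dy": 3, "dz": -12, "turn": -0.03},
  {"fingers": -0.1, "dx": -3, "dy": 3, "dz": -12, "turn": 0},
  {"fingers": -0.1, "dx": -3, "dy": 3, "dz": -12, "turn": 0},
  {"fingers": -0.1, "dx": -2, "dy": 2, "dz": -12, "turn": 0},
  {"fingers": -0.1, "dx": -1, "dy": 1, "dz": -12, "turn": 0},
  {"fingers": -0.1, "dx": 0, "dy": 0, "dz": -12, "turn": 0},
  {"fingers": -0.1, "dx": 0, "dy": 0, "dz": -12, "turn": 0},
  {"fingers": -0.1, "dx": 0, "dy": 0, "dz": -12, "turn": 0},
  {"fingers": -0.1, "dx": 0, "dy": 0, "dz": -10, "turn": 0},
  {"fingers": -0.1, "dx": 0, "dy": 0, "dz": -5, "turn": 0},
  {"fingers": -0.1, "dx": 0, "dy": 0, "dz": 0, "turn": 0},
])

```text
clock: 81.43
position: [0.4261, -0.3208, 0.1023]
ee_rot: [-0.016, -0.669, 0.743, -0.009]
contact_force: [-0.3, -0.5, -0.3]
width: 0.047
```

```bash
python3 -c "
from h import *
rep()"
```

```text
t 81.43 pos [ 426.1 -320.8  102.3] phi -1.676 tilt 2.07 q6 0.94 w 47.0 F [-0.3 -0.5 -0.3]
toolz [-0.0109 -0.0344 -0.9993]
shaker xy [-144.  -275.9]
```

Call:
play_rows([
  {"fingers": -0.1, "dx": -2, "dy": 2, "dz": -4, "turn": 0},
  {"fingers": -0.1, "dx": -2, "dy": 2, "dz": -8, "turn": 0},
  {"fingers": -0.1, "dx": -1, "dy": 2, "dz": -8, "turn": 0},
  {"fingers": -0.1, "dx": 0, "dy": 0, "dz": -8, "turn": 0},
  {"fingers": -0.1, "dx": 0, "dy": 0, "dz": -8, "turn": 0},
  {"fingers": -0.1, "dx": 0, "dy": 0, "dz": -6, "turn": 0},
  {"fingers": -0.1, "dx": 0, "dy": 0, "dz": -4, "turn": 0},
  {"fingers": -0.1, "dx": 0, "dy": 0, "dz": 0, "turn": 0},
])

```text
clock: 82.1
position: [0.4214, -0.3149, 0.0535]
ee_rot: [-0.015, -0.669, 0.743, -0.011]
contact_force: [0.3, 0.9, 0.4]
width: 0.0472
```

```bash
python3 -c "
from h import *
rep()"
```

```text
t 82.1 pos [ 421.4 -314.9   53.5] phi -1.676 tilt 2.16 q6 0.95 w 47.2 F [0.3 0.9 0.4]
toolz [-0.0083 -0.0368 -0.9993]
shaker xy [-149.9 -271.3]
```

Call:
play_rows([
  {"fingers": -0.1, "dx": 0, "dy": 0, "dz": -4, "turn": -0.006},
  {"fingers": -0.1, "dx": 0, "dy": 0, "dz": -6, "turn": 0},
  {"fingers": -0.1, "dx": 0, "dy": 0, "dz": -4, "turn": 0},
  {"fingers": -0.1, "dx": 0, "dy": 0, "dz": -3, "turn": 0},
  {"fingers": -0.1, "dx": 0, "dy": 0, "dz": -1, "turn": 0},
  {"fingers": -0.1, "dx": 0, "dy": 0, "dz": 0, "turn": 0},
])

```text
clock: 82.6
position: [0.4219, -0.3155, 0.0336]
ee_rot: [-0.015, -0.666, 0.745, -0.011]
contact_force: [-0.2, 0.4, 0.3]
width: 0.0469
```

Call:
play_rows([
  {"fingers": 1, "dx": 0, "dy": 0, "dz": 0, "turn": 0},
  {"fingers": 1, "dx": 0, "dy": 0, "dz": 0, "turn": 0},
  {"fingers": 1, "dx": 0, "dy": 0, "dz": 0, "turn": 0},
  {"fingers": 1, "dx": 0, "dy": 0, "dz": 0, "turn": 0},
  {"fingers": 1, "dx": 0, "dy": 0, "dz": 0, "turn": 0},
  {"fingers": 1, "dx": 0, "dy": 0, "dz": 0, "turn": 0},
  {"fingers": 1, "dx": 0, "dy": 0, "dz": 0, "turn": 0},
], squeeze=70)

```text
clock: 83.18
position: [0.4222, -0.3156, 0.0341]
ee_rot: [-0.015, -0.666, 0.745, -0.012]
contact_force: [-0.2, 0.4, -0.4]
width: 0.0104
```

```bash
python3 -c "
from h import *
rep()"
```

```text
t 83.18 pos [ 422.2 -315.6   34.1] phi -1.682 tilt 2.21 q6 0.96 w 10.4 F [-0.2  0.4 -0.4]
toolz [-0.0073 -0.0379 -0.9993]
shaker xy [-149.  -271.8]
```

Call:
play_rows([
  {"fingers": 1, "dx": 0, "dy": 0, "dz": 4, "turn": 0},
  {"fingers": 1, "dx": 0, "dy": 0, "dz": 8, "turn": 0},
  {"fingers": 1, "dx": 0, "dy": 0, "dz": 12, "turn": 0},
  {"fingers": 1, "dx": 0, "dy": 0, "dz": 15, "turn": 0},
  {"fingers": 1, "dx": 0, "dy": 0, "dz": 15, "turn": 0},
  {"fingers": 1, "dx": 0, "dy": 0, "dz": 15, "turn": 0},
  {"fingers": 1, "dx": 0, "dy": 0, "dz": 15, "turn": 0},
  {"fingers": 1, "dx": 0, "dy": 0, "dz": 15, "turn": 0},
  {"fingers": 1, "dx": 0, "dy": 0, "dz": 15, "turn": 0},
  {"fingers": 1, "dx": 0, "dy": 0, "dz": 15, "turn": 0},
  {"fingers": 1, "dx": 0, "dy": 0, "dz": 15, "turn": 0},
  {"fingers": 1, "dx": 0, "dy": 0, "dz": 15, "turn": 0},
  {"fingers": 1, "dx": 0, "dy": 0, "dz": 10, "turn": 0},
  {"fingers": 1, "dx": 0, "dy": 0, "dz": 5, "turn": 0},
  {"fingers": 1, "dx": 0, "dy": 0, "dz": 0, "turn": 0},
])

```text
clock: 84.43
position: [0.4191, -0.3121, 0.2236]
ee_rot: [-0.015, -0.666, 0.745, -0.011]
contact_force: [-0.6, -0.7, -0.9]
width: 0.0106
```

```bash
python3 -c "
from h import *
rep()"
```

```text
t 84.43 pos [ 419.1 -312.1  223.6] phi -1.682 tilt 2.15 q6 0.94 w 10.6 F [-0.6 -0.7 -0.9]
toolz [-0.007  -0.0369 -0.9993]
shaker xy [-152.8 -269.1]
```

Call:
play_rows([
  {"fingers": 1, "dx": 5, "dy": 8, "dz": 0, "turn": 0.05},
  {"fingers": 1, "dx": 8, "dy": 14, "dz": 0, "turn": 0.08},
  {"fingers": 1, "dx": 9, "dy": 15, "dz": 0, "turn": 0.08},
  {"fingers": 1, "dx": 9, "dy": 15, "dz": 0, "turn": 0.08},
  {"fingers": 1, "dx": 9, "dy": 15, "dz": 0, "turn": 0.08},
  {"fingers": 1, "dx": 9, "dy": 15, "dz": 0, "turn": 0.08},
  {"fingers": 1, "dx": 9, "dy": 15, "dz": 0, "turn": 0.08},
  {"fingers": 1, "dx": 9, "dy": 15, "dz": 0, "turn": 0.08},
  {"fingers": 1, "dx": 9, "dy": 15, "dz": 0, "turn": 0.08},
  {"fingers": 1, "dx": 9, "dy": 15, "dz": 0, "turn": 0.08},
  {"fingers": 1, "dx": 9, "dy": 15, "dz": 0, "turn": 0.08},
  {"fingers": 1, "dx": 9, "dy": 15, "dz": 0, "turn": 0.08},
  {"fingers": 1, "dx": 9, "dy": 15, "dz": 0, "turn": 0.08},
  {"fingers": 1, "dx": 9, "dy": 15, "dz": 0, "turn": 0.08},
  {"fingers": 1, "dx": 9, "dy": 12, "dz": 0, "turn": 0.08},
  {"fingers": 1, "dx": 6, "dy": 9, "dz": 0, "turn": 0.08},
  {"fingers": 1, "dx": 4, "dy": 5, "dz": 0, "turn": 0.08},
  {"fingers": 1, "dx": 2, "dy": 2, "dz": 0, "turn": 0.04},
  {"fingers": 1, "dx": 0, "dy": 0, "dz": 0, "turn": 0},
])

```text
clock: 86.02
position: [0.5566, -0.0657, 0.2107]
ee_rot: [0.006, 0.993, -0.122, 0.006]
contact_force: [0.2, 0.2, -2.6]
width: 0.0107
```

```bash
python3 -c "
from h import *
rep()"
```

```text
t 86.02 pos [556.6 -65.7 210.7] phi -0.244 tilt 1.02 q6 0.01 w 10.7 F [ 0.2  0.2 -2.6]
toolz [ 0.0112 -0.0139 -0.9998]
shaker xy [-76.    2.4]
```

Call:
play_rows([
  {"fingers": 1, "dx": 4, "dy": 3, "dz": 0, "turn": 0.01},
  {"fingers": 1, "dx": 5, "dy": 4, "dz": -4, "turn": 0},
  {"fingers": 1, "dx": 5, "dy": 3, "dz": -8, "turn": 0},
  {"fingers": 1, "dx": 4, "dy": 2, "dz": -8, "turn": 0},
  {"fingers": 1, "dx": 2, "dy": 1, "dz": -8, "turn": 0},
  {"fingers": 1, "dx": 0, "dy": 0, "dz": -6, "turn": 0},
  {"fingers": 1, "dx": 0, "dy": 0, "dz": -3, "turn": 0},
  {"fingers": 1, "dx": 0, "dy": 0, "dz": 0, "turn": 0},
  {"fingers": 1, "dx": 0, "dy": 0, "dz": 0, "turn": 0},
])

```text
clock: 86.77
position: [0.5762, -0.0518, 0.1661]
ee_rot: [0.006, 0.993, -0.119, 0.003]
contact_force: [1.0, 0.1, -0.3]
width: 0.0104
```

```bash
python3 - <<'E'
from h import *
s=rep(); im=get_image('wrist'); save(im,'w15',(160,40,420,235),3)
print("pin tip px",proj(im,S(Q,[[-.06,.118,.101]]),s)[0], "collar",proj(im,S(Q,[[-.06,.118,.074]]),s)[0])
E
```

```text
t 86.77 pos [576.2 -51.8 166.1] phi -0.238 tilt 0.77 q6 0.04 w 10.4 F [ 1.   0.1 -0.3]
toolz [ 0.004  -0.0129 -0.9999]
shaker xy [-60.2  20.5]
pin tip px [274.56839896  80.97569971] collar [274.41964898  83.79206205]
```

View pics/w15.png

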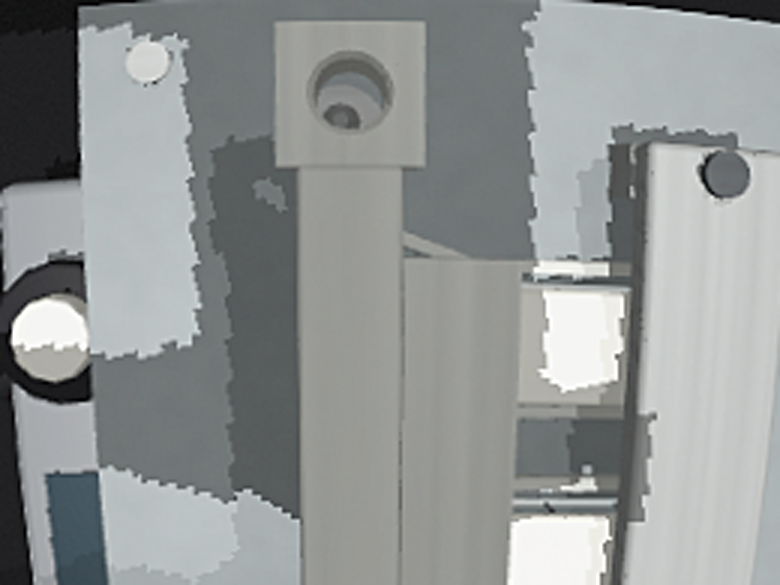

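Through the eye I can see the pin tip at crop (342,117); the eye's top rim is centred at (350,92). The lip now points towards the slides. Next, the remaining offset.

```bash
python3 - <<'E'
from h import *
s=rep(); im=get_image('wrist')
f=lambda c:np.array(c)/3+[160,40]
z=s["position"][2]-.0347
e=at_z(im,f((350,92)),z+.018,s); p=at_z(im,f((342,117)),.101,s)
print("eye",shk(e),"pin",shk(p))
e2=at_z(im,f((349,21)),z+.018,s);print("end edge",shk(e2))
E
```

```text
t 86.82 pos [576.2 -51.8 166.1] phi -0.238 tilt 0.77 q6 0.04 w 10.2 F [-0.1 -0.  -1.4]
toolz [ 0.004  -0.0129 -0.9999]
shaker xy [-60.2  20.5]
eye [-59.3 119.2] pin [-60.4 119.2]
end edge [-59.4 130.2]
```

Call:
play_rows([
  {"fingers": 1, "dx": -0.5, "dy": 0, "dz": -3, "turn": 0.004},
  {"fingers": 1, "dx": -0.5, "dy": 0, "dz": -5, "turn": 0},
  {"fingers": 1, "dx": 0, "dy": 0, "dz": -5, "turn": 0},
  {"fingers": 1, "dx": 0, "dy": 0, "dz": -3, "turn": 0},
  {"fingers": 1, "dx": 0, "dy": 0, "dz": -2, "turn": 0},
  {"fingers": 1, "dx": 0, "dy": 0, "dz": 0, "turn": 0},
])

```text
clock: 87.37
position: [0.5757, -0.0524, 0.1484]
ee_rot: [0.006, 0.993, -0.117, 0.005]
contact_force: [-0.0, 0.5, -1.9]
width: 0.0101
```

```bash
python3 - <<'E'
from h import *
s=rep()
E
```

```text
t 87.37 pos [575.7 -52.4 148.4] phi -0.234 tilt 0.91 q6 0.04 w 10.1 F [-0.   0.5 -1.9]
toolz [ 0.008  -0.0138 -0.9999]
shaker xy [-60.6  19.8]
```

Call:
play_rows([
  {"fingers": 1, "dx": -0.4, "dy": 0.8, "dz": -3, "turn": 0},
  {"fingers": 1, "dx": 0, "dy": 0, "dz": -4, "turn": 0},
  {"fingers": 1, "dx": 0, "dy": 0, "dz": -4, "turn": 0},
  {"fingers": 1, "dx": 0, "dy": 0, "dz": -4, "turn": 0},
  {"fingers": 1, "dx": 0, "dy": 0, "dz": -2, "turn": 0},
])

```text
clock: 87.78
position: [0.5756, -0.0515, 0.1302]
ee_rot: [0.006, 0.993, -0.117, 0.005]
contact_force: [-0.4, 0.1, -2.1]
width: 0.0106
```

```bash
python3 - <<'E'
from h import *
s=rep()
E
```

```text
t 87.78 pos [575.6 -51.5 130.2] phi -0.234 tilt 0.96 q6 0.04 w 10.6 F [-0.4  0.1 -2.1]
toolz [ 0.0092 -0.014  -0.9999]
shaker xy [-60.8  20.7]
```

Call:
play_rows([
  {"fingers": 1, "dx": 0, "dy": 0, "dz": -3, "turn": 0},
  {"fingers": 1, "dx": 0, "dy": 0, "dz": -3, "turn": 0},
  {"fingers": 1, "dx": 0, "dy": 0, "dz": -2, "turn": 0},
])

```text
clock: 88.03
position: [0.5755, -0.0515, 0.121]
ee_rot: [0.006, 0.993, -0.117, 0.005]
contact_force: [-0.9, 0.8, -1.4]
width: 0.0104
```

```bash
python3 - <<'E'
from h import *
s=rep()
E
```

```text
t 88.03 pos [575.5 -51.5 121. ] phi -0.234 tilt 0.94 q6 0.04 w 10.4 F [-0.9  0.8 -1.4]
toolz [ 0.0087 -0.0139 -0.9999]
shaker xy [-60.9  20.7]
```

Call:
play_rows([
  {"fingers": 1, "dx": 0, "dy": 0, "dz": -3, "turn": 0},
  {"fingers": 1, "dx": 0, "dy": 0, "dz": -3, "turn": 0},
  {"fingers": 1, "dx": 0, "dy": 0, "dz": -2, "turn": 0},
])

```text
clock: 88.28
position: [0.5756, -0.0515, 0.1121]
ee_rot: [0.006, 0.993, -0.117, 0.005]
contact_force: [-0.3, -0.7, -2.1]
width: 0.0108
```

```bash
python3 - <<'E'
from h import *
s=rep()
E
```

```text
t 88.28 pos [575.6 -51.5 112.1] phi -0.234 tilt 0.95 q6 0.04 w 10.8 F [-0.3 -0.7 -2.1]
toolz [ 0.0088 -0.014  -0.9999]
shaker xy [-60.8  20.7]
```

Call:
play_rows([
  {"fingers": 1, "dx": 0, "dy": 0, "dz": -2, "turn": 0},
  {"fingers": 1, "dx": 0, "dy": 0, "dz": -1, "turn": 0},
  {"fingers": 1, "dx": 0, "dy": 0, "dz": -1, "turn": 0},
])

```text
clock: 88.53
position: [0.5756, -0.0517, 0.1077]
ee_rot: [0.007, 0.993, -0.117, 0.005]
contact_force: [-1.4, -0.1, 10.1]
width: 0.0103
```

```bash
python3 - <<'E'
from h import *
s=rep()
E
```

```text
t 88.53 pos [575.6 -51.7 107.7] phi -0.234 tilt 0.95 q6 0.04 w 10.3 F [-1.4 -0.1 10.1]
toolz [ 0.0086 -0.0143 -0.9999]
shaker xy [-60.8  20.5]
```

Call:
play_rows([
  {"fingers": -0.1, "dx": 0, "dy": 0, "dz": 0, "turn": 0},
  {"fingers": -0.1, "dx": 0, "dy": 0, "dz": 0, "turn": 0},
  {"fingers": -0.1, "dx": 0, "dy": 0, "dz": 0, "turn": 0},
  {"fingers": -0.1, "dx": 0, "dy": 0, "dz": 5, "turn": 0},
  {"fingers": -0.1, "dx": 0, "dy": 0, "dz": 10, "turn": 0},
  {"fingers": -0.1, "dx": 0, "dy": 0, "dz": 15, "turn": 0},
  {"fingers": -0.1, "dx": 0, "dy": 0, "dz": 15, "turn": 0},
  {"fingers": -0.1, "dx": 0, "dy": 0, "dz": 15, "turn": 0},
  {"fingers": -0.1, "dx": 0, "dy": 0, "dz": 15, "turn": 0},
  {"fingers": -0.1, "dx": 0, "dy": 0, "dz": 10, "turn": 0},
  {"fingers": -0.1, "dx": 0, "dy": 0, "dz": 5, "turn": 0},
  {"fingers": -0.1, "dx": 0, "dy": 0, "dz": 0, "turn": 0},
])

```text
clock: 89.53
position: [0.5772, -0.0517, 0.2097]
ee_rot: [0.007, 0.993, -0.117, 0.009]
contact_force: [0.7, -0.2, -0.6]
width: 0.0471
```

```bash
python3 - <<'E'
from h import *
s=rep(); im=get_image('wrist'); save(im,'w16',scale=1.4)
E
```

```text
t 89.53 pos [577.2 -51.7 209.7] phi -0.234 tilt 1.32 q6 0.04 w 47.1 F [ 0.7 -0.2 -0.6]
toolz [ 0.0169 -0.0156 -0.9997]
shaker xy [-59.2  20.8]
```

View pics/w16.png

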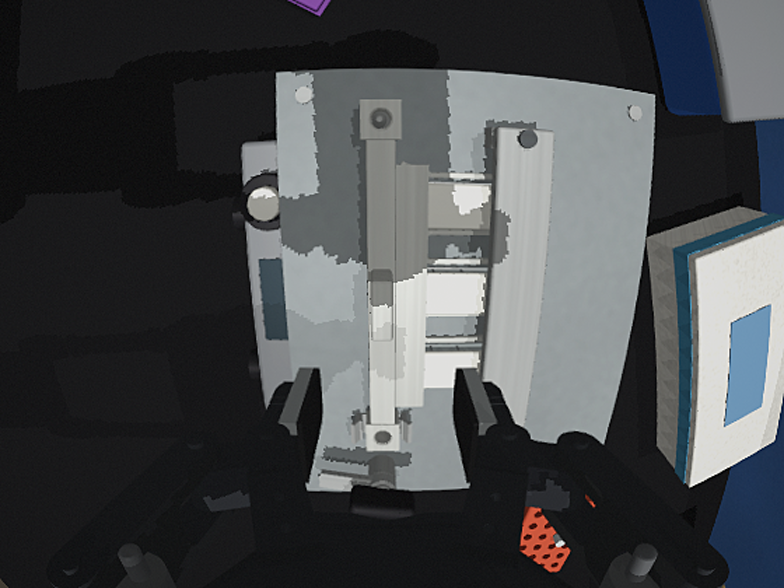

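Call:
play_rows([
  {"fingers": -0.1, "dx": -1, "dy": -5, "dz": 0, "turn": 0.05},
  {"fingers": -0.1, "dx": -2, "dy": -9, "dz": 0, "turn": 0.1},
  {"fingers": -0.1, "dx": -2, "dy": -10, "dz": 0, "turn": 0.1},
  {"fingers": -0.1, "dx": -2, "dy": -10, "dz": 0, "turn": 0.1},
  {"fingers": -0.1, "dx": -2, "dy": -10, "dz": 0, "turn": 0.1},
  {"fingers": -0.1, "dx": -2, "dy": -10, "dz": 0, "turn": 0.1},
  {"fingers": -0.1, "dx": -2, "dy": -10, "dz": 0, "turn": 0.1},
  {"fingers": -0.1, "dx": -2, "dy": -10, "dz": 0, "turn": 0.1},
  {"fingers": -0.1, "dx": -2, "dy": -10, "dz": 0, "turn": 0.1},
  {"fingers": -0.1, "dx": -2, "dy": -10, "dz": 0, "turn": 0.1},
  {"fingers": -0.1, "dx": -2, "dy": -10, "dz": 0, "turn": 0.1},
  {"fingers": -0.1, "dx": -2, "dy": -10, "dz": 0, "turn": 0.1},
  {"fingers": -0.1, "dx": -3, "dy": -10, "dz": 0, "turn": 0.1},
  {"fingers": -0.1, "dx": -2, "dy": -5, "dz": 0, "turn": 0.1},
  {"fingers": -0.1, "dx": 0, "dy": -2, "dz": 0, "turn": 0.05},
  {"fingers": -0.1, "dx": 0, "dy": 0, "dz": 0, "turn": 0},
])

```text
clock: 90.92
position: [0.5394, -0.1854, 0.1964]
ee_rot: [-0.006, 0.814, 0.581, 0.0]
contact_force: [0.4, 0.7, 0.3]
width: 0.0469
```

```bash
python3 -c "
from h import *
rep()"
```

```text
t 90.92 pos [ 539.4 -185.4  196.4] phi 1.239 tilt 0.74 q6 -1.7 w 46.9 F [0.4 0.7 0.3]
toolz [-0.0071  0.0108 -0.9999]
shaker xy [ -65.  -117.9]
```

The view confirms the refit: pin through the eye at (380,118), the other end in the cradle at (380,437), lip over all three slides. Now the knob.

Call:
play_rows([
  {"fingers": -0.1, "dx": 1, "dy": -2, "dz": -4, "turn": -0.02},
  {"fingers": -0.1, "dx": 1, "dy": -2, "dz": -8, "turn": -0.02},
  {"fingers": -0.1, "dx": 1, "dy": -1, "dz": -8, "turn": 0},
  {"fingers": -0.1, "dx": 0, "dy": 0, "dz": -8, "turn": 0},
  {"fingers": -0.1, "dx": 0, "dy": 0, "dz": -8, "turn": 0},
  {"fingers": -0.1, "dx": 0, "dy": 0, "dz": -6, "turn": 0},
  {"fingers": -0.1, "dx": 0, "dy": 0, "dz": -3, "turn": 0},
  {"fingers": -0.1, "dx": 0, "dy": 0, "dz": 0, "turn": 0},
])

```text
clock: 91.58
position: [0.5409, -0.1887, 0.1432]
ee_rot: [-0.01, 0.828, 0.561, -0.001]
contact_force: [-0.8, -0.1, 0.6]
width: 0.0472
```

```bash
python3 -c "
from h import *
rep()"
```

```text
t 91.58 pos [ 540.9 -188.7  143.2] phi 1.19 tilt 1.11 q6 -1.66 w 47.2 F [-0.8 -0.1  0.6]
toolz [-0.0126  0.0147 -0.9998]
shaker xy [ -62.8 -120.9]
```

Call:
play_rows([
  {"fingers": -0.1, "dx": 1, "dy": -1, "dz": -4, "turn": 0.01},
  {"fingers": -0.1, "dx": 1, "dy": -1, "dz": -5, "turn": 0},
  {"fingers": -0.1, "dx": 0, "dy": 0, "dz": -5, "turn": 0},
  {"fingers": -0.1, "dx": 0, "dy": 0, "dz": -4, "turn": 0},
  {"fingers": -0.1, "dx": 0, "dy": 0, "dz": -3, "turn": 0},
  {"fingers": -0.1, "dx": 0, "dy": 0, "dz": -1, "turn": 0},
  {"fingers": -0.1, "dx": 0, "dy": 0, "dz": 0, "turn": 0},
])

```text
clock: 92.17
position: [0.5438, -0.1911, 0.1194]
ee_rot: [-0.009, 0.825, 0.565, -0.001]
contact_force: [-0.1, 0.3, -0.2]
width: 0.0467
```

Call:
play_rows([
  {"fingers": 1, "dx": 0, "dy": 0, "dz": 0, "turn": 0},
  {"fingers": 1, "dx": 0, "dy": 0, "dz": 0, "turn": 0},
  {"fingers": 1, "dx": 0, "dy": 0, "dz": 0, "turn": 0},
  {"fingers": 1, "dx": 0, "dy": 0, "dz": 0, "turn": 0},
  {"fingers": 1, "dx": 0, "dy": 0, "dz": 0, "turn": 0},
  {"fingers": 1, "dx": 0, "dy": 0, "dz": 0, "turn": 0},
], squeeze=30)

```text
clock: 92.67
position: [0.544, -0.1909, 0.1198]
ee_rot: [-0.009, 0.826, 0.564, -0.0]
contact_force: [-0.3, 0.5, -1.1]
width: 0.0115
```

```bash
python3 -c "
from h import *
rep()"
```

```text
t 92.67 pos [ 544.  -190.9  119.8] phi 1.199 tilt 1.01 q6 -1.67 w 11.5 F [-0.3  0.5 -1.1]
toolz [-0.0101  0.0144 -0.9998]
shaker xy [ -59.3 -122.2]
```

Call:
play_rows([
  {"fingers": 1, "dx": 0, "dy": 0, "dz": 0, "turn": -0.05},
  {"fingers": 1, "dx": 0, "dy": 0, "dz": 0, "turn": -0.1},
  {"fingers": 1, "dx": 0, "dy": 0, "dz": 0, "turn": -0.1},
  {"fingers": 1, "dx": 0, "dy": 0, "dz": 0, "turn": -0.1},
  {"fingers": 1, "dx": 0, "dy": 0, "dz": 0, "turn": -0.1},
  {"fingers": 1, "dx": 0, "dy": 0, "dz": 0, "turn": -0.1},
  {"fingers": 1, "dx": 0, "dy": 0, "dz": 0, "turn": -0.1},
])

```text
clock: 93.25
position: [0.5433, -0.1917, 0.1198]
ee_rot: [-0.008, 0.966, 0.26, 0.001]
contact_force: [-0.6, 0.5, -0.2]
width: 0.0112
```

```bash
python3 -c "
from h import *
s=rep();print(s['moment'])"
```

```text
t 93.25 pos [ 543.3 -191.7  119.8] phi 0.526 tilt 0.89 q6 -1.0 w 11.2 F [-0.6  0.5 -0.2]
toolz [-0.0018  0.0155 -0.9999]
shaker xy [ -59.9 -123.2]
[-0.00664141  0.05547712  0.01651681]
```

Call:
play_rows([
  {"fingers": 1, "dx": 0, "dy": 0, "dz": 0, "turn": -0.1},
  {"fingers": 1, "dx": 0, "dy": 0, "dz": 0, "turn": -0.1},
  {"fingers": 1, "dx": 0, "dy": 0, "dz": 0, "turn": -0.1},
  {"fingers": 1, "dx": 0, "dy": 0, "dz": 0, "turn": -0.1},
  {"fingers": 1, "dx": 0, "dy": 0, "dz": 0, "turn": -0.1},
  {"fingers": 1, "dx": 0, "dy": 0, "dz": 0, "turn": -0.08},
  {"fingers": 1, "dx": 0, "dy": 0, "dz": 0, "turn": -0.05},
])

```text
clock: 93.83
position: [0.5421, -0.1919, 0.1198]
ee_rot: [-0.007, 0.998, -0.066, 0.002]
contact_force: [0.2, 0.3, -1.1]
width: 0.0114
```

```bash
python3 -c "
from h import *
s=rep();print(s['moment'])"
```

```text
t 93.83 pos [ 542.1 -191.9  119.8] phi -0.132 tilt 0.8 q6 -0.35 w 11.4 F [ 0.2  0.3 -1.1]
toolz [ 0.0052  0.0129 -0.9999]
shaker xy [ -60.9 -123.6]
[-0.04894388 -0.01840002  0.09289676]
```

Call:
play_rows([
  {"fingers": 1, "dx": 0, "dy": 0, "dz": 0, "turn": -0.04},
  {"fingers": 1, "dx": 0, "dy": 0, "dz": 0, "turn": -0.04},
  {"fingers": 1, "dx": 0, "dy": 0, "dz": 0, "turn": -0.03},
])

```text
clock: 94.08
position: [0.542, -0.1919, 0.1198]
ee_rot: [-0.006, 0.992, -0.122, 0.002]
contact_force: [0.7, -0.7, -1.0]
width: 0.0113
```

```bash
python3 -c "
from h import *
s=rep();print(s['moment'])"
```

```text
t 94.08 pos [ 542.  -191.9  119.8] phi -0.245 tilt 0.75 q6 -0.23 w 11.3 F [ 0.7 -0.7 -1. ]
toolz [ 0.0062  0.0116 -0.9999]
shaker xy [ -61.1 -123.7]
[-0.03106246 -0.01981939  0.38270015]
```

Call:
play_rows([
  {"fingers": 1, "dx": 0, "dy": 0, "dz": 0, "turn": -0.04},
  {"fingers": 1, "dx": 0, "dy": 0, "dz": 0, "turn": -0.03},
  {"fingers": -0.1, "dx": 0, "dy": 0, "dz": 0, "turn": 0},
  {"fingers": -0.1, "dx": 0, "dy": 0, "dz": 0, "turn": 0},
  {"fingers": -0.1, "dx": 0, "dy": 0, "dz": 0, "turn": 0},
  {"fingers": -0.1, "dx": 0, "dy": 0, "dz": 5, "turn": 0},
  {"fingers": -0.1, "dx": 0, "dy": 0, "dz": 10, "turn": 0},
  {"fingers": -0.1, "dx": 0, "dy": 0, "dz": 15, "turn": 0},
  {"fingers": -0.1, "dx": 0, "dy": 0, "dz": 15, "turn": 0},
  {"fingers": -0.1, "dx": 0, "dy": 0, "dz": 15, "turn": 0},
  {"fingers": -0.1, "dx": 0, "dy": 0, "dz": 15, "turn": 0},
  {"fingers": -0.1, "dx": 0, "dy": 0, "dz": 8, "turn": 0},
  {"fingers": -0.1, "dx": 0, "dy": 0, "dz": 4, "turn": 0},
  {"fingers": -0.1, "dx": 0, "dy": 0, "dz": 0, "turn": 0},
])

```text
clock: 95.25
position: [0.542, -0.1929, 0.217]
ee_rot: [-0.004, 0.988, -0.154, 0.004]
contact_force: [1.0, 0.6, -0.6]
width: 0.0471
```

Call:
play_rows([
  {"fingers": 1, "dx": -1, "dy": 5, "dz": 0, "turn": 0.05},
  {"fingers": 1, "dx": -2, "dy": 10, "dz": 0, "turn": 0.1},
  {"fingers": 1, "dx": -2, "dy": 12, "dz": 0, "turn": 0.1},
  {"fingers": 1, "dx": -2, "dy": 12, "dz": 0, "turn": 0.1},
  {"fingers": 1, "dx": -2, "dy": 12, "dz": 0, "turn": 0.1},
  {"fingers": 1, "dx": -2, "dy": 12, "dz": 0, "turn": 0.1},
  {"fingers": 1, "dx": -2, "dy": 12, "dz": 0, "turn": 0.1},
  {"fingers": 1, "dx": -2, "dy": 12, "dz": 0, "turn": 0.1},
  {"fingers": 1, "dx": -2, "dy": 12, "dz": 0, "turn": 0.1},
  {"fingers": 1, "dx": -2, "dy": 12, "dz": 0, "turn": 0.1},
  {"fingers": 1, "dx": -2, "dy": 12, "dz": 0, "turn": 0.1},
  {"fingers": 1, "dx": -2, "dy": 12, "dz": 0, "turn": 0.1},
  {"fingers": 1, "dx": -2, "dy": 12, "dz": 0, "turn": 0.1},
  {"fingers": 1, "dx": -2, "dy": 12, "dz": 0, "turn": 0.1},
  {"fingers": 1, "dx": -2, "dy": 12, "dz": 0, "turn": 0.1},
  {"fingers": 1, "dx": -1, "dy": 12, "dz": 0, "turn": 0.1},
  {"fingers": 1, "dx": 0, "dy": 8, "dz": 0, "turn": 0.05},
  {"fingers": 1, "dx": 0, "dy": 4, "dz": 0, "turn": 0},
  {"fingers": 1, "dx": 0, "dy": 0, "dz": 0, "turn": 0},
])

```text
clock: 96.83
position: [0.5012, 0.0118, 0.2039]
ee_rot: [-0.011, 0.774, 0.633, -0.011]
contact_force: [0.1, 0.3, -1.3]
width: -0.0001
```

```bash
python3 - <<'E'
from h import *
s=rep(); im=get_image('wrist'); p=im["pixels"][:,:,::-1].copy()
print((proj(im,S(Q,[[-.132,.07,.06],[-.132,.07,.07]]),s)*1.4).round())
for m in masks_of(im,"start_top"): print(m["p"],np.array(m["xy"])*1.4,[shk(at_z(im,m["xy"],z,s)) for z in (.05,.06,.07)])
tp=get_image("top"); a=cv2.resize(p,(560,420)); b=cv2.resize(tp["pixels"][120:270,240:440,::-1],(560,420),interpolation=cv2.INTER_CUBIC)
cv2.imwrite("pics/x17.png",cv2.resize(np.hstack([a,b]),(800,300),interpolation=cv2.INTER_AREA))
print([shk(at_z(tp,(281.5,234),z)) for z in (.05,.06,.07)])
for m in masks_of(tp,"start_top"): print(m["p"],m["xy"])
E
```

```text
t 96.83 pos [501.2  11.8 203.9] phi 1.37 tilt 1.75 q6 -1.49 w -0.1 F [ 0.1  0.3 -1.3]
toolz [-0.0303  0.0033 -0.9995]
shaker xy [-147.9   65. ]
[[394. 311.]
 [394. 316.]]
0.7 [394.8  307.44] [array([-131.2,   70.8]), array([-134.4,   70.6]), array([-137.7,   70.3])]
[array([-132.3,   70.5]), array([-132.6,   70.3]), array([-133. ,   70.1])]
0.44 [338.8, 215.9]
0.36 [364.0, 225.4]
```

View pics/x17.png

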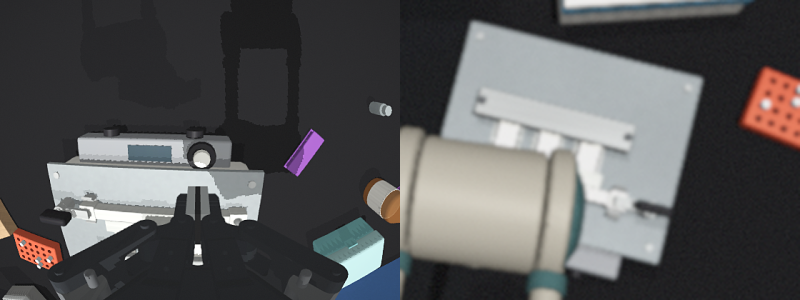

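The left half shows the knob handle in line with the bar and the tab over its end. The button is at about (201,158), below the closed fingers. Descending to it.

Call:
play_rows([
  {"fingers": 1, "dx": 2, "dy": 0, "dz": -5, "turn": -0.03},
  {"fingers": 1, "dx": 3, "dy": 1, "dz": -10, "turn": 0},
  {"fingers": 1, "dx": 3, "dy": 1, "dz": -10, "turn": 0},
  {"fingers": 1, "dx": 2, "dy": 0, "dz": -10, "turn": 0},
  {"fingers": 1, "dx": 1, "dy": 0, "dz": -10, "turn": 0},
  {"fingers": 1, "dx": 0, "dy": 0, "dz": -10, "turn": 0},
  {"fingers": 1, "dx": 0, "dy": 0, "dz": -10, "turn": 0},
  {"fingers": 1, "dx": 0, "dy": 0, "dz": -10, "turn": 0},
  {"fingers": 1, "dx": 0, "dy": 0, "dz": -8, "turn": 0},
  {"fingers": 1, "dx": 0, "dy": 0, "dz": -5, "turn": 0},
  {"fingers": 1, "dx": 0, "dy": 0, "dz": -2, "turn": 0},
  {"fingers": 1, "dx": 0, "dy": 0, "dz": 0, "turn": 0},
])

```text
clock: 98.03
position: [0.5131, 0.0094, 0.1026]
ee_rot: [-0.012, 0.785, 0.619, -0.012]
contact_force: [-0.3, -0.3, 0.4]
width: 0.0002
```

```bash
python3 -c "
from h import *
s=rep()"
```

```text
t 98.03 pos [513.1   9.4 102.6] phi 1.335 tilt 1.97 q6 -1.45 w 0.2 F [-0.3 -0.3  0.4]
toolz [-0.0342  0.0031 -0.9994]
shaker xy [-135.8   65.5]
```

Call:
play_rows([
  {"fingers": 1, "dx": 0, "dy": 2, "dz": -5, "turn": 0},
  {"fingers": 1, "dx": 0, "dy": 2, "dz": -6, "turn": 0},
  {"fingers": 1, "dx": 0, "dy": 0, "dz": -6, "turn": 0},
  {"fingers": 1, "dx": 0, "dy": 0, "dz": -4, "turn": 0},
  {"fingers": 1, "dx": 0, "dy": 0, "dz": -2, "turn": 0},
])

```text
clock: 98.45
position: [0.5146, 0.0139, 0.0789]
ee_rot: [-0.01, 0.785, 0.619, -0.011]
contact_force: [-0.2, 0.3, 0.5]
width: -0.0003
```

```bash
python3 -c "
from h import *
s=rep()"
```

```text
t 98.45 pos [514.6  13.9  78.9] phi 1.335 tilt 1.73 q6 -1.44 w -0.3 F [-0.2  0.3  0.5]
toolz [-0.0301  0.0027 -0.9995]
shaker xy [-135.3   70.2]
```

Call:
play_rows([
  {"fingers": 1, "dx": 0, "dy": 0, "dz": -3, "turn": 0},
  {"fingers": 1, "dx": 0, "dy": 0, "dz": -3, "turn": 0},
  {"fingers": 1, "dx": 0, "dy": 0, "dz": -2, "turn": 0},
])

```text
clock: 98.7
position: [0.5148, 0.0139, 0.0709]
ee_rot: [-0.01, 0.785, 0.619, -0.011]
contact_force: [-2.5, -1.0, 14.3]
width: 0.0001
```

```bash
python3 -c "
from h import *
s=rep()"
```

```text
t 98.7 pos [514.8  13.9  70.9] phi 1.335 tilt 1.7 q6 -1.44 w 0.1 F [-2.5 -1.  14.3]
toolz [-0.0296  0.0025 -0.9996]
shaker xy [-135.1   70.2]
```

Call:
play_rows([
  {"fingers": 1, "dx": 0, "dy": 0, "dz": 2, "turn": 0},
  {"fingers": 1, "dx": 0, "dy": 0, "dz": 0, "turn": 0},
])

```text
clock: 98.87
position: [0.5147, 0.0139, 0.0733]
ee_rot: [-0.01, 0.785, 0.619, -0.011]
contact_force: [-0.3, -0.5, 3.9]
width: 0.0002
```

```bash
python3 -c "
from h import *
s=rep()"
```

```text
t 98.87 pos [514.7  13.9  73.3] phi 1.335 tilt 1.7 q6 -1.44 w 0.2 F [-0.3 -0.5  3.9]
toolz [-0.0296  0.0026 -0.9996]
shaker xy [-135.2   70.2]
```

Call:
play_rows([
  {"fingers": 1, "dx": 0, "dy": 0, "dz": 2, "turn": 0},
  {"fingers": 1, "dx": 0, "dy": 0, "dz": 0, "turn": 0},
])

```text
clock: 99.03
position: [0.5148, 0.0139, 0.0757]
ee_rot: [-0.01, 0.785, 0.619, -0.011]
contact_force: [-0.0, -0.4, 1.8]
width: -0.0003
```

```bash
python3 -c "
from h import *
s=rep()"
```

```text
t 99.03 pos [514.8  13.9  75.7] phi 1.335 tilt 1.67 q6 -1.44 w -0.3 F [-0.  -0.4  1.8]
toolz [-0.0291  0.0026 -0.9996]
shaker xy [-135.1   70.2]
```

Call:
play_rows([
  {"fingers": 1, "dx": 0, "dy": 0, "dz": -3, "turn": 0},
  {"fingers": 1, "dx": 0, "dy": 0, "dz": -2, "turn": 0},
  {"fingers": 1, "dx": 0, "dy": 0, "dz": -2, "turn": 0},
])

```text
clock: 99.28
position: [0.5151, 0.0139, 0.0705]
ee_rot: [-0.01, 0.785, 0.619, -0.01]
contact_force: [-6.8, 1.1, 31.5]
width: -0.0002
```

```bash
python3 -c "
from h import *
s=rep()"
```

```text
t 99.28 pos [515.1  13.9  70.5] phi 1.335 tilt 1.61 q6 -1.44 w -0.2 F [-6.8  1.1 31.5]
toolz [-0.0279  0.0025 -0.9996]
shaker xy [-134.8   70.3]
```

The force rose like a spring (1.8 N, then 3.9 N) to a hard stop after about 6 mm, so the button is fully pressed. Retreating.

Call:
play_rows([
  {"fingers": 1, "dx": 0, "dy": 0, "dz": 5, "turn": 0},
  {"fingers": 1, "dx": 0, "dy": 0, "dz": 15, "turn": 0},
  {"fingers": 1, "dx": 0, "dy": 0, "dz": 25, "turn": 0},
  {"fingers": 1, "dx": 0, "dy": 0, "dz": 25, "turn": 0},
  {"fingers": 1, "dx": 0, "dy": 0, "dz": 25, "turn": 0},
  {"fingers": 1, "dx": 0, "dy": 0, "dz": 25, "turn": 0},
  {"fingers": 1, "dx": -10, "dy": 0, "dz": 25, "turn": 0},
  {"fingers": 1, "dx": -20, "dy": 0, "dz": 15, "turn": 0},
  {"fingers": 1, "dx": -20, "dy": 0, "dz": 10, "turn": 0},
  {"fingers": 1, "dx": -20, "dy": 0, "dz": 0, "turn": 0},
  {"fingers": 1, "dx": -20, "dy": 0, "dz": 0, "turn": 0},
  {"fingers": 1, "dx": -10, "dy": 0, "dz": 0, "turn": 0},
  {"fingers": 1, "dx": -5, "dy": 0, "dz": 0, "turn": 0},
  {"fingers": 1, "dx": 0, "dy": 0, "dz": 0, "turn": 0},
  {"fingers": 1, "dx": 0, "dy": 0, "dz": 0, "turn": 0},
])

```text
clock: 100.53
position: [0.4084, 0.0132, 0.2424]
ee_rot: [-0.008, 0.785, 0.619, -0.009]
contact_force: [-0.8, -0.1, 0.7]
width: 0.0001
```

```bash
python3 - <<'E'
from h import *
s=rep(); im=get_image('wrist'); sc=get_image("scene")
for m in masks_of(sc,"clamp_grip"): print("clamp scene",m["p"],m["xy"])
print("pred locked handle scene",proj(sc,S(Q,[[-.06,-.122,.1255],[-.06,-.1,.1255],[-.06,-.144,.1255]])).round(1))
p=sc["pixels"].astype(int); 
# dark handle pixels near predicted
c=proj(sc,S(Q,[[-.06,-.122,.1135]]))[0].astype(int); w=p[c[1]-14:c[1]+15,c[0]-18:c[0]+19].max(2)<60
ys,xs=np.nonzero(w); pts=np.c_[xs+c[0]-18,ys+c[1]-14].astype(np.float32); print("dark rect",cv2.minAreaRect(pts),len(pts))
for l in ("bar_grip","slide1_mid","tuberack","reagent"):
    for m in masks_of(sc,l)[:4]: print(l,round(m["p"],2),np.round(m["xy"]))
print("pred rib scene",proj(sc,S(Q,[[-.06,.018,.105]])), "slides", proj(sc,S(Q,[[-.02,y,.086] for y in(.07,.018,-.034)])).round())
E
```

```text
t 100.53 pos [408.4  13.2 242.4] phi 1.335 tilt 1.43 q6 -1.47 w 0.1 F [-0.8 -0.1  0.7]
toolz [-0.0249  0.0018 -0.9997]
shaker xy [-238.5   45. ]
clamp scene 0.69 [190.0, 223.4]
clamp scene 0.15 [128.3, 326.5]
pred locked handle scene [[186.  222.1]
 [195.  220.2]
 [176.9 223.9]]
dark rect ((186.0, 225.0), (28.0, 36.0), 90.0) 488
bar_grip 0.7 [244. 223.]
bar_grip 0.66 [228. 235.]
slide1_mid 0.75 [413. 205.]
slide1_mid 0.5 [262. 227.]
slide1_mid 0.5 [311. 206.]
tuberack 0.77 [128. 329.]
tuberack 0.16 [265. 227.]
reagent 0.86 [384. 201.]
pred rib scene [[242.50638085 216.04832873]] slides [[266. 229.]
 [246. 233.]
 [226. 237.]]
```

```bash
python3 -c "
from rig import *
print(sign_off())"
```

```text
the job is handed in; nothing more can be done
None
```

The whole job was carried out in the order asked and handed in at about 100 s on the robot's clock. There is no verdict to report, because the hand-in gives none.

- **Clamp and bar removal:** I turned the clamp knob to its free stop, lifted the bar off and set it on the clear bench at the right front.
- **Slides:** The three white slides present went into lanes 3, 2 and 1. Each was pushed until it stopped against the back stop. All three stopped within about 0.5 mm of the same depth, with their leading ends under the fixed bar. Carrying tilted them by up to about 2°. The left-most slide (lane 1) was knocked aside during the run; I re-measured it and picked it from its new position.
- **Bar refit and lock:** I re-gripped the bar turned half round and refitted it end for end. A picture shows the pin through the eye, the other end in the cradle and the lip over the slides. The height and about 10 N at contact also showed it seated. I then turned the clamp back until it reached its stop.
- **Start button:** It resisted like a spring (1.8 N, then 3.9 N) and then hit a hard stop after about 6 mm, so it was fully pressed.

**Last checks:**
- The tube rack and bottle were found within about 4 pixels of where they started.
- In the last scene picture the networks picked out one slide clearly. They labelled another as a bar and named none in the middle lane, so the seating evidence is the earlier pictures and forces.
- The clamp's lock rests on the stop torque (0.38 N m) and its handle lying in line with the bar in a small picture. The last dark-pixel test on the handle gave nothing usable.
- The gripper drifted out of plumb by up to about 7° between steps. I levelled it with extra moves while it was empty.

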